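Load the seedling scanner and take its carousel once round

ROBOT

A 6-joint arm with a two-finger parallel gripper is mounted at the origin on the work surface. World frame = base frame: x ahead of the robot, y to its left, z up, the work surface at z = 0. Lengths are in m, angles in rad, forces in N, time in s.
With the tool pointing down it reaches from about 0.35 to 0.975 m from the base axis. Payload 4.9 kg.
Tool frame: the origin (TCP) lies on the centre line of the jaws, within the pads' length; the fingertips stand ctrl.nose_length ahead of it and the grasp point (between the pads) lies 2 mm behind it (ctrl.nose_length is the distance from the TCP to the fingertips, in m); z points along the fingers, y is the direction in which the jaws open and shut (so a half turn about z gives the same grasp; the last joint's range is limited). The gripper opens to 85 mm and grips with 20 to 120 N. Pads are 22 mm wide; open, the fingers measure 114 mm over their backs; the gripper's body (76 mm by 85 mm) begins 54 mm behind the grasp point. The pads swing forward as they close: fully open they stand 13 mm farther back than shut.
Start: joints at [0.992, 0.053, 1.613, -0, 1.476, -0.119], TCP at [0.277, 0.56, 0.248] pointing down, gripper open.
Joint ranges: [-3.01, 3.01], [-1.01, 2.22], [0.06, 2.58], [-1.02, 4.17], [0.09, 2.62], [-3.14, 3.14]. Speed limits (rad/s): [2.57, 2.57, 3.14, 3.14, 3.14, 3.14].

INTERFACE

Orientations are given as a rotation vector (axis times angle).
In Python, from station import sensors, get_image, order, ctrl gives the robot as it stands.
- The arm moves only by the tool move_arm, never from a script. Its argument "increments" is a list of rows, each a list of 5 numbers: the shift along the tool's x, y, z in cm, then the turn about the tool's z in degrees, then the finger opening in cm, from 0 to 8.54. In form: [[dx, dy, dz, twist, gripper], ...]. A call has 1 to 5 rows; each row is the pose to reach, as a shift and turn from the pose commanded when the call began, along the tool's axes at that moment; what a row does not reach only later rows make up. A row lasts 1/8 s, in which the tool goes at most 62.5 mm and 10.7 degrees, less where a joint would pass 70% of its speed; a pose out of reach is approached as far as the arm can. A call with a gripper value outside its range is refused whole. The fingers move at their own pace and stop on an object; "newtons" is the grip in N (left out, the last holds). Time passes only in rows, so rows that repeat a pose let the fingers close. It gives the time, the measured TCP pose, the force and the opening at its end, in the units of the state.
- sensors.get_obs(): the state, without advancing time (a new reading comes with each control period).
- get_image(name): name is "scene" or "side" or "wrist"; returns a dict with "image" (480x640x3 uint8, red, green, blue), "K" (3x3 intrinsics, pixels), "R" (3x3) and "t" (3): a world point X has camera coordinates R X + t. Camera axes: x right, y down, z forward; pixel columns grow to the right and rows downward; lengths in m; the calibration is good to about 2 mm. A picture is of the moment at which its call begins. There is no depth.
- order.finish_job(): hands the job in, once; it reports no verdict.
The state is a dict: "t": time; "q": joint angles; "dq": joint speeds; "effort": joint torques, N m; "tool_pos": TCP position; "tool_rot": TCP orientation; "contact_force": force on the tool from outside, world axes, zero at the start; "wrist_torque": the same for the moment, N m; "opening": finger opening in m.
Only numpy, scipy, OpenCV 4.12 (cv2) and the standard library are available. Lean on these libraries where they do the work, as an engineer would, in place of code of your own. Each camera call takes 0.05 s, during which the arm holds its last target.

TASK

Jack the scan head up with the lift lever, one tooth a stroke, until the brass pointer is level with the broad black line on the scale. Then stand every seedling pot from the open saucer upright and fully down in a seat of its own on the carousel, and turn the carousel until the home seat, the one with the brass tab, is under the scan head. With all pots loaded and home under the head, take the carousel once round clockwise as seen from above, click by click, stopping about two seconds with each seat under the head for its picture, until the home seat is back under the head with every pot still fully seated; leave everything else where it stands.

Things in the scene. Friction and masses are not known exactly. Their poses are not given: they have to be found in the camera images.
- pot1_centre (a point): a pot: black square nursery pot with soil and a green seedling; 58 mm square at the rim, 52 mm at the foot, 60 mm high, bottom-heavy, seedling 28 mm above the rim, 0.12 to 0.24 kg; alike but for the leaves. It starts in the open saucer (316 mm across, floor 4 mm, rim 18 mm high). This point is its centre, 30 mm above its foot; z up, x and y square to its sides. May be absent (None)
- pot2_centre (a point): a pot: black square nursery pot with soil and a green seedling; 58 mm square at the rim, 52 mm at the foot, 60 mm high, bottom-heavy, seedling 28 mm above the rim, 0.12 to 0.24 kg; alike but for the leaves. It starts in the open saucer (316 mm across, floor 4 mm, rim 18 mm high). This point is its centre, 30 mm above its foot; z up, x and y square to its sides. May be absent (None)
- pot3_centre (a point): a pot: black square nursery pot with soil and a green seedling; 58 mm square at the rim, 52 mm at the foot, 60 mm high, bottom-heavy, seedling 28 mm above the rim, 0.12 to 0.24 kg; alike but for the leaves. It starts in the open saucer (316 mm across, floor 4 mm, rim 18 mm high). This point is its centre, 30 mm above its foot; z up, x and y square to its sides. May be absent (None)
- pot4_centre (a point): a pot: black square nursery pot with soil and a green seedling; 58 mm square at the rim, 52 mm at the foot, 60 mm high, bottom-heavy, seedling 28 mm above the rim, 0.12 to 0.24 kg; alike but for the leaves. It starts in the open saucer (316 mm across, floor 4 mm, rim 18 mm high). This point is its centre, 30 mm above its foot; z up, x and y square to its sides. May be absent (None)
- scanner: the fixed scanner; origin on the work surface on the carousel's axis, z up. The scan head (drum 66 mm across, 40 mm high, on an arm) hangs over the seat 110 mm from the axis at +y, which cannot be loaded from above; the seats next to it leave a gripper little room. The lift (housing 90 x 62 x 125 mm high, 20 mm mast) stands at y 215 mm; its lever sticks out along -x
- mast (a joint): height of the lift in m: 0 at the bottom, 12 mm a tooth, 0.060 when the brass pointer on the mast is level with the broad line, end stop at 0.090. It is a ratchet: it holds on each tooth (or up to 1.5 mm below one at the start) and cannot be let down
- pointer (a point): tip of the brass pointer on the mast, which rises with the scan head
- scale_line (a point): the broad black line on the white scale plate beside the mast: where the pointer must come level (same height)
- lift_lever (a joint): angle of the lift lever in rad: 0 at rest (raised 20 degrees), 0.5 pressed fully down (9 degrees below level). Each full press, 6 to 12 N at its tip, raises the lift one tooth (clicks home past 0.44 rad); a spring brings the lever back up. Half strokes raise nothing
- lever_tip (a point): the tip of the lever's black grip, a round bar 20 mm thick; the hinge is level, 120 mm from this point and 100 mm above the work surface. At rest the tip is 141 mm high, pressed down 82 mm high. Press it straight down from above
- carousel (a joint): angle of the carousel in rad, growing clockwise as seen from above, no stops; at 0 or any whole turn the home seat (seat 1) is under the head; every pi/3 (60 degrees) a click brings the next seat: at pi/3 seat 2 is under the head. A sprung roller pulls it into the nearest click; turning takes up to 0.25 N m. It starts at any click but home
- bar_handle (a point): centre of the carousel's bar handle, on the axis 205 mm above the work surface: a black bar 50 mm long (x of this point), 16 mm thick (y), 30 mm high, on an 18 mm spindle; it turns with the carousel. Grip it across its 16 mm
- head_underside (a point): centre of the scan head's underside (over the middle of the seat under it); 165 mm above the work surface when the pointer is at the line
- seat1 (a point): the home seat, marked by the brass tab (40 mm wide, 26 mm long) that sticks out of the carousel's rim beside it: a square tray 60 mm inside, walls 10 mm high and 4 mm thick, sides along and across the radius; this point is the middle of its floor, 24 mm above the work surface, 110 mm from the axis. The disc is 304 mm across
- seat2 (a point): seat 2, like seat 1; the middle of its floor. Seats 1 to 6 are numbered in the order in which they come under the head when the carousel turns clockwise from above; seat 2 comes 1 click after home
- seat3 (a point): seat 3, like seat 1; the middle of its floor. Seats 1 to 6 are numbered in the order in which they come under the head when the carousel turns clockwise from above; seat 3 comes 2 clicks after home
- seat4 (a point): seat 4, like seat 1; the middle of its floor. Seats 1 to 6 are numbered in the order in which they come under the head when the carousel turns clockwise from above; seat 4 comes 3 clicks after home
- seat5 (a point): seat 5, like seat 1; the middle of its floor. Seats 1 to 6 are numbered in the order in which they come under the head when the carousel turns clockwise from above; seat 5 comes 4 clicks after home
- seat6 (a point): seat 6, like seat 1; the middle of its floor. Seats 1 to 6 are numbered in the order in which they come under the head when the carousel turns clockwise from above; seat 6 comes 5 clicks after home
- logger: bystander, to be left alone: humidity logger, ribbed black foot with aluminium top, 64 mm across, 150 mm high; origin at its underside
- jar: bystander, to be left alone: amber jar, 72 mm across, 95 mm high; origin at its underside
There are look-alikes about, which are no part of the job. Leave any purple look-alike of the part that bears pot4_centre alone.

How it is judged:
On the way, in this order (a step that is already met when the one before it is completed fails the run):
1. the scan head is jacked up until its pointer is level with the broad line (within 5 mm) (value of joint mast between 0.055 and 0.065 m), for 0.3 s.
2. every pot stands fully down in a seat of its own and the home seat is under the scan head (all of step 1 and (horizontal distance between pot1_centre and seat1 below 0.009 m or horizontal distance between pot1_centre and seat2 below 0.009 m or horizontal distance between pot1_centre and seat3 below 0.009 m or horizontal distance between pot1_centre and seat4 below 0.009 m or horizontal distance between pot1_centre and seat5 below 0.009 m or horizontal distance between pot1_centre and seat6 below 0.009 m) and z of each of pot1_centre, pot2_centre, pot3_centre, pot4_centre in the frame of scanner below 0.058 m and angle between each of pot1_centre, pot2_centre, pot3_centre, pot4_centre's own z axis and vertical below 0.1 rad and (horizontal distance between pot2_centre and seat1 below 0.009 m or horizontal distance between pot2_centre and seat2 below 0.009 m or horizontal distance between pot2_centre and seat3 below 0.009 m or horizontal distance between pot2_centre and seat4 below 0.009 m or horizontal distance between pot2_centre and seat5 below 0.009 m or horizontal distance between pot2_centre and seat6 below 0.009 m) and (horizontal distance between pot3_centre and seat1 below 0.009 m or horizontal distance between pot3_centre and seat2 below 0.009 m or horizontal distance between pot3_centre and seat3 below 0.009 m or horizontal distance between pot3_centre and seat4 below 0.009 m or horizontal distance between pot3_centre and seat5 below 0.009 m or horizontal distance between pot3_centre and seat6 below 0.009 m) and (horizontal distance between pot4_centre and seat1 below 0.009 m or horizontal distance between pot4_centre and seat2 below 0.009 m or horizontal distance between pot4_centre and seat3 below 0.009 m or horizontal distance between pot4_centre and seat4 below 0.009 m or horizontal distance between pot4_centre and seat5 below 0.009 m or horizontal distance between pot4_centre and seat6 below 0.009 m) and horizontal distance between seat1 and head_underside below 0.008 m and velocity of joint carousel between -0.1 and 0.1 rad/s), for 0.3 s.
3. the carousel stops with seat 2 under the scan head (horizontal distance between seat2 and head_underside below 0.008 m and velocity of joint carousel between -0.1 and 0.1 rad/s), for 0.5 s.
4. the carousel stops with seat 3 under the scan head (horizontal distance between seat3 and head_underside below 0.008 m and velocity of joint carousel between -0.1 and 0.1 rad/s), for 0.5 s.
5. the carousel stops with seat 4 under the scan head (horizontal distance between seat4 and head_underside below 0.008 m and velocity of joint carousel between -0.1 and 0.1 rad/s), for 0.5 s.
6. the carousel stops with seat 5 under the scan head (horizontal distance between seat5 and head_underside below 0.008 m and velocity of joint carousel between -0.1 and 0.1 rad/s), for 0.5 s.
7. the carousel stops with seat 6 under the scan head (horizontal distance between seat6 and head_underside below 0.008 m and velocity of joint carousel between -0.1 and 0.1 rad/s), for 0.5 s.
At the end, for the whole second after the job is handed in: Every pot present stands upright (within 0.1 rad) on the floor of one of the six seats (centre within 9 mm of the seat's, foot within 4 mm of its floor), the pointer is within 5 mm of the line, the home seat is under the head (within 8 mm), and all is at rest (all of step 2 and linear speed of each of pot1, pot2, pot3, pot4 below 0.03 m/s); the robot touches nothing.
It fails at once if the humidity logger or the jar is shoved more than 4 cm (distance of any of logger, jar from where it was at the start of the episode above 0.04 m).
Of pot1, pot2, pot3, pot4 only 2 to 4 are there at a start; the rules pass over those that are not, and their reading is None.
At some moment in a run one of pot1, pot2, pot3, pot4 may be knocked a few centimetres aside while the robot is not near it.
It also fails if it takes over 210 s, if anything falls off the work surface, if the arm or the gripper's body presses on something with over 40 N, if the wrist force passes 120 N, or if a joint passes its speed limit or range.

## Working session

There is one attempt and no reset: what is moved stays moved. The work goes in short steps, Python scripts to look and compute and a tool call to move; the robot and the scene stay as the last step left them, time stands still between calls to the robot, and variables do not carry over. Pictures are saved under pics/ and viewed, and the job is handed in when it is done.

Besides the shell and the picture viewer there is one more tool, called after ">>>" as a command line: name --pt "numbers of a row" for each row, then --argument value for the rest. move_arm: Moves the arm, as the interface text tells. Its arguments: {"type":"object","properties":{"increments":{"type":"array"},"newtons":{"type":"number"}},"required":["increments"]}

```bash
ls; mkdir -p pics
cat > h.py <<'E'
import numpy as np, cv2
from station import sensors, get_image, order, ctrl
def snap(name,fn):
    d=get_image(name); cv2.imwrite('pics/'+fn+'.png',d['image'][:,:,::-1]); np.savez('pics/'+fn+'.npz',**{k:d[k] for k in('K','R','t','image')}); return d
def load(fn): return dict(np.load('pics/'+fn+'.npz'))
def proj(d,X):
    c=d['R']@np.asarray(X,float)+d['t']; p=d['K']@c; return p[:2]/p[2]
def onz(d,u,v,z):
    r=d['R'].T@np.linalg.solve(d['K'],[u,v,1.]); c=-d['R'].T@d['t']; return c+r*(z-c[2])/r[2]
def tri(obs):
    A=[];b=[]
    for d,u,v in obs:
        r=d['R'].T@np.linalg.solve(d['K'],[u,v,1.]); r/=np.linalg.norm(r); c=-d['R'].T@d['t']
        P=np.eye(3)-np.outer(r,r); A.append(P); b.append(P@c)
    return np.linalg.lstsq(np.vstack(A),np.hstack(b),rcond=None)[0]
def crop(fn,u0,v0,u1,v1,s,out):
    im=cv2.imread('pics/'+fn+'.png')[v0:v1,u0:u1]; cv2.imwrite('pics/'+out+'.png',cv2.resize(im,None,fx=s,fy=s,interpolation=cv2.INTER_CUBIC))
E
python3 - <<'E'
from h import *
o=sensors.get_obs(); print(o['t'],o['tool_pos'],o['tool_rot'],o['opening'],ctrl.nose_length)
for n in('scene','side','wrist'):
    d=snap(n,n+'0'); print(n,-d['R'].T@d['t'],d['R'][2])
E
```

```text
pics
0.0 [0.27704534 0.55959203 0.24707722] [-7.15783205e-01 -3.05825932e+00  3.00453197e-03] 0.08513859686346374 0.017
scene [1.23285931 0.33250214 1.04257465] [-0.55729287 -0.36895164 -0.74384094]
side [0.48823698 1.11260074 1.1082683 ] [ 0.04163949 -0.7885693  -0.61353452]
wrist [0.22013498 0.58836094 0.37244582] [ 0.23124571 -0.11668784 -0.96587233]
```

View pics/scene0.png

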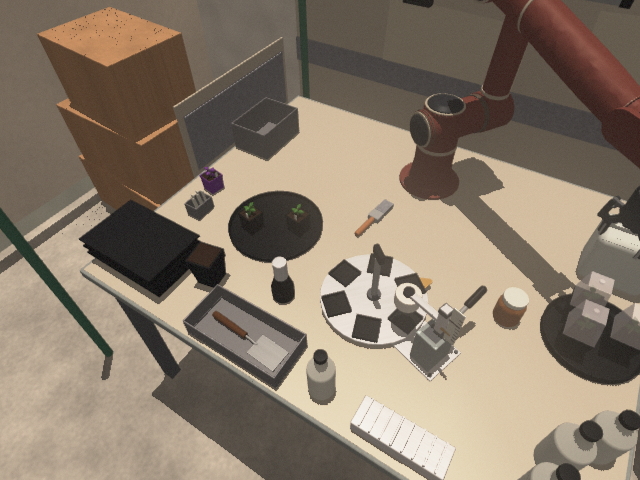

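View pics/side0.png

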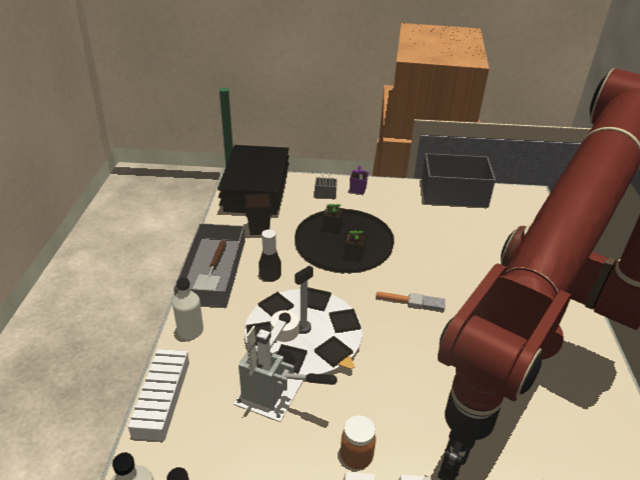

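View pics/wrist0.png

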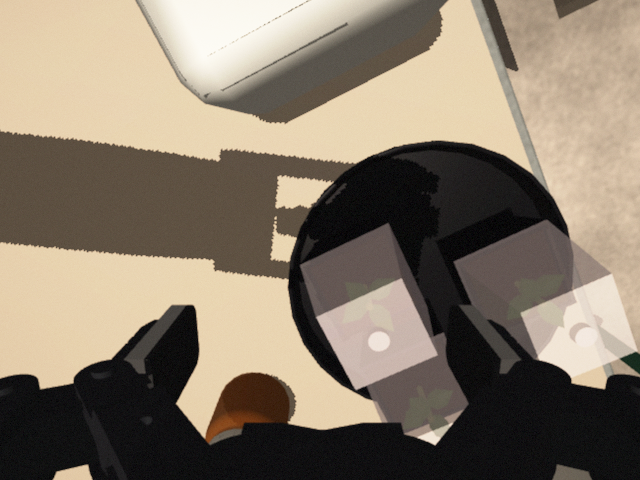

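Candidates for the pots are: two black pots in the open saucer (scene 250,216 and 298,215), three pots under clear cloches in the second saucer (scene 590,315), the purple pot (212,180), and a dark bin (207,262). I choose the two in the open saucer. Next I'll look at close crops.

Run:
```python
from h import *
crop('scene0',220,170,340,270,6,'c1'); crop('scene0',310,230,500,390,4,'c2'); crop('side0',290,190,400,280,7,'c3'); crop('side0',220,250,370,430,4,'c4')
```

```text
(no output)
```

View pics/c1.png

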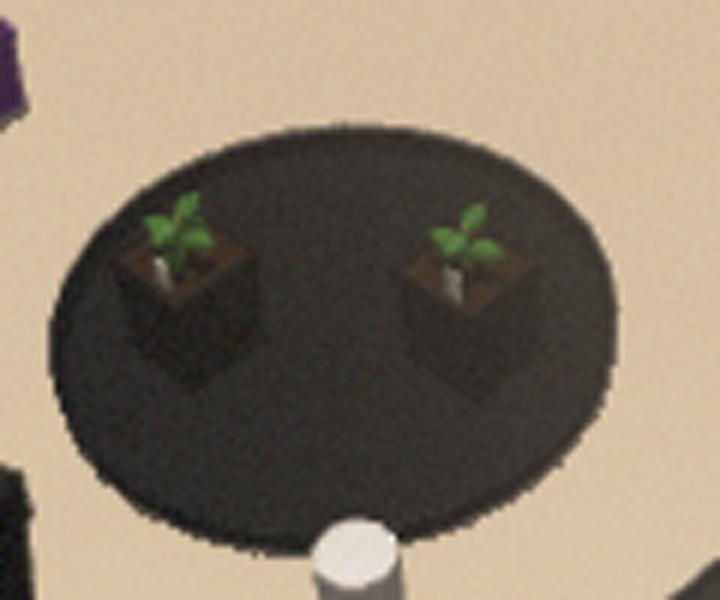

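View pics/c2.png

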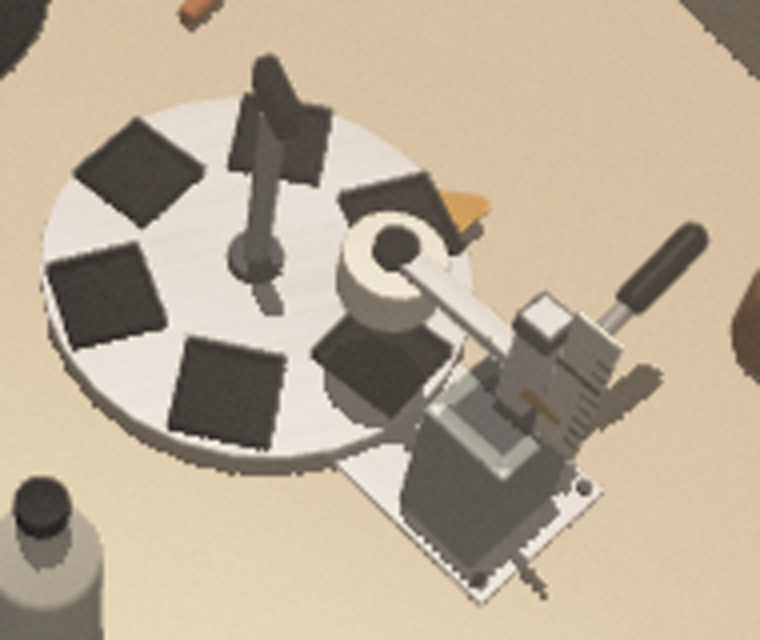

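View pics/c3.png

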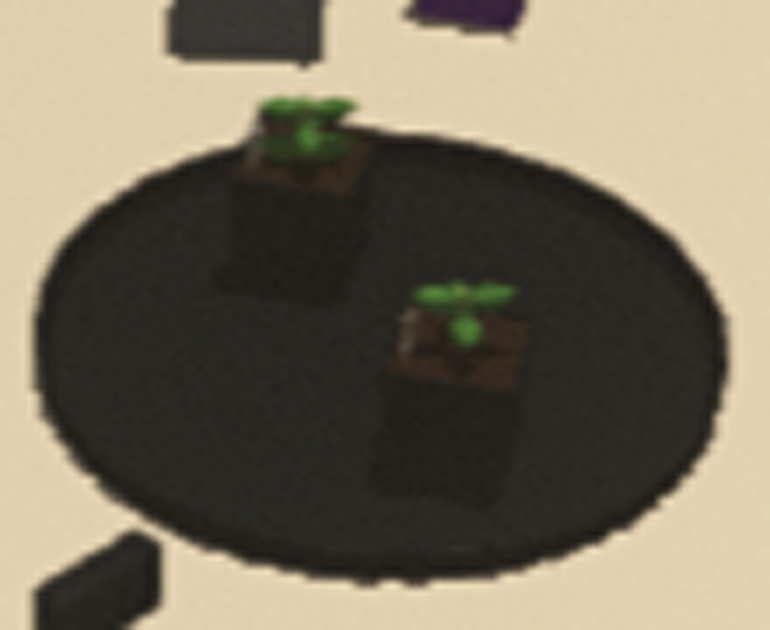

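View pics/c4.png

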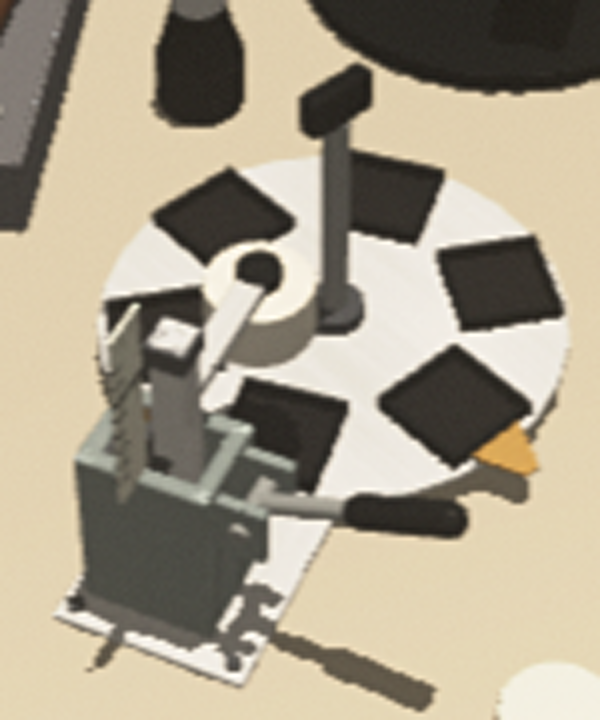

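Run:
```python
from h import *
s=load('scene0'); d=load('side0')
S=lambda x,y:(s,310+x/4,230+y/4); D=lambda x,y:(d,220+x/4,250+y/4)
n=dict(bar=(S(275,97),D(336,102)),levertip=(S(693,237),D(457,518)),drumtop=(S(396,248),D(258,272)),mast=(S(543,312),D(175,338)),leverroot=(S(615,322),D(262,497)),tab=(S(487,205),D(530,470)))
for k,v in n.items():
    X=tri(v); print(k,X.round(3),[ (proj(a[0],X)-a[1:]).round(1) for a in v])
# pots: rim centres
P=lambda x,y:(s,220+x/6,170+y/6); Q=lambda x,y:(d,290+x/7,190+y/7)
# rim corners scene: L,top?,R,near ; side: 
for nm,a in dict(A=[(120,262),(178,303),(250,255)],B=[(405,270),(468,316),(530,266)]).items():
    print(nm,[onz(s,*P(*q)[1:],.064).round(3) for q in a])
for nm,a in dict(A=[(236,178),(360,192),(372,148)],B=[(388,374),(520,390),(530,322)]).items():
    print(nm,[onz(d,*Q(*q)[1:],.064).round(3) for q in a])
for nm,a in dict(A=[(258,168),(215,280),(335,303)],B=[(370,485),(497,505)]).items():
    print(nm,'foot side',[onz(d,*Q(*q)[1:],.004).round(3) for q in a])
```

```text
bar [0.573 0.073 0.203] [array([-0.1, -0.3]), array([-0.2,  0.2])]
levertip [0.487 0.328 0.14 ] [array([-0.2, -0.8]), array([-0.6,  0.7])]
drumtop [0.608 0.178 0.162] [array([-0.1, -0.4]), array([-0.3,  0.4])]
mast [0.64  0.275 0.209] [array([0. , 0.1]), array([ 0.1, -0.1])]
leverroot [0.585 0.315 0.143] [array([1. , 3.3]), array([ 2.6, -2.9])]
tab [0.444 0.194 0.026] [array([-0.1, -0.3]), array([-0.2,  0.3])]
A [array([ 0.545, -0.426,  0.064]), array([ 0.553, -0.38 ,  0.064]), array([ 0.505, -0.37 ,  0.064])]
B [array([ 0.471, -0.292,  0.064]), array([ 0.481, -0.244,  0.064]), array([ 0.433, -0.237,  0.064])]
A [array([ 0.548, -0.381,  0.064]), array([ 0.492, -0.375,  0.064]), array([ 0.488, -0.41 ,  0.064])]
B [array([ 0.476, -0.243,  0.064]), array([ 0.42 , -0.237,  0.064]), array([ 0.416, -0.285,  0.064])]
A foot side [array([ 0.542, -0.476,  0.004]), array([ 0.556, -0.384,  0.004]), array([ 0.501, -0.372,  0.004])]
B foot side [array([ 0.48 , -0.242,  0.004]), array([ 0.426, -0.233,  0.004])]
```

```bash
cat >> h.py <<'E'
from scipy.spatial.transform import Rotation as Ro
def to(x,y,z,yang=None,o=None):
    """total shift in tool cm + twist deg to reach world TCP; yang=world heading (deg) wanted of tool y (mod 180)"""
    o=o or sensors.get_obs(); R=Ro.from_rotvec(o['tool_rot']).as_matrix()
    dl=R.T@(np.array([x,y,z])-o['tool_pos'])*100
    tw=0
    if yang is not None:
        h=np.degrees(np.arctan2(R[1,1],R[0,1])); tw=-((yang-h+90)%180-90)
    print('pos',o['tool_pos'].round(4),'yhead %.1f'%np.degrees(np.arctan2(R[1,1],R[0,1])),'tilt',R[:2,2].round(4),'-> shift',dl.round(2),'twist %.1f'%tw,'rows>=%.1f'%max(np.linalg.norm(dl)/6.25,abs(tw)/10.7),'q6 %.2f'%o['q'][5])
E
python3 - <<'E'
from h import *
s=load('scene0'); d=load('side0')
print('jar',tri([(s,516,298),(d,359,430)]), 'logger',tri([(s,280,263),(d,269,236)]))
to(0.492,0.326,0.215,71.6)
E
```

```text
jar [0.43013944 0.40958803 0.08996694] logger [ 0.68885982 -0.15568526  0.14141632]
pos [0.2771 0.5597 0.2473] yhead 63.7 tilt [-0.0009 -0.0014] -> shift [-29.63 -11.4    3.25] twist -7.9 rows>=5.1 q6 -0.12
```

>>> move_arm --pt "-6 -2.3 0 -2 0" --pt "-12 -4.6 0 -4 0" --pt "-18 -6.9 0.5 -6 0" --pt "-24 -9.2 2 -8 0" --pt "-29.6 -11.4 3.2 -8 0"

```text
t: 0.78
tool_pos: [0.4879, 0.3305, 0.2173]
tool_rot: [0.5, 3.101, 0.0]
contact_force: [-0.3, 0.3, -0.6]
opening: -0.0003
```

>>> move_arm --pt "0 0 0 0 0"

```text
t: 0.9
tool_pos: [0.4884, 0.3287, 0.2159]
tool_rot: [-0.51, -3.098, 0.004]
contact_force: [-0.4, 0.1, -0.4]
opening: 0.0001
```

Run:
```python
from h import *
to(0.492,0.326,0.16,71.6)
for n in('wrist','side'): snap(n,n+'1')
crop('side1',220,300,380,440,5,'c5')
```

```text
pos [0.4884 0.3287 0.2159] yhead 71.3 tilt [-0.0025 -0.002 ] -> shift [-0.44 -0.13  5.59] twist -0.3 rows>=0.9 q6 -0.78
```

View pics/wrist1.png

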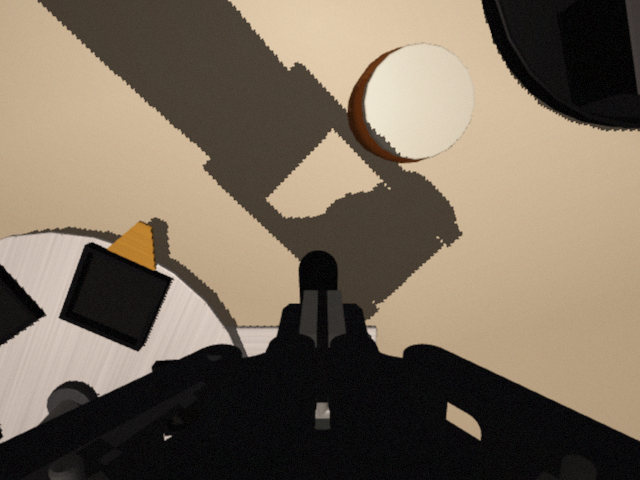

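View pics/c5.png

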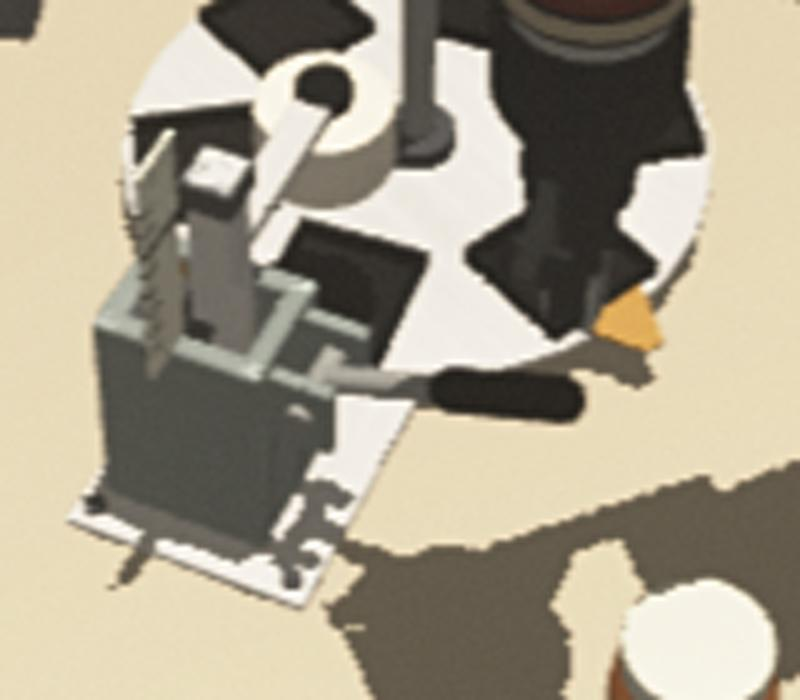

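>>> move_arm --pt "-0.4 -0.1 3 0 0" --pt "-0.4 -0.1 5.5 0 0" --pt "-0.4 -0.1 7.5 0 0" --pt "-0.4 -0.1 9.2 0 0" --pt "-0.4 -0.1 10.2 0 0"

```text
t: 1.62
tool_pos: [0.489, 0.3326, 0.117]
tool_rot: [-0.497, -3.101, -0.004]
contact_force: [-5.4, 1.8, 8.0]
opening: 0.0004
```

>>> move_arm --pt "0 0 0.3 0 0" --pt "0 0 0.6 0 0"

```text
t: 1.88
tool_pos: [0.4891, 0.3326, 0.1116]
tool_rot: [-0.497, -3.101, -0.004]
contact_force: [-4.8, 1.8, 7.0]
opening: 0.0002
```

Run:
```python
from h import *
print(sensors.get_obs()['contact_force'])
for n in('scene','side'): snap(n,n+'2')
crop('side2',220,300,380,440,5,'c5'); crop('scene2',390,250,510,350,6,'c6')
```

```text
[-4.84273393  1.76788531  7.01899329]
```

View pics/c5.png

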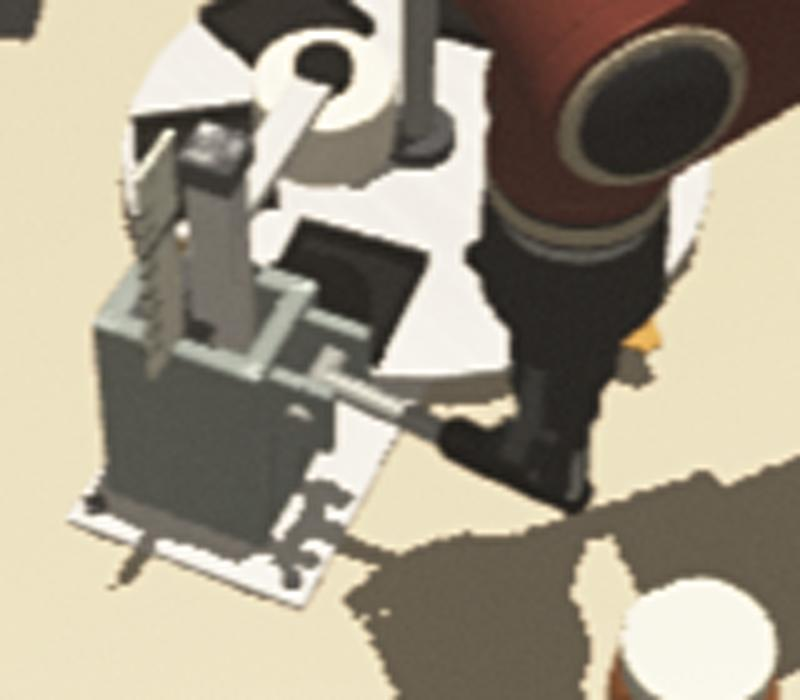

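View pics/c6.png

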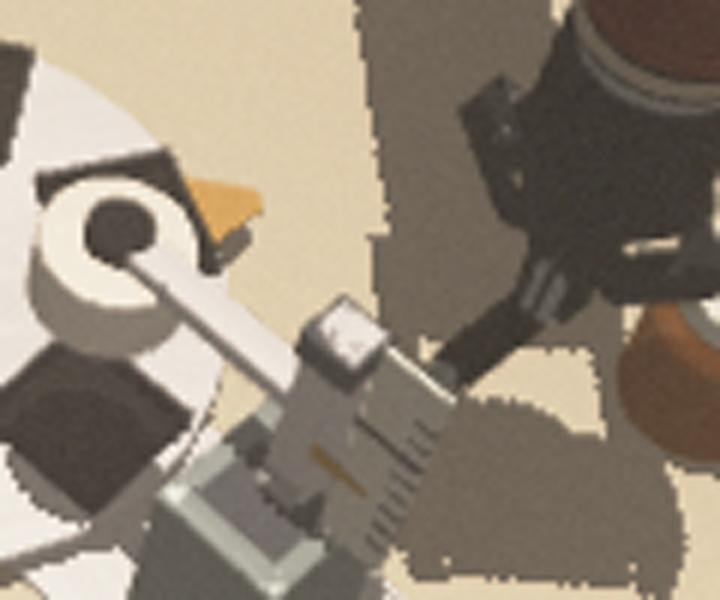

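>>> move_arm --pt "0 0 0.3 0 0" --pt "0 0 0.3 0 0"

```text
t: 2.22
tool_pos: [0.4893, 0.3327, 0.1099]
tool_rot: [-0.496, -3.101, -0.004]
contact_force: [-7.9, 1.1, 11.9]
opening: -0.0001
```

Run:
```python
from h import *
print(sensors.get_obs()['contact_force'],sensors.get_obs()['tool_pos'])
s=load('scene0')
for z in (.12,.132,.144,.156,.168,.18): print(z,proj(s,[.62,.29,z]).round(1))
snap('scene','scene3'); crop('scene3',390,250,510,350,6,'c6')
```

```text
[-7.90259484  1.05723613 11.87567476] [0.48927167 0.33272679 0.10985426]
0.12 [447.5 325.2]
0.132 [448.5 322.6]
0.144 [449.5 319.9]
0.156 [450.6 317.2]
0.168 [451.7 314.5]
0.18 [452.7 311.7]
```

View pics/c6.png

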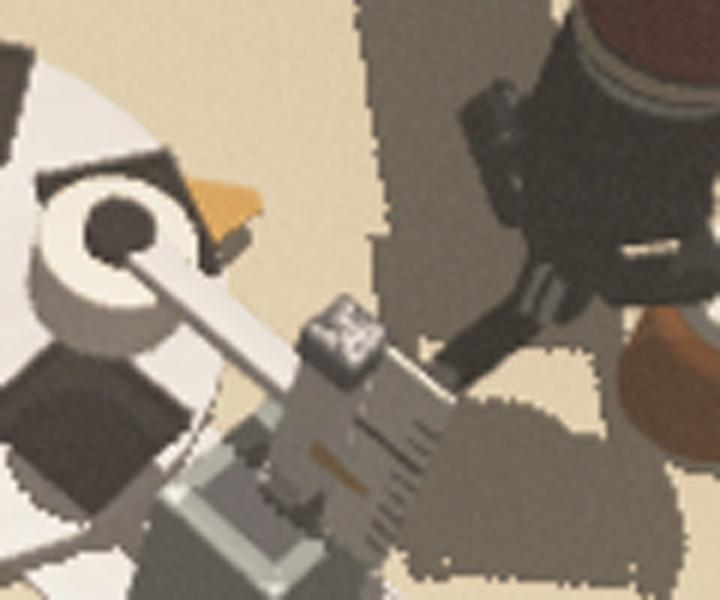

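>>> move_arm --pt "0 0 -3 0 0" --pt "0 0 -6.5 0 0" --pt "0 0 -6.7 0 0" --pt "0 0 -6.7 0 0" --pt "0 0 -5 0 0"

```text
t: 2.9
tool_pos: [0.4901, 0.3311, 0.157]
tool_rot: [-0.5, -3.101, -0.003]
contact_force: [-6.5, 3.1, 9.2]
opening: -0.0003
```

>>> move_arm --pt "0 0 2 0 0" --pt "0 0 3.5 0 0" --pt "0 0 4.6 0 0" --pt "0 0 5.1 0 0" --pt "0 0 5.1 0 0"

```text
t: 3.52
tool_pos: [0.4891, 0.3313, 0.1094]
tool_rot: [-0.499, -3.097, -0.0]
contact_force: [-16.1, -1.6, 28.7]
opening: 0.0003
```

Run:
```python
from h import *
snap('scene','scene4'); crop('scene4',390,250,510,350,6,'c6')
```

```text
(no output)
```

View pics/c6.png

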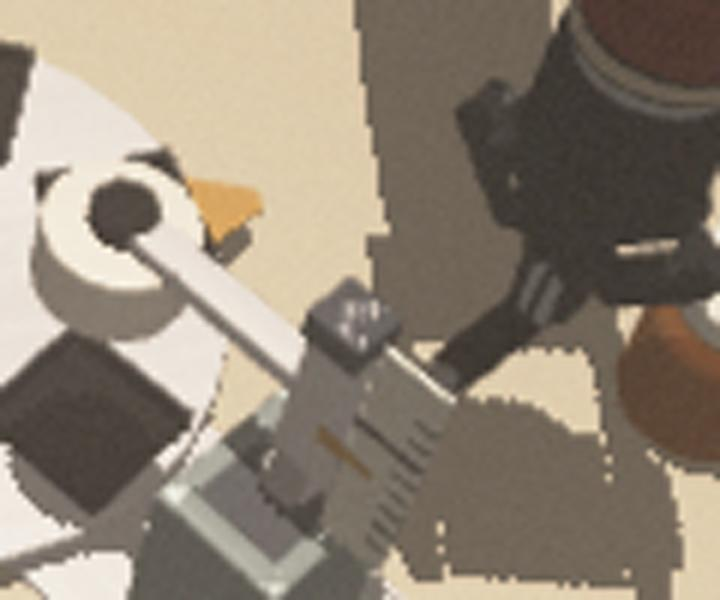

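>>> move_arm --pt "0 0 -3 0 0" --pt "0 0 -6.8 0 0" --pt "0 0 -6.8 0 0" --pt "0 0 -6.8 0 0" --pt "0 0 -5 0 0"

```text
t: 4.2
tool_pos: [0.4899, 0.3306, 0.1552]
tool_rot: [-0.501, -3.1, -0.002]
contact_force: [-3.7, 2.4, 8.1]
opening: 0.0001
```

>>> move_arm --pt "0 0 2 0 0" --pt "0 0 3.5 0 0" --pt "0 0 4.4 0 0" --pt "0 0 4.7 0 0" --pt "0 0 4.7 0 0"

```text
t: 4.82
tool_pos: [0.4889, 0.3308, 0.1097]
tool_rot: [-0.5, -3.097, 0.0]
contact_force: [-11.1, 0.2, 18.2]
opening: 0.0002
```

Run:
```python
from h import *
snap('scene','scene5'); crop('scene5',390,250,510,350,6,'c6')
snap('side','side5'); crop('side5',220,290,340,390,6,'c5')
```

```text
(no output)
```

View pics/c6.png

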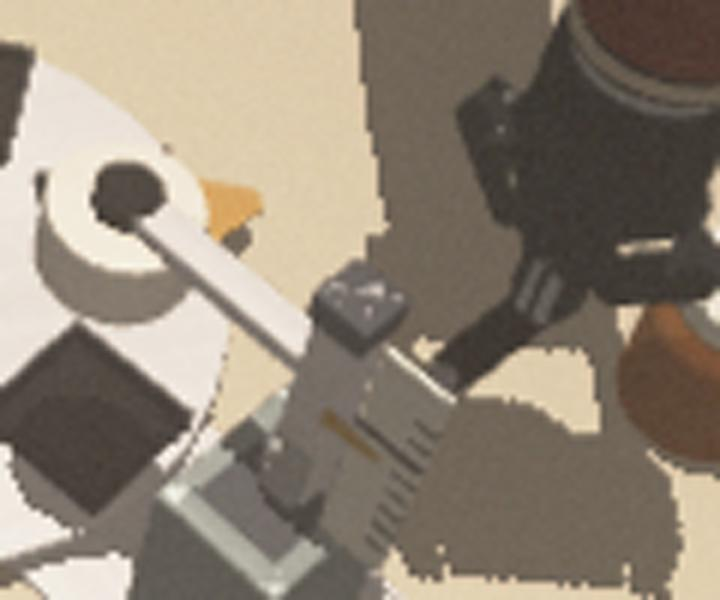

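View pics/c5.png

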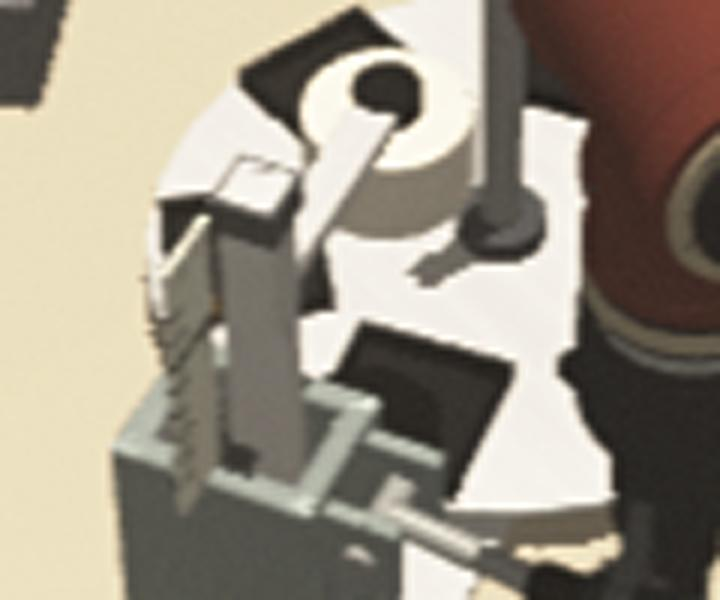

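>>> move_arm --pt "0 0 -3 0 0" --pt "0 0 -6.6 0 0" --pt "0 0 -6.6 0 0" --pt "0 0 -6.6 0 0" --pt "0 0 -5 0 0"

```text
t: 5.55
tool_pos: [0.4898, 0.3303, 0.1578]
tool_rot: [-0.501, -3.099, -0.001]
contact_force: [-6.4, 2.0, 9.0]
opening: 0.0003
```

>>> move_arm --pt "0 0 2 0 0" --pt "0 0 3.5 0 0" --pt "0 0 4.3 0 0" --pt "0 0 4.6 0 0" --pt "0 0 4.6 0 0"

```text
t: 6.18
tool_pos: [0.4887, 0.3305, 0.1109]
tool_rot: [-0.5, -3.097, 0.0]
contact_force: [-3.4, 2.6, 6.1]
opening: -0.0003
```

>>> move_arm --pt "0 0 -3 0 0" --pt "0 0 -7 0 0" --pt "0 0 -11 0 0" --pt "0 0 -14 0 0" --pt "0 0 -14 0 0"

```text
t: 6.8
tool_pos: [0.4911, 0.3303, 0.2533]
tool_rot: [0.501, 3.1, 0.002]
contact_force: [-1.1, 1.0, -0.3]
opening: 0.0005
```

Run:
```python
from h import *
snap('scene','scene6'); crop('scene6',390,250,510,350,6,'c6')
snap('side','side6'); crop('side6',220,290,340,390,6,'c5')
```

```text
(no output)
```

View pics/c6.png

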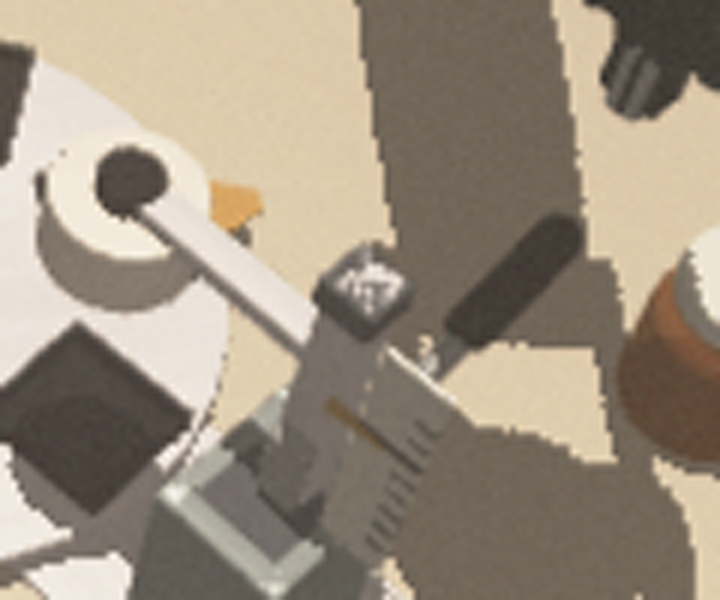

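View pics/c5.png

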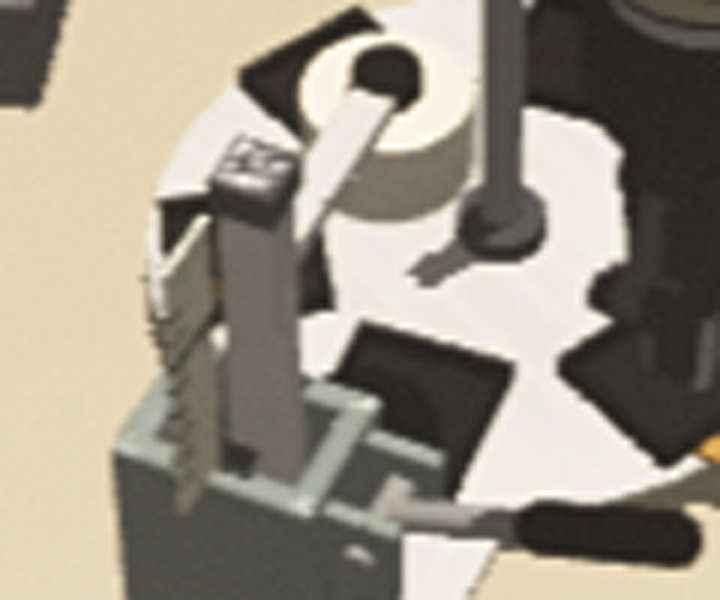

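The pointer is now collinear with the broad line, and the lever is released. Next I check the drum height and plan a look at the pots.

Run:
```python
from h import *
s=load('scene6'); d=load('side6'); print(s['K'][0,0],load('wrist1')['K'])
print(tri([(s,390+131/6,250+181/6),(d,220+388/6,290+72/6)]))
to(0.53,-0.30,0.33,83)
```

```text
433.02196896599645 [[414.94462885   0.         322.02770919]
 [  0.         414.94462885 242.94286784]
 [  0.           0.           1.        ]]
[0.60774532 0.17713546 0.21063426]
pos [0.4896 0.3295 0.2499] yhead 71.7 tilt [-0.0034 -0.0017] -> shift [-23.63 -58.5   -7.92] twist -11.3 rows>=10.2 q6 -0.78
```

>>> move_arm --pt "0.5 -3 -5 -2 0" --pt "-1 -9 -7.5 -4 0" --pt "-3 -15 -8 -7 2" --pt "-6 -20.5 -8 -10 5" --pt "-8.5 -26 -8 -11.3 8.5"

```text
t: 7.52
tool_pos: [0.4882, 0.0575, 0.3296]
tool_rot: [-0.191, -3.132, 0.0]
contact_force: [0.5, -0.3, -0.0]
opening: 0.0542
```

Run:
```python
from h import *
to(0.53,-0.30,0.33,83)
```

```text
pos [0.4882 0.0575 0.3296] yhead 83.0 tilt [-0.004   0.0001] -> shift [ -8.49 -34.98  -0.06] twist 0.0 rows>=5.8 q6 -1.48
```

>>> move_arm --pt "-1.5 -5.5 0 0 8.5" --pt "-3 -11.5 0 0 8.5" --pt "-4.5 -17.5 0 0 8.5" --pt "-6 -23.5 0 0 8.5" --pt "-7.5 -29.5 0 0 8.5"

```text
t: 8.15
tool_pos: [0.5264, -0.2444, 0.3291]
tool_rot: [-0.193, -3.131, -0.004]
contact_force: [0.9, -0.2, 0.3]
opening: 0.0854
```

>>> move_arm --pt "0 -3 0 0 8.5" --pt "0 -3 0 0 8.5"

```text
t: 8.4
tool_pos: [0.5224, -0.2739, 0.3287]
tool_rot: [-0.198, -3.13, -0.005]
contact_force: [0.0, -0.3, -0.2]
opening: 0.085
```

Run:
```python
from h import *
to(0.53,-0.30,0.33,83)
snap('wrist','wrist7')
```

```text
pos [ 0.5224 -0.2739  0.3287] yhead 82.8 tilt [-0.0051  0.0035] -> shift [-1.08 -2.49 -0.14] twist -0.2 rows>=0.4 q6 -2.05
```

View pics/wrist7.png

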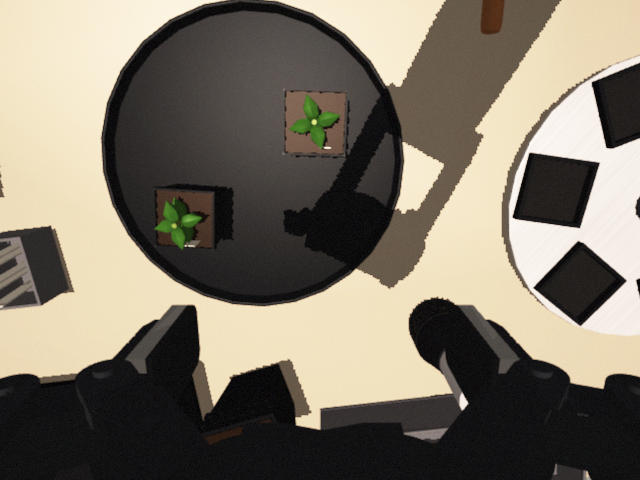

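The wrist view shows pot A with rim around (157–216, 188–248) and pot B around (284–348, 91–156). Both have open access. I'll enlarge to get exact corners.

Run:
```python
from h import *
im=cv2.imread('pics/wrist7.png'); 
a=cv2.resize(im[175:260,145:240],None,fx=6,fy=6,interpolation=cv2.INTER_CUBIC); b=cv2.resize(im[80:165,272:362],None,fx=6,fy=6,interpolation=cv2.INTER_CUBIC)
f=lambda z:np.clip(z.astype(float)*2,0,255).astype('uint8')
cv2.imwrite('pics/ca.png',f(a)); cv2.imwrite('pics/cb.png',f(b))
```

```text
(no output)
```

View pics/ca.png

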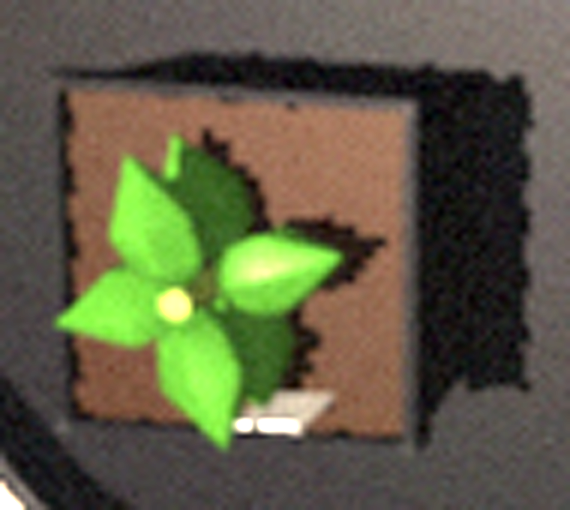

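View pics/cb.png

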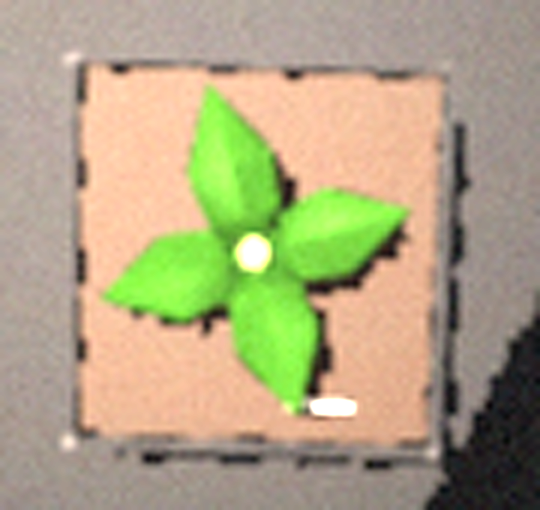

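Run:
```python
from h import *
d=load('wrist7')
for n,u0,v0,c in (('A',145,175,[(62,78),(416,98),(416,440),(65,432)]),('B',272,80,[(72,58),(448,68),(435,455),(68,442)])):
    X=np.array([onz(d,u0+x/6,v0+y/6,.064)[:2] for x,y in c]); e=[X[1]-X[0],X[2]-X[1],X[3]-X[2],X[0]-X[3]]
    print(n,X.mean(0).round(4),[ (round(float(np.linalg.norm(q))*1000,1),round(float(np.degrees(np.arctan2(q[1],q[0])))%90,1)) for q in e])
# seats: corners in wrist7 approx
```

```text
A [ 0.5216 -0.4057] [(55.2, 79.5), (55.8, 79.1), (56.9, 81.4), (57.7, 77.5)]
B [ 0.4496 -0.2711] [(55.6, 81.4), (56.1, 81.6), (56.4, 80.8), (55.5, 80.9)]
```

Run:
```python
from h import *
to(0.4496,-0.2711,0.17,81)
```

```text
pos [ 0.5227 -0.2726  0.3294] yhead 82.9 tilt [-0.0042  0.0034] -> shift [ 7.2  -0.81 15.97] twist 1.9 rows>=2.8 q6 -2.05
```

>>> move_arm --pt "2.5 -0.3 4 1 8.5" --pt "5 -0.6 9 1.9 8.5" --pt "7.2 -0.8 14 1.9 8.5" --pt "7.2 -0.8 16 1.9 8.5" --pt "7.2 -0.8 16 1.9 8.5"

```text
t: 9.07
tool_pos: [0.4512, -0.2704, 0.1716]
tool_rot: [-0.243, -3.13, -0.003]
contact_force: [-0.1, -0.7, 0.4]
opening: 0.0851
```

Run:
```python
from h import *
to(0.4496,-0.2711,0.05,81)
snap('side','side8'); crop('side8',270,170,420,290,5,'c8')
snap('wrist','wrist8')
```

```text
pos [ 0.4512 -0.2704  0.1716] yhead 81.1 tilt [-0.0016  0.0018] -> shift [ 0.12 -0.12 12.16] twist 0.1 rows>=1.9 q6 -2.10
```

View pics/c8.png

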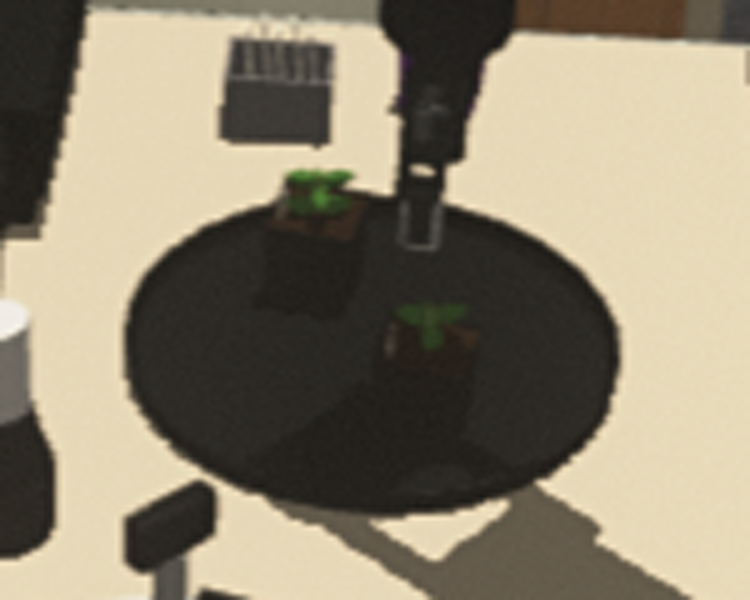

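View pics/wrist8.png

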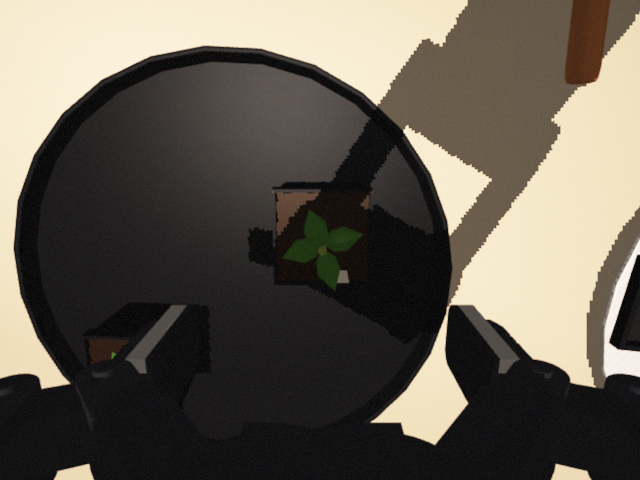

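Pot B is centred between the jaws at (322,236), so I descend and grip it.

>>> move_arm --pt "0.1 -0.1 5 0 8.5" --pt "0.1 -0.1 9 0 8.5" --pt "0.1 -0.1 12.1 0 8.5" --pt "0.1 -0.1 12.1 0 8.5" --pt "0.1 -0.1 12.1 0 5" --newtons 40

```text
t: 9.8
tool_pos: [0.452, -0.2737, 0.0547]
tool_rot: [0.244, 3.128, -0.004]
contact_force: [0.2, -0.1, 0.3]
opening: 0.0694
```

>>> move_arm --pt "0 0 0 0 4" --pt "0 0 0 0 4" --pt "0 0 0 0 4" --pt "0 0 0 0 4"

```text
t: 10.3
tool_pos: [0.4521, -0.2737, 0.055]
tool_rot: [0.245, 3.127, -0.005]
contact_force: [-0.3, 2.0, 6.4]
opening: 0.0571
```

>>> move_arm --pt "0 0 -3 0 4" --pt "0 0 -7 0 4" --pt "0 0 -12 0 4" --pt "0 0 -16 0 4" --pt "0 0 -16 0 4"

```text
t: 10.92
tool_pos: [0.4519, -0.274, 0.2172]
tool_rot: [0.244, 3.124, -0.009]
contact_force: [-0.1, 1.0, -0.4]
opening: 0.0572
```

Run:
```python
from h import *
o=sensors.get_obs(); print(o['contact_force'],o['opening'])
snap('wrist','wrist9');snap('side','side9'); crop('side9',270,130,420,250,5,'c9')
to(0.465,0.051,0.22,101.6)
```

```text
[-0.07126146  0.97094428 -0.42414488] 0.05724862229266658
pos [ 0.4498 -0.2723  0.2118] yhead 81.1 tilt [ 0.0002 -0.0003] -> shift [ 3.52 32.17 -0.83] twist -20.5 rows>=5.2 q6 -2.10
```

View pics/wrist9.png

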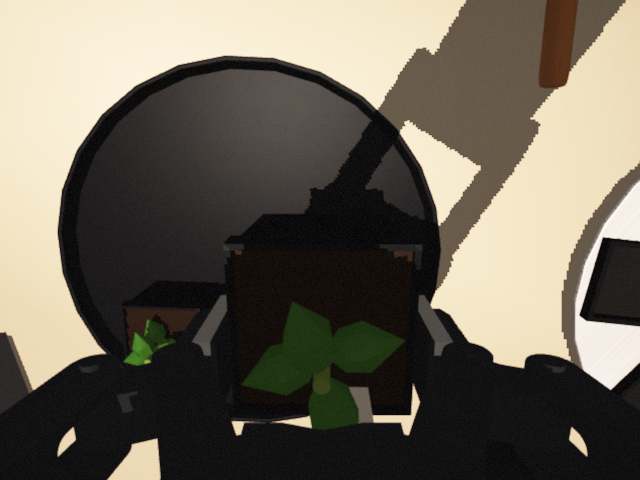

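View pics/c9.png

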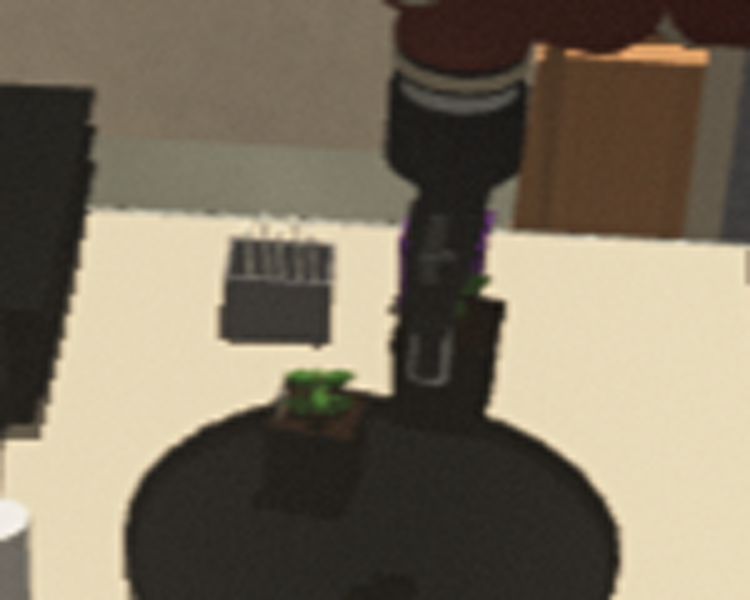

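```bash
cat >> h.py <<'E'
def held(fn,corners,o,zr=.009):
    d=load(fn); R=Ro.from_rotvec(o['tool_rot']).as_matrix()
    for u,v in corners:
        X=onz(d,u,v,o['tool_pos'][2]+zr); print((u,v),((R.T@(X-o['tool_pos']))*1000).round(1))
E
python3 - <<'E'
from h import *
o=sensors.get_obs()
held('wrist9',[(229,248),(414,248),(410,412),(232,412)],o)
im=cv2.imread('pics/wrist9.png')[200:430,200:450]; cv2.imwrite('pics/cc.png',np.clip(cv2.resize(im,None,fx=3,fy=3).astype(float)*2.5,0,255).astype('uint8'))
E
```

```text
(229, 248) [ 27.2 -29.9  -9. ]
(414, 248) [27.4 26.3 -9. ]
(410, 412) [-30.9  28.4  -9. ]
(232, 412) [-31.2 -32.4  -9. ]
```

View pics/cc.png

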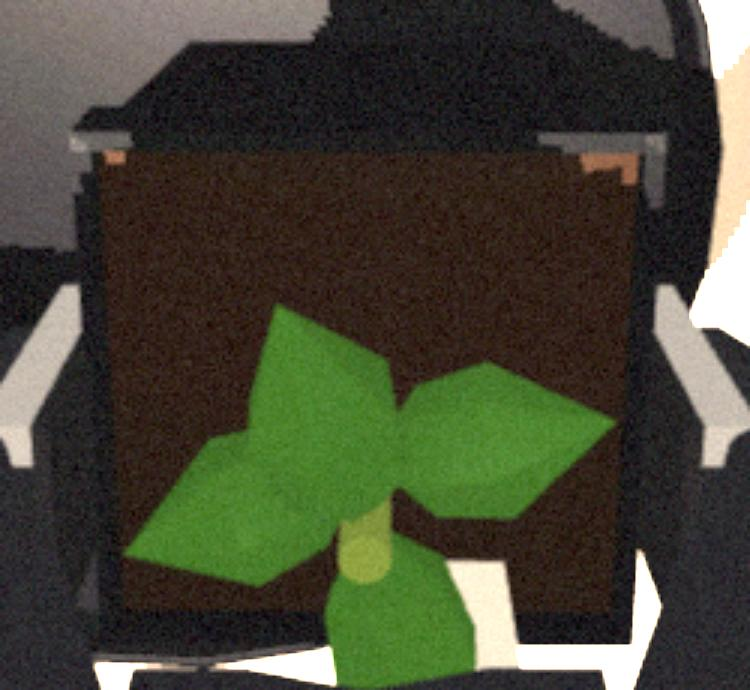

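Run:
```python
from h import *
o=sensors.get_obs()
held('wrist9',[(224.5,245),(422,245),(412,418),(231,418)],o)
d=load('wrist9');R=Ro.from_rotvec(o['tool_rot']).as_matrix()
for cx,cy in ((-2,-1),(0,0)):
  for p in ((29,-29,-9),(29,29,-9),(-29,29,-9),(-29,-29,-9),(26,-26,51),(26,26,51)):
    print(p,proj(d,o['tool_pos']+R@(np.array(p)+[cx,cy,0])/1000).round(1))
# seat centres from wrist7: corners of seat
```

```text
(224.5, 245) [ 28.2 -31.3  -9. ]
(422, 245) [28.3 28.7 -9. ]
(412, 418) [-33.3  29.3  -9. ]
(231, 418) [-33.6 -32.8  -9. ]
(29, -29, -9) [228.8 248.7]
(29, 29, -9) [419.5 249.2]
(-29, 29, -9) [408.7 412.3]
(-29, -29, -9) [238.8 411.6]
(26, -26, 51) [265.8 217.5]
(26, 26, 51) [382.5 217.7]
(29, -29, -9) [231.8 242.4]
(29, 29, -9) [423.2 242.9]
(-29, 29, -9) [411.9 407.3]
(-29, -29, -9) [241.5 406.6]
(26, -26, 51) [267.9 213.1]
(26, 26, 51) [385.  213.3]
```

```bash
cat >> h.py <<'E'
AX=np.array([.573,.073]); HD=71.6
def seatc(k,ax=None,hd=None):
    ax=AX if ax is None else ax; hd=HD if hd is None else hd
    a=np.radians(hd+60*k); return np.array([*(ax+.11*np.array([np.cos(a),np.sin(a)])),.024]),a
def overlay(fn,out,box,s,ax=None,hd=None):
    d=load(fn); im=cv2.imread('pics/'+fn+'.png'); u0,v0,u1,v1=box
    im=cv2.resize(im[v0:v1,u0:u1],None,fx=s,fy=s,interpolation=cv2.INTER_CUBIC)
    for k in range(6):
        c,a=seatc(k,ax,hd); e=np.array([np.cos(a),np.sin(a),0]); f=np.array([-np.sin(a),np.cos(a),0])
        P=[((proj(d,c+[0,0,.01]+.034*(i*e+j*f))-[u0,v0]+.5)*s).astype(int) for i,j in((1,1),(1,-1),(-1,-1),(-1,1))]
        cv2.polylines(im,[np.array(P)],True,(0,0,255),1)
    cv2.imwrite('pics/'+out+'.png',im)
E
python3 - <<'E'
from h import *
overlay('scene0','ov1',(310,230,500,360),4); overlay('side0','ov2',(230,270,380,390),5)
E
```

```text
(no output)
```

View pics/ov1.png

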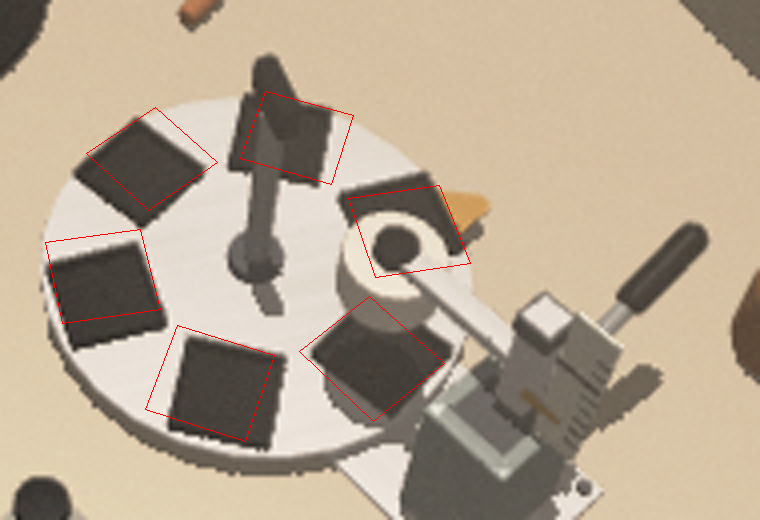

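View pics/ov2.png

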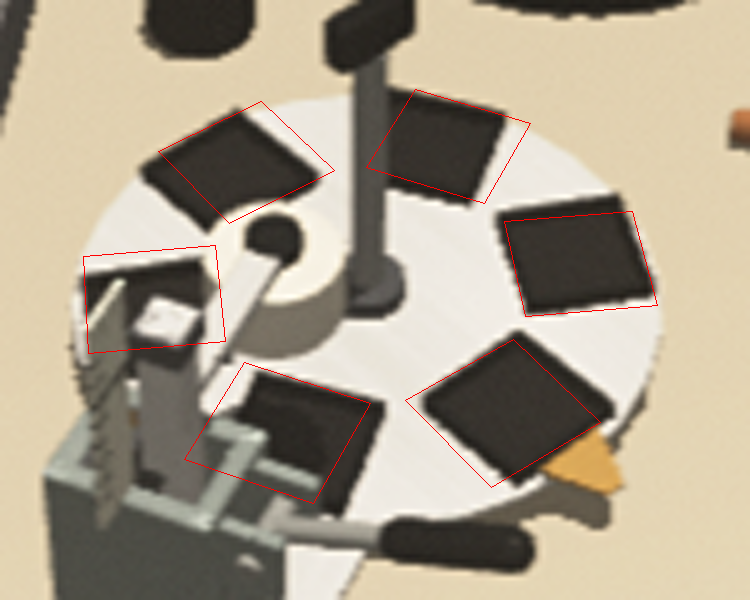

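```bash
cat > fit.py <<'E'
from h import *
from scipy.optimize import least_squares
def fit(obs,zfree=False,p0=(.573,.073,76)):
    # obs list (d,u,v,k,i,j)
    def f(p):
        r=[]
        for d,u,v,k,i,j in obs:
            c,a=seatc(k,p[:2],p[2]); e=np.array([np.cos(a),np.sin(a),0]); g=np.array([-np.sin(a),np.cos(a),0])
            r+=list(proj(d,c+[0,0,.01]+p[3]*(i*e+j*g))-[u,v])
        return r
    s=least_squares(f,[*p0,.034],x_scale=[.01,.01,1,.001],loss='soft_l1'); r=np.array(f(s.x)).reshape(-1,2); return s.x,r
if __name__=='__main__':
    d=load('side0'); s=load('scene0'); O=[]
    # find k,i,j by nearest
    def add(D,pts):
        for u,v in pts:
            best=min(((np.hypot(*(proj(D,seatc(k,None,76)[0]+[0,0,.01]+.034*(i*np.array([np.cos(a),np.sin(a),0])+j*np.array([-np.sin(a),np.cos(a),0])))-[u,v])),k,i,j) for k in range(6) for a in [seatc(k,None,76)[1]] for i in(1,-1) for j in(1,-1)))
            O.append((D,u,v,*best[1:]))
            print(best)
    add(d,[(230+x/5,270+y/5) for x,y in [(497,213),(620,195),(655,303),(527,316),(520,333),(614,410),(520,483),(425,405),(507,118),(474,205),(240,112),(322,177),(142,172)]])
    add(s,[(310+x/4,230+y/4) for x,y in [(137,119),(205,168),(141,228),(75,173),(48,268),(136,242),(166,325),(78,348),(191,335),(286,352),(267,450),(168,427)]])
    p,r=fit(O); print(p,np.abs(r).max(),r.round(1).tolist())
E
python3 fit.py
```

```text
(np.float64(0.33646589582626163), 2, -1, 1)
(np.float64(0.07444130702203602), 2, 1, 1)
(np.float64(3.2734750880420846), 2, 1, -1)
(np.float64(2.201377267739025), 2, -1, -1)
(np.float64(1.1974982167279555), 1, -1, 1)
(np.float64(0.9992058855349983), 1, 1, 1)
(np.float64(2.3240855497621866), 1, 1, -1)
(np.float64(2.703708258320005), 1, -1, -1)
(np.float64(1.2720438612043143), 3, 1, -1)
(np.float64(2.0033274833439942), 3, -1, -1)
(np.float64(1.468901748759613), 4, 1, -1)
(np.float64(1.4342810809813153), 4, -1, -1)
(np.float64(2.2266479446050047), 4, 1, 1)
(np.float64(2.2324314972895674), 3, 1, -1)
(np.float64(1.5689857117239254), 3, -1, -1)
(np.float64(1.8757435984733857), 4, -1, -1)
(np.float64(2.9547045774960474), 3, 1, 1)
(np.float64(3.659954909215433), 4, 1, -1)
(np.float64(1.9437844807481246), 4, -1, -1)
(np.float64(2.8439920245652766), 4, -1, 1)
(np.float64(4.187305970716055), 4, 1, 1)
(np.float64(2.5688122628563783), 5, -1, -1)
(np.float64(1.08135972099331), 5, -1, 1)
(np.float64(2.6038387050268903), 5, 1, 1)
(np.float64(3.6950317431292485), 5, 1, -1)
[5.72876590e-01 7.74498731e-02 7.73075946e+01 3.40864490e-02] 2.950593296633258 [[-0.8, 0.6], [-0.5, 0.4], [-0.1, -3.0], [-0.2, -1.4], [-0.6, -0.1], [0.2, -0.3], [-0.8, -0.3], [-1.3, -0.7], [-0.4, -0.4], [-0.7, -1.1], [-1.2, -0.0], [-1.0, -0.1], [-1.1, -0.4], [1.3, -1.0], [1.4, -0.6], [0.3, 2.7], [0.9, -1.6], [0.2, -1.8], [1.5, -0.8], [1.5, -1.6], [-0.6, -1.6], [-0.1, -0.4], [1.2, 0.8], [1.5, -1.4], [0.3, -1.5]]
```

Run:
```python
from h import *
im=cv2.imread('pics/wrist7.png')[40:350,490:640]; cv2.imwrite('pics/cd.png',np.clip(cv2.resize(im,None,fx=2.5*1,fy=2.5,interpolation=cv2.INTER_CUBIC)[:600].astype(float)*1.5,0,255).astype('uint8'))
```

```text
(no output)
```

View pics/cd.png

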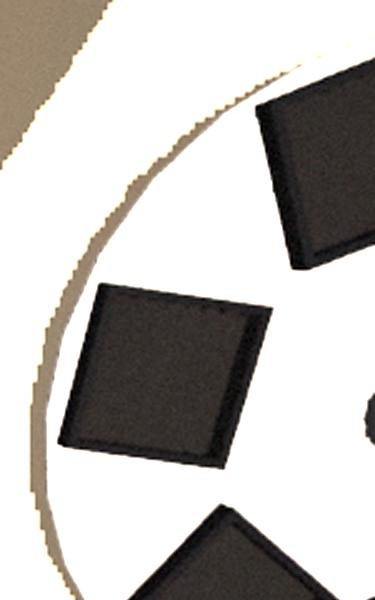

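```bash
cat > fit2.py <<'E'
from h import *
from scipy.optimize import least_squares
from scipy.spatial import ConvexHull
def hullv(D,p,k,zb):
    c,a=seatc(k,p[:2],p[2]); e=np.array([np.cos(a),np.sin(a),0]); g=np.array([-np.sin(a),np.cos(a),0])
    P=np.array([proj(D,np.r_[c[:2],z]+.034*(i*e+j*g)) for z in(zb,.034) for i in(1,-1) for j in(1,-1)])
    return P[ConvexHull(P).vertices]
def segd(P,q):
    # signed distance-like: nearest vector to polygon boundary
    best=None
    for a,b in zip(P,np.roll(P,-1,0)):
        t=np.clip(np.dot(q-a,b-a)/np.dot(b-a,b-a),0,1); v=q-(a+t*(b-a))
        if best is None or v@v<best@best: best=v
    return best
def masks(D,p,ks,thr):
    im=D['image'].astype(float).max(2); out=[]
    return im<thr
def fitm(sets,p0,zb=.02):
    # sets: (D,ks,thr): boundary points of dark blob near each seat
    obs=[]
    for D,ks,thr in sets:
        m=masks(D,p0,ks,thr).astype('uint8')
        for k in ks:
            u,v=proj(D,seatc(k,p0[:2],p0[2])[0]).astype(int)
            n,lab,st,_=cv2.connectedComponentsWithStats(m,connectivity=4)
            l=lab[v,u]
            c=max(cv2.findContours((lab==l).astype('uint8'),cv2.RETR_EXTERNAL,cv2.CHAIN_APPROX_NONE)[0],key=len)[:,0,:]
            H=cv2.convexHull(c)[:,0,:].astype(float)
            print('seat',k,'bg' if l==0 else st[l].tolist())
            obs.append((D,k,c.astype(float)))
    def f(p):
        r=[]
        for D,k,c in obs:
            P=hullv(D,p,k,zb)
            for q in c[::2]: r+=list(segd(P,q))
        return r
    s=least_squares(f,p0,x_scale=[.01,.01,2],loss='soft_l1',f_scale=.7); r=np.array(f(s.x)).reshape(-1,2)
    return s.x,np.sqrt((r**2).sum(1)).mean()
if __name__=='__main__':
    S=load('scene0');D=load('side0');W=load('wrist7')
    for sets in ([(S,[4,3],110)],[(S,[4,3],95)],[(D,[1,2],90)],[(W,[3],90)],[(S,[4,3],100),(D,[1,2],90),(W,[3],90)]):
        print(fitm(sets,[.573,.075,75]))
E
python3 fit2.py
```

```text
seat 4 [322, 291, 30, 27, 542]
seat 3 [329, 260, 32, 27, 473]
(array([5.73053568e-01, 7.29764601e-02, 7.77353380e+01]), np.float64(1.0074403682738704))
seat 4 [322, 291, 29, 27, 536]
seat 3 [329, 260, 32, 27, 463]
(array([5.73937477e-01, 7.22055564e-02, 7.72074356e+01]), np.float64(1.1055429123376377))
seat 1 [315, 337, 38, 30, 624]
seat 2 [330, 309, 31, 24, 526]
(array([5.74007597e-01, 6.92389039e-02, 7.69845654e+01]), np.float64(1.337998752460711))
seat 3 [513, 153, 86, 75, 4633]
(array([5.72840104e-01, 7.12513415e-02, 7.55668153e+01]), np.float64(1.516580180427888))
seat 4 [322, 291, 29, 27, 537]
seat 3 [329, 260, 32, 27, 468]
seat 1 [315, 337, 38, 30, 624]
seat 2 [330, 309, 31, 24, 526]
seat 3 [513, 153, 86, 75, 4633]
(array([5.71960736e-01, 7.18464557e-02, 7.61831078e+01]), np.float64(1.3815512637155973))
```

```bash
cat > fit3.py <<'E'
import fit2; from fit2 import *
def hullv(D,p,k,zb):
    c,a=seatc(k,p[:2],p[2]); e=np.array([np.cos(a),np.sin(a),0]); g=np.array([-np.sin(a),np.cos(a),0])
    P=np.array([proj(D,np.r_[c[:2],z]+p[3]*(i*e+j*g)) for z in(p[4]-.010,p[4]) for i in(1,-1) for j in(1,-1)])
    return P[ConvexHull(P).vertices]
def fit4(sets,p0):
    obs=[]
    for D,ks,thr in sets:
        m=(D['image'].astype(float).max(2)<thr).astype('uint8')
        for k in ks:
            u,v=proj(D,seatc(k,p0[:2],p0[2])[0]).astype(int)
            n,lab,st,_=cv2.connectedComponentsWithStats(m,connectivity=4)
            c=max(cv2.findContours((lab==lab[v,u]).astype('uint8'),cv2.RETR_EXTERNAL,cv2.CHAIN_APPROX_NONE)[0],key=len)[:,0,:]
            obs.append((D,k,c.astype(float)))
    def f(p):
        return np.concatenate([np.array([segd(hullv_,q) for q in c[::2]]).ravel() for D,k,c in obs for hullv_ in [hullv(D,p,k,0)]])
    s=least_squares(f,p0,x_scale=[.01,.01,2,.003,.01],loss='soft_l1',f_scale=.7); r=f(s.x).reshape(-1,2)
    return s.x.round(4),np.sqrt((r**2).sum(1)).mean().round(2)
if __name__=='__main__':
    S=load('scene0');D=load('side0');W=load('wrist7')
    for sets in ([(S,[4,3,5],100)],[(D,[1,2],90)],[(W,[3],90)],[(S,[4,3,5],100),(D,[1,2],90),(W,[3],90)]):
        print(fit4(sets,[.573,.075,75,.034,.034]))
E
python3 fit3.py
```

```text
(array([5.75900e-01, 7.39000e-02, 7.77778e+01, 3.14000e-02, 3.54000e-02]), np.float64(0.24))
(array([5.73500e-01, 7.11000e-02, 7.71121e+01, 3.12000e-02, 3.27000e-02]), np.float64(0.26))
(array([5.77000e-01, 7.88000e-02, 7.48674e+01, 3.41000e-02, 1.86000e-02]), np.float64(0.25))
(array([5.71800e-01, 7.25000e-02, 7.63693e+01, 3.29000e-02, 3.14000e-02]), np.float64(0.73))
```

```bash
sed -i 's/^AX=.*/AX=np.array([.5735,.0725]); HD=77.3/' h.py
python3 - <<'E'
from h import *
c,a=seatc(2); print(c,seatc(3)[0]); y=np.array([np.cos(a-np.pi/2),np.sin(a-np.pi/2)])
t=c[:2]-.10*y; print(t)
to(*t,.20,107.3); to(*t,.20,np.degrees(a)-90)
E
```

```text
[0.46847631 0.03978876 0.024     ] [ 0.54931692 -0.0348088   0.024     ]
[ 0.4982138  -0.05568732]
pos [ 0.4498 -0.2723  0.2118] yhead 81.1 tilt [ 0.0002 -0.0003] -> shift [-1.42 22.15  1.17] twist -26.2 rows>=3.6 q6 -2.10
pos [ 0.4498 -0.2723  0.2118] yhead 81.1 tilt [ 0.0002 -0.0003] -> shift [-1.42 22.15  1.17] twist -26.2 rows>=3.6 q6 -2.10
```

>>> move_arm --pt "-0.3 5 0 -6 4" --pt "-0.6 10 0 -13 4" --pt "-0.9 15 0.5 -20 4" --pt "-1.4 19.5 1 -26.2 4" --pt "-1.4 22.1 1.2 -26.2 4"

```text
t: 11.65
tool_pos: [0.4968, -0.0539, 0.1967]
tool_rot: [0.474, -3.101, -0.003]
contact_force: [-0.5, 0.4, -1.1]
opening: 0.0573
```

>>> move_arm --pt "0 0 0 0 4" --pt "0 0 0 0 4"

```text
t: 11.9
tool_pos: [0.4974, -0.0566, 0.1984]
tool_rot: [0.471, -3.104, -0.001]
contact_force: [0.3, -0.5, -0.5]
opening: 0.0573
```

Run:
```python
from h import *
to(0.4685,0.0398,.12,107.3)
snap('wrist','wrist10')
overlay('wrist10','ov',(0,0,640,480),1)
```

```text
pos [ 0.4974 -0.0566  0.1984] yhead 107.2 tilt [-0.0024  0.0001] -> shift [-0.12 10.06  7.85] twist -0.1 rows>=2.0 q6 -2.13
```

View pics/ov.png

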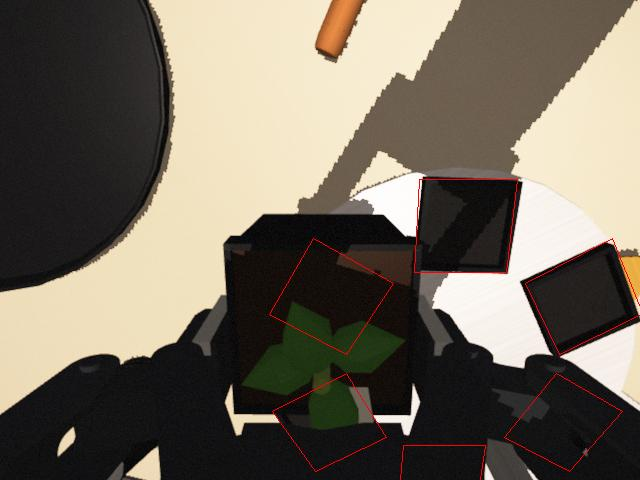

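>>> move_arm --pt "0 5 0 0 4" --pt "0 10.2 2 0 4" --pt "0 10.2 5 0 4" --pt "0 10.2 7 0 4" --pt "0 10.2 7 0 4"

```text
t: 12.58
tool_pos: [0.4664, 0.0404, 0.1279]
tool_rot: [0.469, -3.102, -0.001]
contact_force: [-0.2, 0.4, -0.9]
opening: 0.0571
```

Run:
```python
from h import *
to(0.4685,0.0398,.0755,107.3)
snap('wrist','wrist11'); snap('side','side11'); crop('side11',260,230,400,350,5,'c11')
```

```text
pos [0.4664 0.0404 0.1279] yhead 107.2 tilt [-0.0042  0.0001] -> shift [-0.2  -0.13  5.24] twist -0.1 rows>=0.8 q6 -1.94
```

View pics/c11.png

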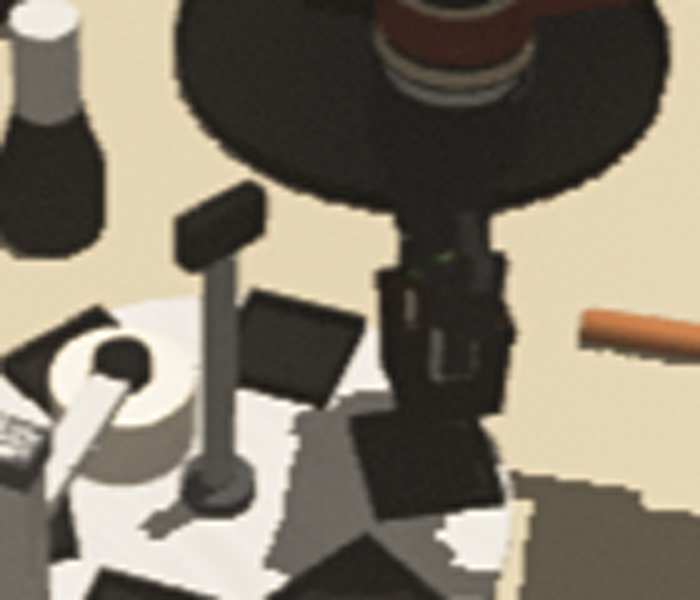

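View pics/wrist11.png

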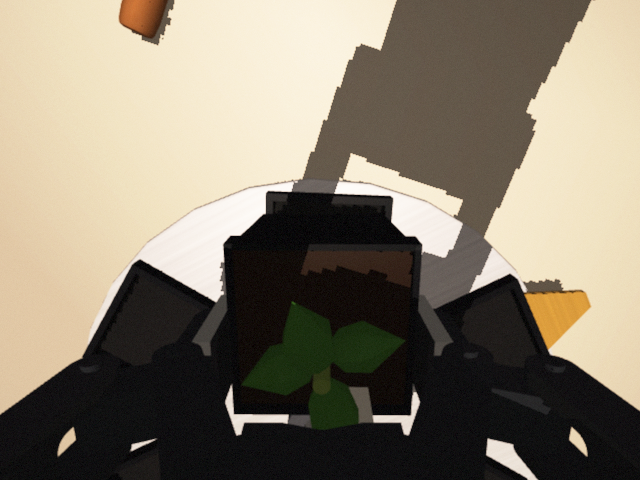

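Run:
```python
from h import *
d=load('wrist11'); c,a=seatc(2); e=np.array([np.cos(a),np.sin(a),0]); g=np.array([-np.sin(a),np.cos(a),0])
for i,j in((1,1),(1,-1)): print(proj(d,c+[0,0,.01]+.034*(i*e+j*g)).round(1))
crop('wrist11',220,180,440,270,3.5,'c')
```

```text
[257.1 194.8]
[385.3 194.6]
```

View pics/c.png

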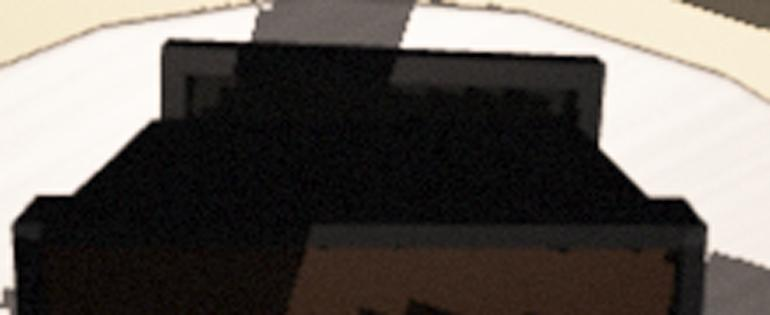

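Run:
```python
from h import *
overlay('wrist10','ov',(400,160,640,370),3.3)
```

```text
(no output)
```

View pics/ov.png

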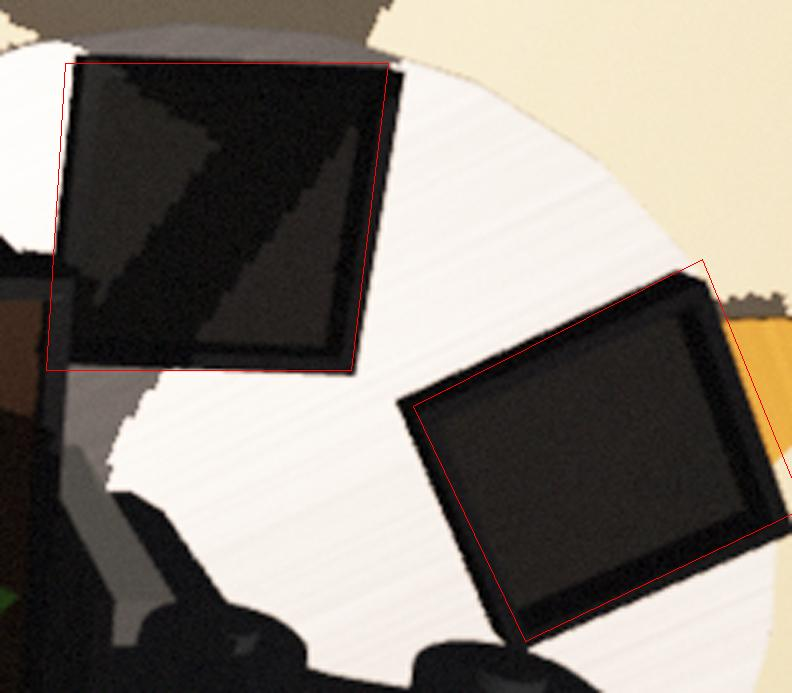

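```bash
cat > fit5.py <<'E'
from fit2 import *
def hv(D,p,k):
    c,a=seatc(k,p[:2],p[2]); e=np.array([np.cos(a),np.sin(a),0]); g=np.array([-np.sin(a),np.cos(a),0])
    P=np.array([proj(D,np.r_[c[:2],z]+.034*(i*e+j*g)) for z in(.020,.034) for i in(1,-1) for j in(1,-1)])
    return P[ConvexHull(P).vertices]
def fitc(obs,p0=(.5735,.0725,75.),fix=False):
    def f(q):
        p=q if not fix else [p0[0],p0[1],q[0]]
        r=[]
        for D,k,pts in obs:
            P=hv(D,p,k)
            for a,b in pts:
                for t in np.linspace(0,1,5): r+=list(segd(P,np.array(a)*(1-t)+np.array(b)*t))
        if not fix: r+=[(p[0]-.5735)/.003,(p[1]-.0725)/.003]
        return r
    s=least_squares(f,p0 if not fix else [p0[2]],loss='soft_l1'); return s.x.round(4),s.cost
if __name__=='__main__':
    W=load('wrist10'); V=load('wrist11')
    C=lambda *q:[tuple(np.array([400+x/3.3-.35,160+y/3.3-.35]) for x,y in e) for e in q]
    o10=[(W,2,C(((76,58),(403,72)),((403,72),(354,375)))),(W,1,C(((398,402),(680,270)),((710,290),(792,515)),((525,650),(792,530)),((398,402),(500,640))))]
    o11=[(V,2,[((267,192),(392.3,197))])]
    print(fitc(o10)); print(fitc(o10+o11)); print(fitc(o11))
    W7=load('wrist7'); E=lambda *q:[tuple(np.array([490+x/2.5-.3,40+y/2.5-.3]) for x,y in e) for e in q]
    o7=[(W7,3,E(((100,283),(272,308)),((272,308),(223,468)),((223,468),(58,445)),((58,445),(100,283))))]
    print(fitc(o7),fitc(o7+o10+o11))
E
python3 fit5.py
```

```text
(array([5.7500e-01, 7.2000e-02, 7.5589e+01]), np.float64(19.90691317029115))
(array([5.75100e-01, 7.22000e-02, 7.55767e+01]), np.float64(22.328681081809975))
(array([5.75000e-01, 7.27000e-02, 7.55226e+01]), np.float64(1.959838872381941))
(array([5.73600e-01, 7.18000e-02, 7.53264e+01]), np.float64(12.318619512107801)) (array([5.74700e-01, 7.17000e-02, 7.50876e+01]), np.float64(38.868415184420826))
```

```bash
sed -i 's/^AX=.*/AX=np.array([.575,.072]); HD=75.4/' h.py
python3 - <<'E'
from h import *
c,a=seatc(2); print(c); to(*c[:2],.0755,105.4)
E
```

```text
[0.46894951 0.04278883 0.024     ]
pos [0.4683 0.0404 0.1305] yhead 107.2 tilt [ 0.0007 -0.0001] -> shift [-0.13  0.21  5.5 ] twist 1.8 rows>=0.9 q6 -1.94
```

>>> move_arm --pt "0 0.3 1 1.8 4" --pt "0 0.3 2.5 1.8 4" --pt "0 0.3 3.5 1.8 4" --pt "0 0.3 3.5 1.8 4"

```text
t: 13.18
tool_pos: [0.4658, 0.0441, 0.0932]
tool_rot: [0.422, -3.11, -0.001]
contact_force: [0.1, 0.2, -0.7]
opening: 0.057
```

Run:
```python
from h import *
c,a=seatc(2);to(*c[:2],.0755,105.4)
snap('wrist','wrist12'); crop('wrist12',200,160,460,300,3,'c')
```

```text
pos [0.4658 0.0441 0.0932] yhead 105.5 tilt [-0.0031  0.0002] -> shift [-0.27 -0.21  1.77] twist 0.1 rows>=0.3 q6 -1.91
```

View pics/c.png

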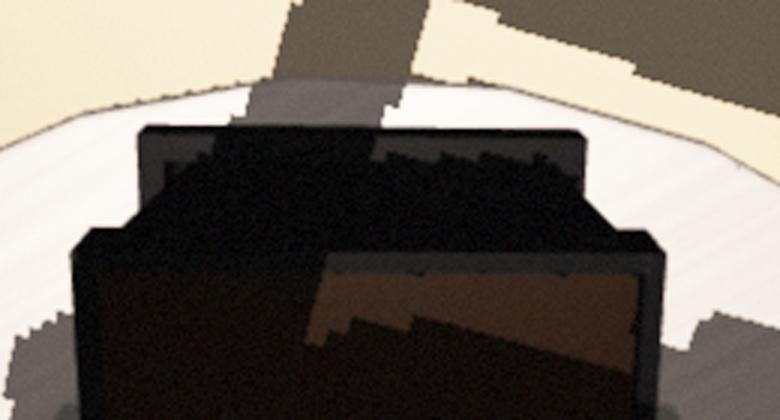

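Run:
```python
from h import *
o=sensors.get_obs();d=load('wrist12');R=Ro.from_rotvec(o['tool_rot']).as_matrix()
for u,v in((247,203),(394,204)):
    X=onz(d,u,v,.034); print(X,(R.T@(X-o['tool_pos'])*1000).round(1), np.hypot(*(X[:2]-AX)))
held('wrist12',[(200+73/3,160+250/3),(200+664/3,160+250/3)],o)
```

```text
[0.44302195 0.00190431 0.034     ] [ 33.7 -34.4  60.1] 0.14943764698550002
[0.42580538 0.06564144 0.034     ] [33.4 31.6 60.1] 0.1493300559612337
(224.33333333333334, 243.33333333333331) [ 33.5 -28.9  -9. ]
(421.33333333333337, 243.33333333333331) [33.5 27.9 -8.9]
```

Run:
```python
from h import *
for i in range(3):
    o1=sensors.get_obs();d=snap('wrist','w13');o2=sensors.get_obs();
    c=-d['R'].T@d['t']
    for o in(o1,o2):
        R=Ro.from_rotvec(o['tool_rot']).as_matrix(); print(o['t'],o['tool_pos'].round(4),'cam in tool',(R.T@(c-o['tool_pos'])).round(4))
W=load('wrist9'); print(-W['R'].T@W['t'])
```

```text
13.225 [0.4665 0.0441 0.094 ] cam in tool [ 0.064  -0.001  -0.1253]
13.275 [0.4669 0.044  0.0947] cam in tool [ 0.0643 -0.0008 -0.1247]
13.275 [0.4669 0.044  0.0947] cam in tool [ 0.064  -0.0009 -0.1253]
13.325 [0.4672 0.044  0.0951] cam in tool [ 0.0642 -0.0009 -0.1249]
13.325 [0.4672 0.044  0.0951] cam in tool [ 0.0641 -0.001  -0.1253]
13.375 [0.4673 0.044  0.0953] cam in tool [ 0.0641 -0.0009 -0.1251]
[ 0.38785551 -0.2635511   0.3419342 ]
```

Run:
```python
from h import *
o=sensors.get_obs();d=snap('wrist','w14');crop('w14',200,160,460,300,3,'c')
im=cv2.imread('pics/w14.png')[230:440,210:440]; cv2.imwrite('pics/cc.png',np.clip(cv2.resize(im,None,fx=3,fy=2.8).astype(float)*2.5,0,255).astype('uint8'))
np.save('o14.npy',o,allow_pickle=True); print(o['tool_pos'])
```

```text
[0.46734542 0.04403358 0.09526907]
```

View pics/c.png

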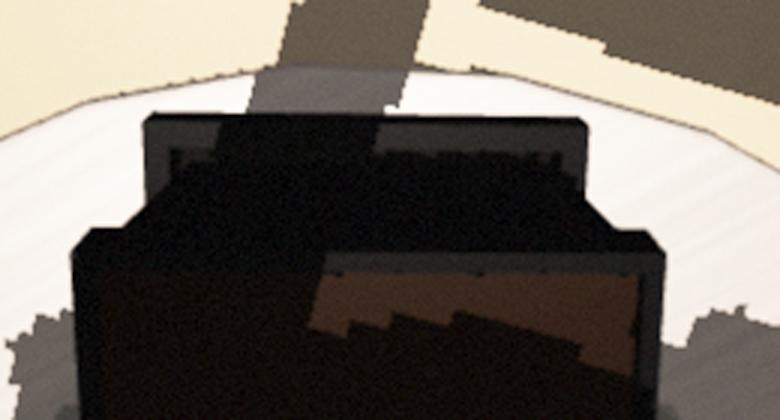

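View pics/cc.png

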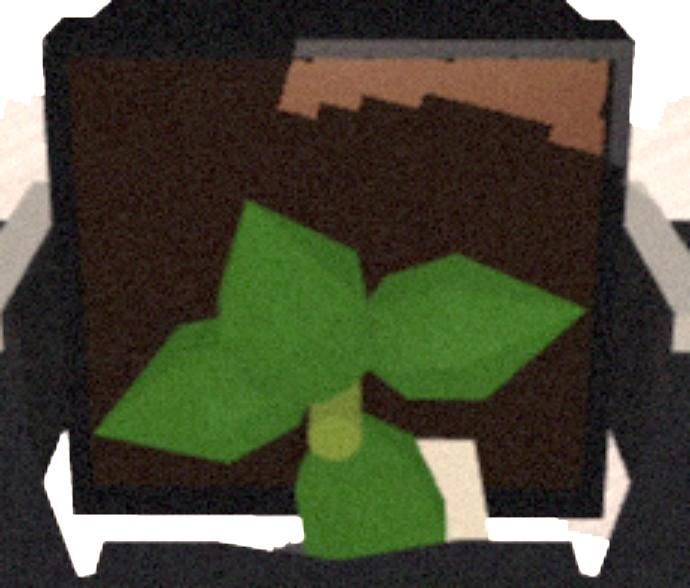

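Run:
```python
from h import *
o=np.load('o14.npy',allow_pickle=True).item();d=load('w14');R=Ro.from_rotvec(o['tool_rot']).as_matrix()
for u,v in((250,198),(396,199.3)):
    X=onz(d,u,v,.034); print((R.T@(X-o['tool_pos'])*1000).round(1))
for zr in(.006,.009,.012): held('w14',[(224.3,244),(421.3,244),(411,414),(234.3,414)],o,zr)
for cx in(-1,0,1):print(proj(d,o['tool_pos']+R@(np.array([26+cx,-26,51])/1000)),proj(d,o['tool_pos']+R@(np.array([26+cx,26,51])/1000)))
```

```text
[ 35.  -33.6  61.3]
[34.5 32.5 61.2]
(224.3, 244) [ 31.7 -30.1  -6. ]
(421.3, 244) [31.8 28.6 -6. ]
(411, 414) [-27.2  28.9  -6. ]
(234.3, 414) [-27.3 -30.3  -6. ]
(224.3, 244) [ 32.5 -29.3  -9. ]
(421.3, 244) [32.6 27.9 -9. ]
(411, 414) [-24.9  28.1  -9. ]
(234.3, 414) [-25.  -29.5  -9. ]
(224.3, 244) [ 33.3 -28.6 -12. ]
(421.3, 244) [ 33.4  27.1 -12. ]
(411, 414) [-22.6  27.4 -12. ]
(234.3, 414) [-22.7 -28.8 -12. ]
[264.45117414 224.57223396] [384.07118017 224.69714656]
[264.37067912 222.3207658 ] [384.16271779 222.44583895]
[264.28995224 220.0628124 ] [384.25451909 220.18804651]
```

>>> move_arm --pt "-0.25 0 0.5 0 4" --pt "-0.25 0 1.2 0 4" --pt "-0.25 0 1.8 0 4" --pt "-0.25 0 1.8 0 4" --pt "-0.25 0 1.8 0 4"

```text
t: 14.05
tool_pos: [0.4694, 0.0447, 0.0768]
tool_rot: [0.422, -3.113, -0.0]
contact_force: [-0.4, 0.1, -1.3]
opening: 0.0572
```

Run:
```python
from h import *
o=sensors.get_obs();print(o['tool_pos'],o['contact_force']);snap('wrist','w15');crop('w15',200,160,460,300,3,'c')
```

```text
[0.4693635  0.04470574 0.07678999] [-0.38389865  0.13947516 -1.29801804]
```

View pics/c.png

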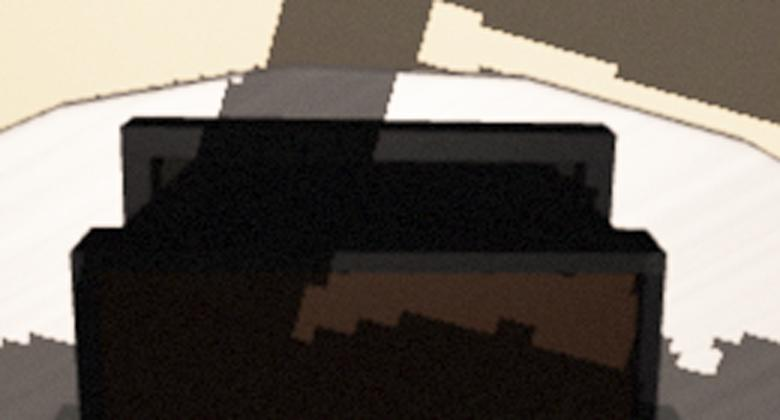

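>>> move_arm --pt "0 0 0.2 0 4" --pt "0 0 0.3 0 4" --pt "0 0 0.3 0 4"

```text
t: 14.48
tool_pos: [0.4701, 0.0444, 0.0751]
tool_rot: [-0.422, 3.112, -0.002]
contact_force: [-2.5, -0.4, 4.7]
opening: 0.0574
```

>>> move_arm --pt "0 0 0 0 6.5" --pt "0 0 0 0 8.5" --pt "0 0 0 0 8.5" --pt "0 0 -3 0 8.5" --pt "0 0 -8 0 8.5"

```text
t: 15.1
tool_pos: [0.4675, 0.0448, 0.1523]
tool_rot: [0.422, -3.108, -0.002]
contact_force: [1.1, -0.3, 0.5]
opening: 0.0852
```

>>> move_arm --pt "0 0 -5 0 8.5" --pt "0 0 -10 0 8.5" --pt "0 0 -12 0 8.5" --pt "0 0 -12 0 8.5"

```text
t: 15.6
tool_pos: [0.4699, 0.0447, 0.2747]
tool_rot: [-0.422, 3.111, -0.001]
contact_force: [-0.6, -0.2, -0.1]
opening: 0.0851
```

Run:
```python
from h import *
o=sensors.get_obs();snap('wrist','w16');snap('side','s16');crop('s16',260,250,400,360,5,'c')
to(.5216,-.4057,.33,79.5)
```

```text
pos [0.4685 0.0448 0.2714] yhead 105.5 tilt [-0.0036  0.0002] -> shift [  6.91 -44.83  -5.89] twist 26.0 rows>=7.3 q6 -1.90
```

View pics/c.png

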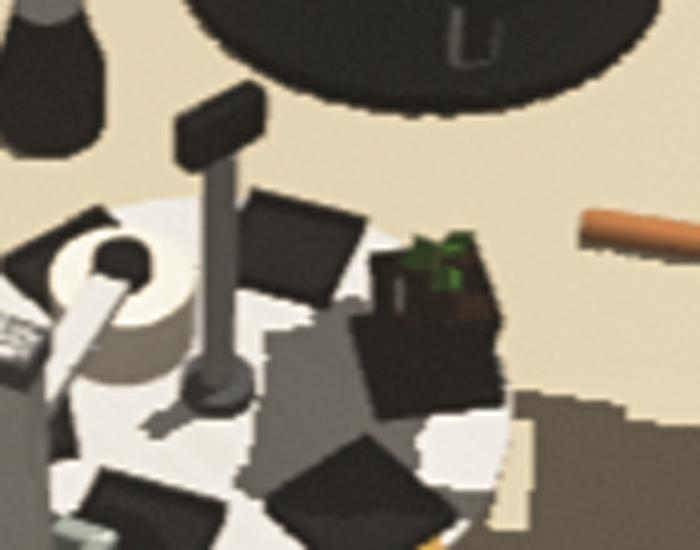

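View pics/w16.png

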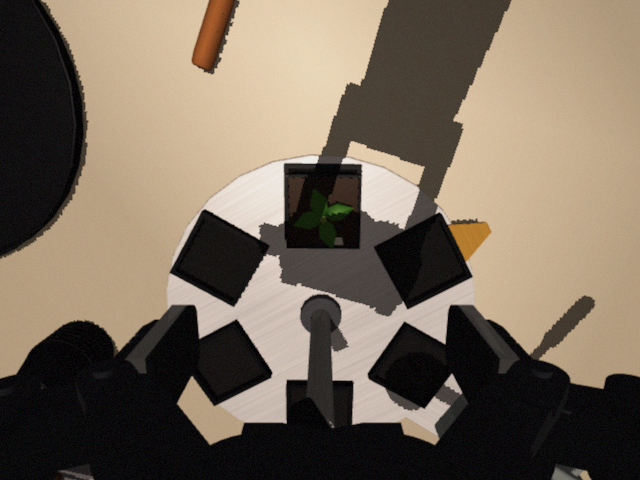

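Run:
```python
from h import *
im=cv2.imread('pics/w16.png')[150:260,270:380]; cv2.imwrite('pics/c.png',np.clip(cv2.resize(im,None,fx=5,fy=5,interpolation=cv2.INTER_CUBIC).astype(float)*2.2,0,255).astype('uint8'))
overlay('w16','ov',(150,140,500,430),2.2)
```

```text
(no output)
```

View pics/c.png

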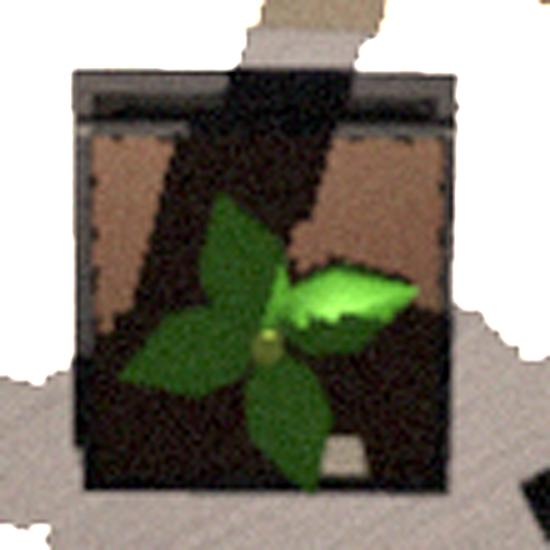

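View pics/ov.png

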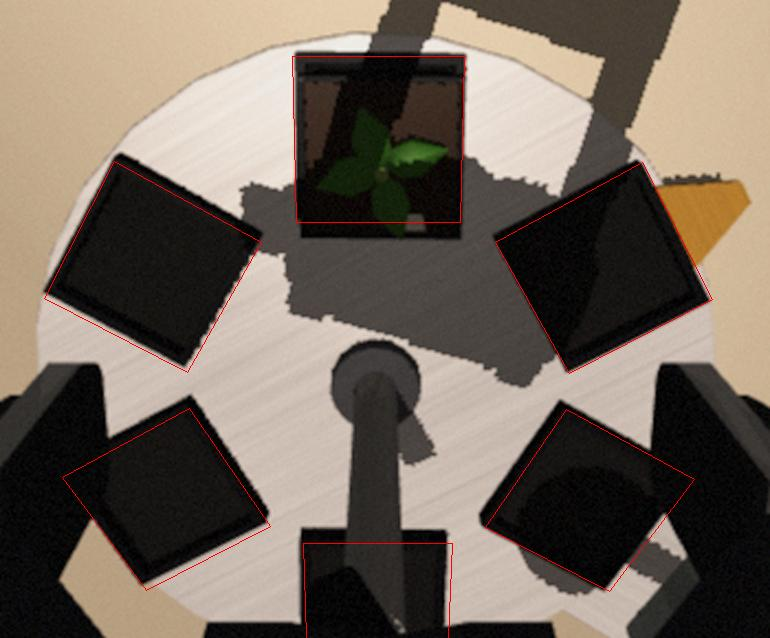

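Run:
```python
from h import *
d=load('w16'); c=seatc(2)[0]
X=np.array([onz(d,270+x/5,150+y/5,.084)[:2] for x,y in [(78,122),(455,122),(447,490),(83,490)]]); print(np.linalg.norm(np.diff(X,axis=0),axis=1),X.mean(0),(X.mean(0)-c[:2])*1000)
```

```text
[0.05691137 0.05773382 0.05759354] [0.466492   0.04347715] [-2.4575072   0.68832587]
```

>>> move_arm --pt "0.8 -6 0 6 8.5" --pt "1.7 -12 0 12 8.5" --pt "2.6 -18 0 18 8.5" --pt "3.5 -24 0 24 8.5" --pt "4.4 -30 0 26 8.5"

```text
t: 16.32
tool_pos: [0.5058, -0.2575, 0.2703]
tool_rot: [-0.291, -3.124, -0.004]
contact_force: [0.6, -0.0, 0.4]
opening: 0.0854
```

Run:
```python
from h import *
to(.5216,-.4057,.20,79.5)
```

```text
pos [ 0.5058 -0.2575  0.2703] yhead 79.3 tilt [-0.004   0.0031] -> shift [ -4.32 -14.29   6.98] twist -0.2 rows>=2.6 q6 -1.99
```

>>> move_arm --pt "-1.5 -5 2 0 8.5" --pt "-3 -10 4 0 8.5" --pt "-4.2 -14.1 6.5 0 8.5" --pt "-4.2 -14.1 6.5 0 8.5" --pt "-4.2 -14.1 6.5 0 8.5"

```text
t: 16.95
tool_pos: [0.5217, -0.4014, 0.2067]
tool_rot: [-0.289, -3.126, -0.004]
contact_force: [0.9, -0.2, 0.7]
opening: 0.0853
```

Run:
```python
from h import *
snap('wrist','w17')
im=cv2.imread('pics/w17.png'); cv2.imwrite('pics/c.png',np.clip(im.astype(float)*2,0,255).astype('uint8'))
to(.5216,-.4057,.055,79.5)
```

```text
pos [ 0.5223 -0.4013  0.2081] yhead 79.5 tilt [-0.0009  0.0014] -> shift [-0.03 -0.46 15.31] twist -0.0 rows>=2.5 q6 -2.16
```

View pics/c.png

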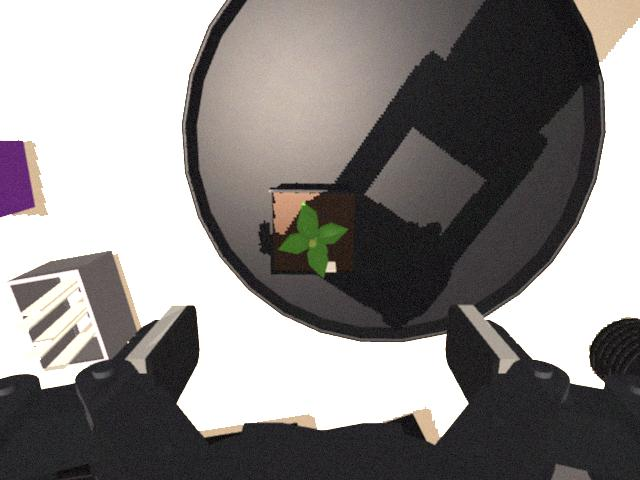

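Run:
```python
from h import *
d=load('w17')
X=np.array([onz(d,*q,.064)[:2] for q in [(270.5,189),(356,189),(355,273.5),(272,273.5)]]); print(np.linalg.norm(np.diff(X,axis=0),axis=1),X.mean(0))
to(*X.mean(0),.055,79.5)
```

```text
[0.05524856 0.05763051 0.05658599] [ 0.52112405 -0.40702408]
pos [ 0.5223 -0.4013  0.2081] yhead 79.5 tilt [-0.0009  0.0014] -> shift [-1.000e-02 -6.000e-01  1.531e+01] twist -0.0 rows>=2.5 q6 -2.16
```

Run:
```python
from h import *
d=load('w17');o=sensors.get_obs();R=Ro.from_rotvec(o['tool_rot']).as_matrix()
for q in [(108,358),(140,350),(110,255),(40,215)]:
    for z in(0,.06): print(q,z,(R.T@(onz(d,*q,z)-o['tool_pos'])*1000).round(0))
```

```text
(108, 358) 0 [-131. -191.  208.]
(108, 358) 0.06 [ -95. -157.  148.]
(140, 350) 0 [-123. -162.  208.]
(140, 350) 0.06 [ -89. -133.  148.]
(110, 255) 0 [ -35. -177.  208.]
(110, 255) 0.06 [ -17. -145.  148.]
(40, 215) 0 [  -1. -229.  208.]
(40, 215) 0.06 [  11. -188.  148.]
```

>>> move_arm --pt "0 -0.6 5 0 8.5" --pt "0 -0.6 10 0 8.5" --pt "0 -0.6 14 0 8.5" --pt "0 -0.6 15.3 0 8.5" --pt "0 -0.6 15.3 0 8.5"

```text
t: 17.62
tool_pos: [0.5217, -0.4077, 0.0564]
tool_rot: [0.287, 3.128, -0.0]
contact_force: [0.2, 0.2, 0.9]
opening: 0.0851
```

>>> move_arm --pt "0 0 0 0 8.5" --pt "0 0 0 0 8.5"

```text
t: 17.88
tool_pos: [0.5225, -0.4094, 0.0584]
tool_rot: [0.288, 3.125, -0.004]
contact_force: [0.3, -0.9, -0.3]
opening: 0.0849
```

Run:
```python
from h import *
to(.5211,-.407,.053,79.5)
```

```text
pos [ 0.5225 -0.4094  0.0584] yhead 79.5 tilt [ 0.0029 -0.0028] -> shift [0.18 0.21 0.54] twist -0.0 rows>=0.1 q6 -2.16
```

>>> move_arm --pt "0.2 0.2 0.5 0 8.5" --pt "0.2 0.2 0.5 0 6.5" --pt "0.2 0.2 0.5 0 5" --pt "0.2 0.2 0.5 0 4" --pt "0.2 0.2 0.5 0 4"

```text
t: 18.5
tool_pos: [0.5197, -0.4061, 0.0509]
tool_rot: [0.289, 3.128, -0.0]
contact_force: [0.5, -0.8, -0.3]
opening: 0.057
```

>>> move_arm --pt "0 0 0 0 4" --pt "0 0 0 0 4"

```text
t: 18.75
tool_pos: [0.5197, -0.4061, 0.0509]
tool_rot: [0.289, 3.128, -0.0]
contact_force: [-0.6, -1.6, -0.0]
opening: 0.0575
```

Run:
```python
from h import *
o=sensors.get_obs(); print(o['tool_pos'],o['opening'],o['contact_force'])
```

```text
[ 0.51972501 -0.40612686  0.05087048] 0.05747468323584847 [-5.70864246e-01 -1.57116581e+00 -1.47187495e-03]
```

>>> move_arm --pt "0 0 -4 0 4" --pt "0 0 -9 0 4" --pt "0 0 -14 0 4" --pt "0 0 -18 0 4" --pt "0 0 -18 0 4"

```text
t: 19.38
tool_pos: [0.5212, -0.4074, 0.2358]
tool_rot: [0.288, 3.122, -0.008]
contact_force: [-0.4, 0.5, -1.4]
opening: 0.0573
```

>>> move_arm --pt "0 0 0 0 4" --pt "0 0 0 0 4"

```text
t: 19.62
tool_pos: [0.5188, -0.4051, 0.2276]
tool_rot: [-0.288, -3.124, -0.005]
contact_force: [-0.7, -0.5, -2.6]
opening: 0.0571
```

Run:
```python
from h import *
o=sensors.get_obs(); np.save('o18.npy',o,allow_pickle=True); snap('wrist','w18'); print(o['tool_pos'],o['opening'])
im=cv2.imread('pics/w18.png')[190:440,200:450]; cv2.imwrite('pics/cc.png',np.clip(cv2.resize(im,None,fx=3,fy=2.4).astype(float)*2.5,0,255).astype('uint8'))
c,a=seatc(3); print(c,np.degrees(a))
```

```text
[ 0.51875477 -0.40510372  0.22764671] 0.057130374079008575
[ 0.54727237 -0.03444801  0.024     ] 255.39999999999998
```

View pics/cc.png

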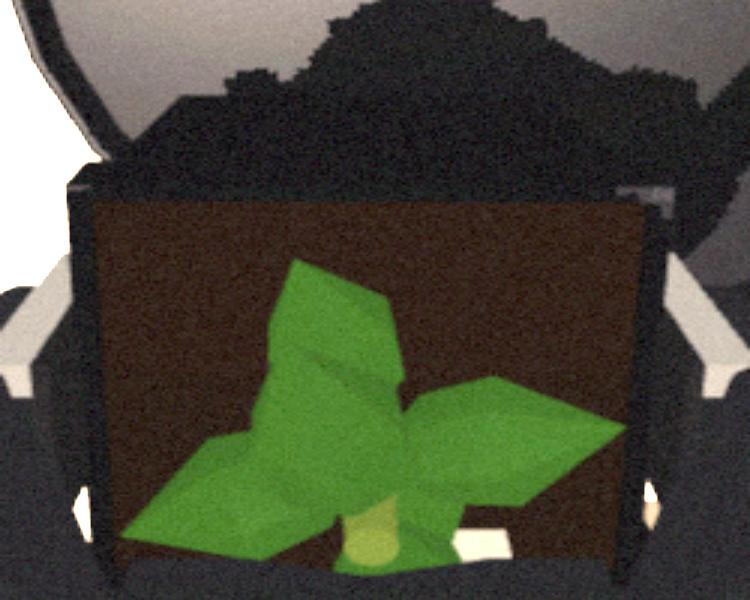

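Run:
```python
from h import *
o=np.load('o18.npy',allow_pickle=True).item()
held('w18',[(223.3,267),(424.3,267)],o,.013)
c,a=seatc(3); t=c[:2]
# view pose: yhead = radius heading 75.4 ; approach offset
to(*t,.2,75.4)
d=load('w18');R=Ro.from_rotvec(o['tool_rot']).as_matrix()
for cx in(-2,0,2):print(proj(d,o['tool_pos']+R@(np.array([26+cx,-26,47])/1000)),proj(d,o['tool_pos']+R@(np.array([26+cx,26,47])/1000)))
```

```text
(223.3, 267) [ 26.6 -28.3 -13. ]
(424.3, 267) [ 26.6  28.9 -12.8]
pos [ 0.5189 -0.4052  0.2279] yhead 79.5 tilt [-0.0032  0.0032] -> shift [ 3.98 36.96  2.9 ] twist 4.1 rows>=6.0 q6 -2.16
[261.55905497 228.33501057] [383.70097555 228.46200837]
[261.38579543 223.74140518] [383.88705812 223.86865595]
[261.21151344 219.1206916 ] [384.07423886 219.2481961 ]
```

>>> move_arm --pt "0.6 6 0 2 4" --pt "1.3 12 0.5 4.1 4" --pt "2 18 1 4.1 4" --pt "2.7 24 1.5 4.1 4" --pt "3.4 30 2 4.1 4"

```text
t: 20.3
tool_pos: [0.5404, -0.1028, 0.2093]
tool_rot: [-0.401, -3.114, -0.001]
contact_force: [0.7, 0.8, -2.2]
opening: 0.0571
```

Run:
```python
from h import *
c,a=seatc(3); to(*c[:2],.125,75.4)
```

```text
pos [ 0.5404 -0.1028  0.2093] yhead 75.3 tilt [-0.0017  0.0008] -> shift [1.05 6.78 8.43] twist -0.1 rows>=1.7 q6 -1.64
```

>>> move_arm --pt "0.6 3.4 1 0 4" --pt "1.2 6.7 3 0 4" --pt "1.2 6.7 6 0 4" --pt "1.2 6.7 8.4 0 4" --pt "1.2 6.7 8.4 0 4"

```text
t: 20.92
tool_pos: [0.544, -0.0364, 0.1232]
tool_rot: [-0.399, -3.109, -0.001]
contact_force: [-0.8, 0.0, -1.0]
opening: 0.0575
```

>>> move_arm --pt "0 0 0 0 4" --pt "0 0 0 0 4" --pt "0 0 0 0 4"

```text
t: 21.3
tool_pos: [0.5472, -0.0373, 0.128]
tool_rot: [0.4, 3.114, -0.0]
contact_force: [0.3, 0.6, -1.9]
opening: 0.0574
```

Run:
```python
from h import *
o=sensors.get_obs(); np.save('o19.npy',o,allow_pickle=True); snap('wrist','w19'); print(o['tool_pos'],o['opening'])
im=cv2.imread('pics/w19.png')[150:450,190:460]; cv2.imwrite('pics/cc.png',np.clip(cv2.resize(im,None,fx=2.5,fy=2).astype(float)*2,0,255).astype('uint8'))
c,a=seatc(3);to(*c[:2],.075,75.4)
```

```text
[ 0.54717482 -0.0372607   0.12802467] 0.05741868046433889
pos [ 0.547  -0.0372  0.1278] yhead 75.3 tilt [ 0.0016 -0.0003] -> shift [0.06 0.28 5.28] twist -0.1 rows>=0.8 q6 -1.52
```

View pics/cc.png

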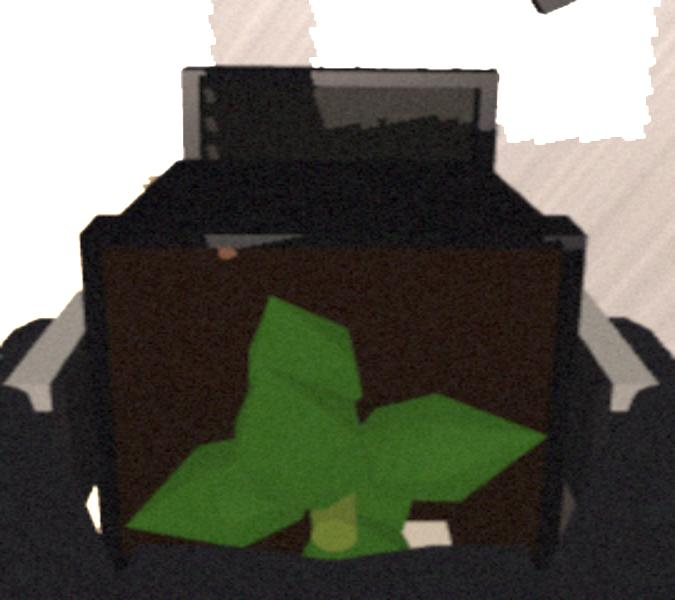

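View pics/w19.png

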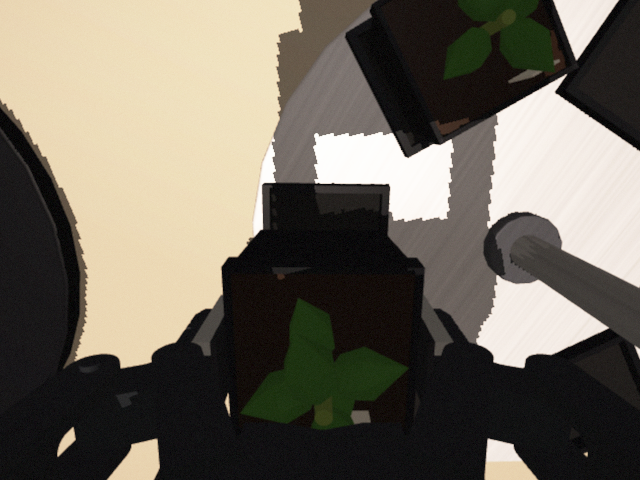

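Run:
```python
from h import *
o=np.load('o19.npy',allow_pickle=True).item();d=load('w19');R=Ro.from_rotvec(o['tool_rot']).as_matrix()
for u,v in((263,184),(389,185)):
    X=onz(d,u,v,.034); print((R.T@(X-o['tool_pos'])*1000).round(1))
held('w19',[(190+82/2.5,150+235/2),(190+585/2.5,150+235/2)],o,.013)
```

```text
[ 37.1 -31.3  93.9]
[36.6 35.1 94. ]
(222.8, 267.5) [ 26.4 -28.4 -13.1]
(424.0, 267.5) [ 26.5  28.9 -13. ]
```

>>> move_arm --pt "0.5 0.2 0.5 0 4" --pt "0.5 0.2 2 0 4" --pt "0.5 0.2 3.2 0 4" --pt "0.5 0.2 3.2 0 4" --pt "0.5 0.2 3.2 0 4"

```text
t: 21.98
tool_pos: [0.5422, -0.0339, 0.0947]
tool_rot: [-0.4, -3.116, 0.0]
contact_force: [-0.4, 0.5, -1.2]
opening: 0.0576
```

>>> move_arm --pt "0 0 0 0 4" --pt "0 0 0 0 4"

```text
t: 22.22
tool_pos: [0.5425, -0.0339, 0.0954]
tool_rot: [0.4, 3.115, -0.0]
contact_force: [0.8, 0.2, -1.2]
opening: 0.0571
```

Run:
```python
from h import *
o=sensors.get_obs(); np.save('o20.npy',o,allow_pickle=True); snap('wrist','w20'); print(o['tool_pos'],o['contact_force'])
im=cv2.imread('pics/w20.png')[150:300,190:460]; cv2.imwrite('pics/cc.png',np.clip(cv2.resize(im,None,fx=2.5,fy=2.5).astype(float)*2,0,255).astype('uint8'))
```

```text
[ 0.54254382 -0.03390753  0.09536694] [ 0.78712608  0.1721287  -1.21303602]
```

View pics/cc.png

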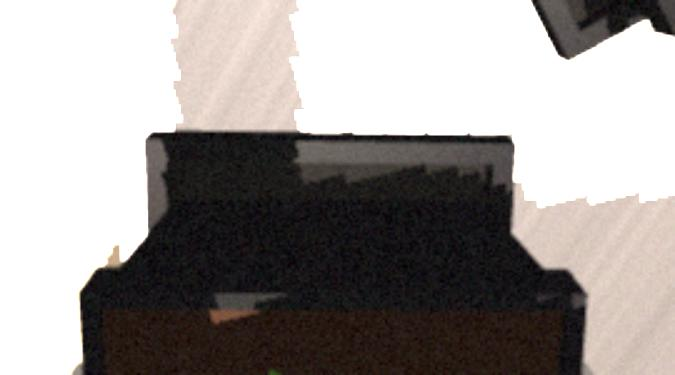

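Run:
```python
from h import *
o=np.load('o20.npy',allow_pickle=True).item();d=load('w20');R=Ro.from_rotvec(o['tool_rot']).as_matrix()
for u,v in((190+147/2.5,150+134/2.5),(190+513/2.5,150+138/2.5)):
    X=onz(d,u,v,.034); print((R.T@(X-o['tool_pos'])*1000).round(1))
held('w20',[(190+82/2.5,150+293/2.5),(190+585/2.5,150+293/2.5)],o,.013)
c=seatc(3)[0]; print((R.T@(c-o['tool_pos'])*1000).round(1))
```

```text
[ 32.1 -33.4  61.3]
[31.5 33.1 61.3]
(222.8, 267.2) [ 26.5 -28.4 -13. ]
(424.0, 267.2) [ 26.5  28.9 -13. ]
[-4.6  0.7 71.4]
```

>>> move_arm --pt "0 0 0.8 0 4" --pt "0 0 1.6 0 4" --pt "0 0 2.2 0 4" --pt "0 0 2.5 0 4" --pt "0 0 2.5 0 4"

```text
t: 22.9
tool_pos: [0.5431, -0.0341, 0.0708]
tool_rot: [0.4, 3.114, -0.0]
contact_force: [-0.5, 0.5, 2.9]
opening: 0.0575
```

>>> move_arm --pt "0 0 0.2 0 4" --pt "0 0 0.2 0 4"

```text
t: 23.15
tool_pos: [0.5444, -0.0344, 0.0707]
tool_rot: [0.4, 3.111, -0.001]
contact_force: [-0.9, -0.5, 10.9]
opening: 0.0575
```

Contact came at a TCP height of 0.0707, which is the fully seated height. I release the pot and rise.

>>> move_arm --pt "0 0 -0.2 0 6.5" --pt "0 0 -0.2 0 8.5" --pt "0 0 -0.2 0 8.5" --pt "0 0 -3 0 8.5" --pt "0 0 -8 0 8.5"

```text
t: 23.78
tool_pos: [0.54, -0.0334, 0.1456]
tool_rot: [-0.4, -3.109, -0.001]
contact_force: [0.8, -0.1, 0.8]
opening: 0.0845
```

>>> move_arm --pt "0 0 -5 0 8.5" --pt "0 0 -10 0 8.5" --pt "0 0 -15 0 8.5" --pt "0 0 -18 0 8.5" --pt "0 0 -18 0 8.5"

```text
t: 24.4
tool_pos: [0.5433, -0.034, 0.3309]
tool_rot: [0.4, 3.11, -0.001]
contact_force: [-0.0, 0.1, -0.9]
opening: 0.085
```

>>> move_arm --pt "0 0 0 0 8.5" --pt "0 0 0 0 8.5"

```text
t: 24.65
tool_pos: [0.5414, -0.0337, 0.3252]
tool_rot: [-0.4, -3.112, -0.0]
contact_force: [0.9, 0.4, 0.0]
opening: 0.0847
```

Run:
```python
from h import *
snap('wrist','w21');snap('scene','s21'); crop('s21',300,220,490,370,4,'c')
overlay('w21','ov',(0,0,640,480),1.2)
o=sensors.get_obs(); print(o['tool_pos'])
```

```text
[ 0.54160849 -0.03371082  0.32588687]
```

View pics/ov.png

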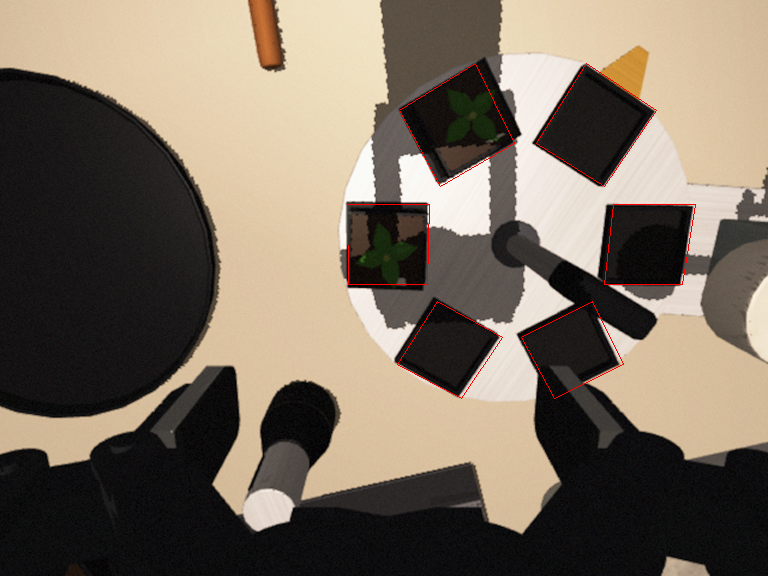

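View pics/c.png

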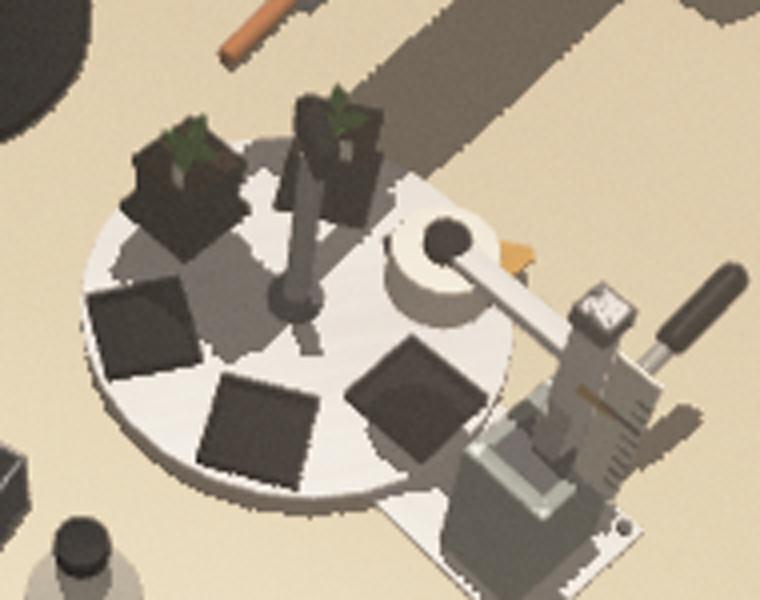

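Run:
```python
from h import *
crop('w21',440,200,560,300,6,'c')
```

```text
(no output)
```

View pics/c.png

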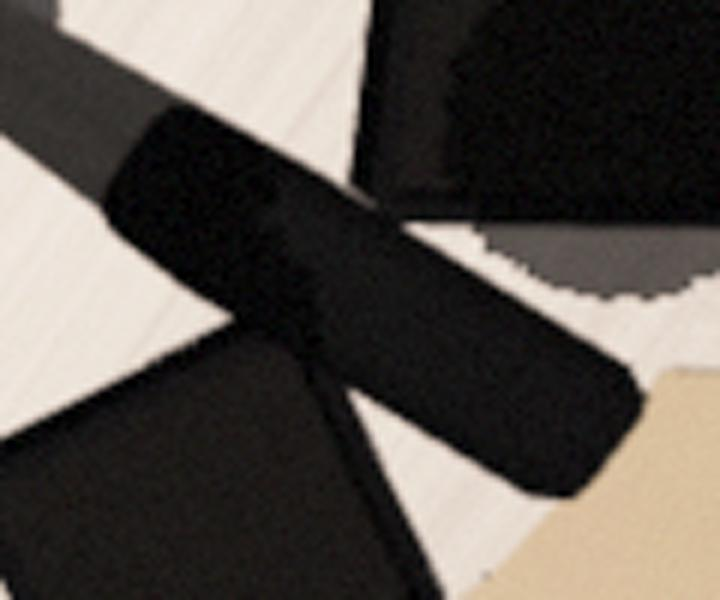

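Run:
```python
from h import *
d=load('w21'); P=lambda x,y:onz(d,440+x/6,200+y/6,.22)
a,b,e,f=P(400,212),P(632,370),P(345,388),P(540,494)
for p,q in((a,b),(e,f)): print(p,q,np.degrees(np.arctan2(*(q-p)[1::-1])))
g=(P(641,395)+P(577,495))/2; print('far end',g, (P(640,390)-P(560,497)))
s=load('side0'); print(tri([(load('s21'),300+313/4,220+135/4),(s,304,275.5)]))
```

```text
[0.56127928 0.07013885 0.22      ] [0.5826504  0.08966433 0.22      ] 42.416021892391875
[0.57747008 0.0624693  0.22      ] [0.59316009 0.07939941 0.22      ] 47.17713802070823
far end [0.58979978 0.08655618 0.22      ] [-0.00908263  0.00891282  0.        ]
[0.57219799 0.07134665 0.2024724 ]
```

Run:
```python
from h import *
to(.573,.0705,.28,135.4)
```

```text
pos [ 0.5416 -0.0337  0.3259] yhead 75.4 tilt [-0.0031  0.0006] -> shift [-0.42 10.88  4.59] twist -60.0 rows>=5.6 q6 -1.51
```

>>> move_arm --pt "0 2 0 -10 5" --pt "-0.2 4.5 0 -20 5" --pt "-0.3 7 0 -30 5" --pt "-0.4 9.5 0 -40 5" --pt "-0.4 10.9 0 -50 5"

```text
t: 25.38
tool_pos: [0.5735, 0.0717, 0.3267]
tool_rot: [0.964, -2.989, -0.001]
contact_force: [0.6, -0.3, -0.1]
opening: 0.0499
```

>>> move_arm --pt "0 0 0 -10 5" --pt "0 0 1 -10 5" --pt "0 0 1 -10 5" --pt "0 0 1 -10 5"

```text
t: 25.88
tool_pos: [0.5734, 0.0704, 0.3173]
tool_rot: [1.208, -2.899, -0.0]
contact_force: [-0.0, -0.1, -0.0]
opening: 0.0503
```

Run:
```python
from h import *
to(.573,.0705,.205,135.4)
snap('wrist','w22');snap('side','s22')
```

```text
pos [0.5734 0.0704 0.3173] yhead 135.3 tilt [-0.0008 -0.    ] -> shift [1.000e-02 3.000e-02 1.123e+01] twist -0.1 rows>=1.8 q6 -2.37
```

View pics/w22.png

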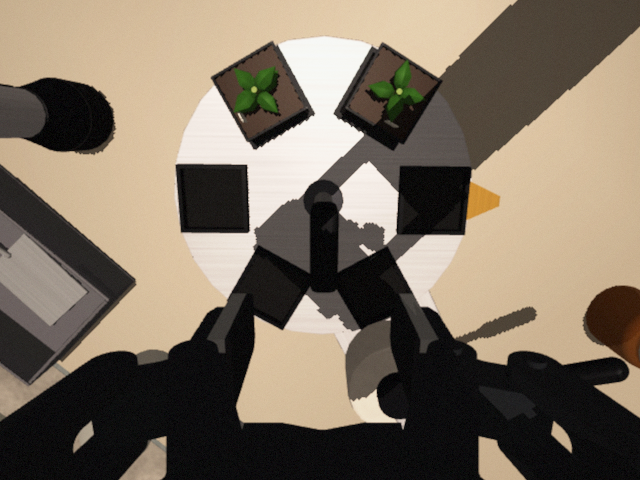

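>>> move_arm --pt "0 0 4 0 5" --pt "0 0 8 0 5" --pt "0 0 10.3 0 5" --pt "0 0 11.2 0 5" --pt "0 0 11.2 0 5"

```text
t: 26.6
tool_pos: [0.5737, 0.0706, 0.206]
tool_rot: [1.211, -2.899, -0.0]
contact_force: [1.2, -0.2, 1.0]
opening: 0.05
```

>>> move_arm --pt "0 0 0 0 3" --pt "0 0 0 0 2" --pt "0 0 0 0 1" --pt "0 0 0 0 1" --pt "0 0 0 0 1" --newtons 50

```text
t: 27.22
tool_pos: [0.5733, 0.0717, 0.2074]
tool_rot: [-1.212, 2.898, 0.003]
contact_force: [-4.3, 3.6, 4.3]
opening: 0.0153
```

Run:
```python
from h import *
to(.573,.0705,.205,135.4); o=sensors.get_obs(); print(o['contact_force'],o['wrist_torque'],o['opening'])
snap('scene','s23'); crop('s23',300,190,490,350,4,'c')
```

```text
pos [0.5733 0.0717 0.2074] yhead 135.4 tilt [-0.0004  0.0021] -> shift [ 0.11 -0.06  0.24] twist -0.0 rows>=0.0 q6 -2.37
[-4.25419842  3.58757238  4.27857371] [ 0.54756341  0.71238043 -0.00857746] 0.015319669112282577
```

View pics/c.png

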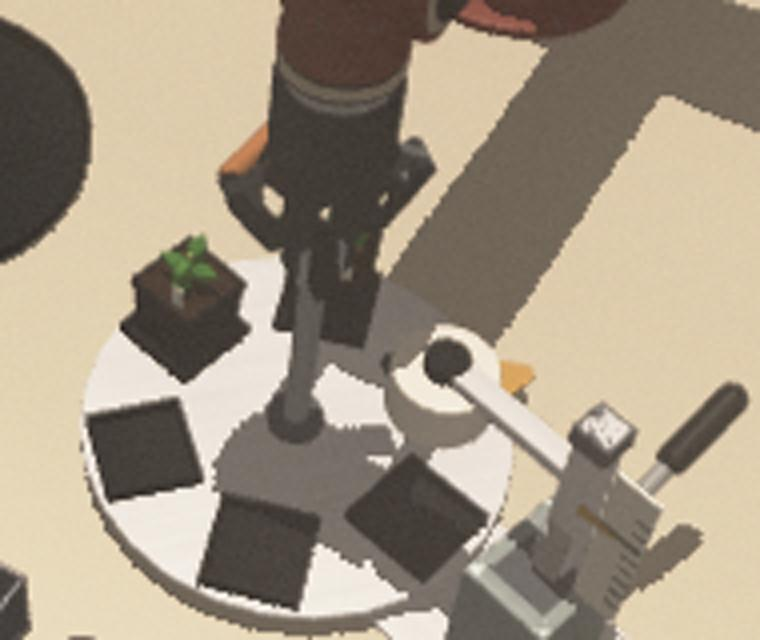

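>>> move_arm --pt "0 0.2 0 3 1" --pt "0 0.2 0 8 1" --pt "0 0.2 0 14 1" --pt "0 0.2 0 20 1" --pt "0 0.2 0 26 1"

```text
t: 27.9
tool_pos: [0.5734, 0.0715, 0.2074]
tool_rot: [-0.523, 3.094, -0.003]
contact_force: [2.3, -3.1, 1.8]
opening: 0.0153
```

Run:
```python
from h import *
to(.573,.0705,.205,135.4); o=sensors.get_obs(); print(o['contact_force'],o['wrist_torque'],o['opening'])
```

```text
pos [0.5734 0.0715 0.2074] yhead 109.2 tilt [ 0.0038 -0.001 ] -> shift [ 0.08 -0.08  0.24] twist -26.2 rows>=2.5 q6 -1.91
[ 2.34006215 -3.08274957  1.80978875] [-0.03982374 -0.16504732  0.26025494] 0.015271734847271196
```

>>> move_arm --pt "0 0 0 7 1" --pt "0 0 0 14 1" --pt "0 0 0 21 1" --pt "0 0 0 28 1" --pt "0 0 0 34 1"

```text
t: 28.52
tool_pos: [0.5735, 0.0711, 0.2074]
tool_rot: [0.406, 3.111, -0.002]
contact_force: [1.7, -3.8, 1.4]
opening: 0.0152
```

>>> move_arm --pt "0 0 0 0 1" --pt "0 0 0 0 1" --pt "0 0 0 0 1"

```text
t: 28.9
tool_pos: [0.5735, 0.0711, 0.2074]
tool_rot: [0.397, 3.112, -0.002]
contact_force: [2.8, -5.0, 2.2]
opening: 0.015
```

Run:
```python
from h import *
to(.573,.0705,.205,75.4); o=sensors.get_obs(); print(o['contact_force'],o['wrist_torque'],o['opening'])
snap('scene','s24'); crop('s24',310,220,500,370,4,'c'); snap('side','d24'); crop('d24',220,240,370,390,4,'cc')
```

```text
pos [0.5735 0.0711 0.2074] yhead 75.4 tilt [ 0.0039 -0.0017] -> shift [ 0.03 -0.07  0.24] twist 0.0 rows>=0.0 q6 -1.32
[ 2.79856834 -4.95118459  2.20824578] [-0.43209563 -0.31212431 -0.00547747] 0.01498301100653812
```

View pics/c.png

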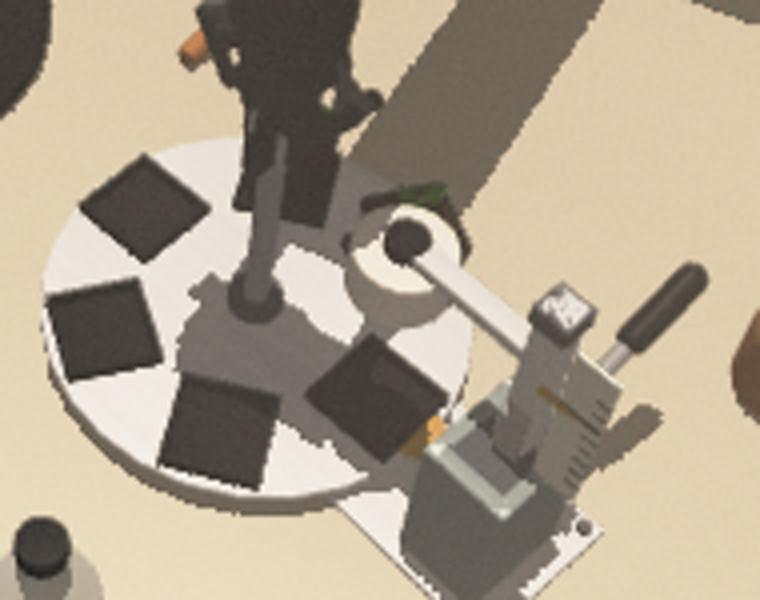

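View pics/cc.png

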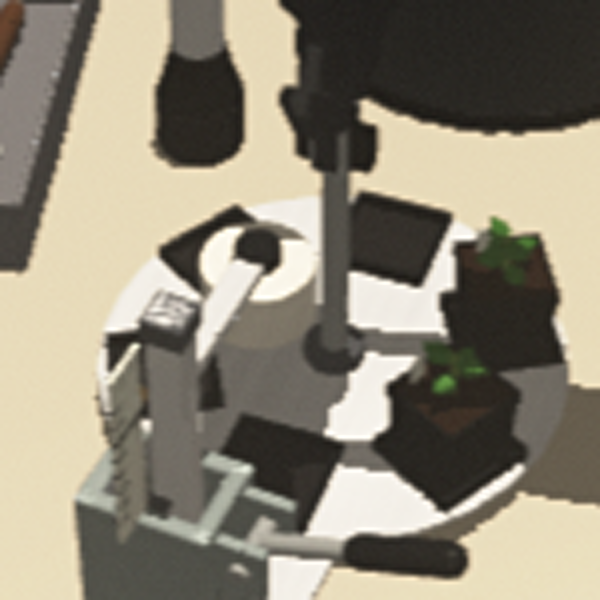

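Run:
```python
from h import *
s=load('scene6'); d=load('side6')
X=tri([(s,390+130/6,250+194.5/6),(d,220+389/6,290+92.5/6)]); print(X)
for n,D,b,(lo,hi) in (('s',s,(390,250),(0,0)),('d',d,(220,290),(0,0))):
    for c in (X,):
        P=np.array([proj(D,c+.033*np.array([np.cos(t),np.sin(t),0])) for t in np.linspace(0,6.283,60)]); P=(P-b)*6; print(n,P.min(0).round(),P.max(0).round())
# lift plate / disc axis from fixed cams: spindle base
for ax in((.5735,.0715),(.575,.0725)): print(np.degrees(np.arctan2(X[1]-ax[1],X[0]-ax[0])),np.hypot(X[1]-ax[1],X[0]-ax[0]))
```

```text
[0.60724194 0.17797599 0.20121932]
s [ 45. 124.] [213. 259.]
d [298.  36.] [474. 159.]
72.41673607434632 0.1116944689941651
73.0026333812385 0.11029381940574155
```

Run:
```python
from h import *
d=load('w22'); im=cv2.imread('pics/w22.png'); im=cv2.resize(im[130:480,160:480],None,fx=1.9,fy=1.7*1,interpolation=cv2.INTER_CUBIC)
sc=np.array([1.9,1.7]);im=np.clip(im.astype(float)*1.4,0,255).astype('uint8')
for hd,col in((73,(0,0,255)),(75.4,(0,255,0))):
    for z in(.165,.205):
        c=np.array([.5743+.11*np.cos(np.radians(hd)),.072+.11*np.sin(np.radians(hd)),z])
        P=np.array([(proj(d,c+.033*np.array([np.cos(t),np.sin(t),0]))-[160,130])*sc for t in np.linspace(0,6.283,60)]).astype(int); cv2.polylines(im,[P],True,col,1)
for k in range(6):
    c,a=seatc(k); e=np.array([np.cos(a),np.sin(a),0]); f=np.array([-np.sin(a),np.cos(a),0])
    P=[((proj(d,c+[0,0,.01]+.034*(i*e+j*f))-[160,130])*sc).astype(int) for i,j in((1,1),(1,-1),(-1,-1),(-1,1))]
    cv2.polylines(im,[np.array(P)],True,(255,0,0),1)
cv2.imwrite('pics/c.png',im)
```

View pics/c.png

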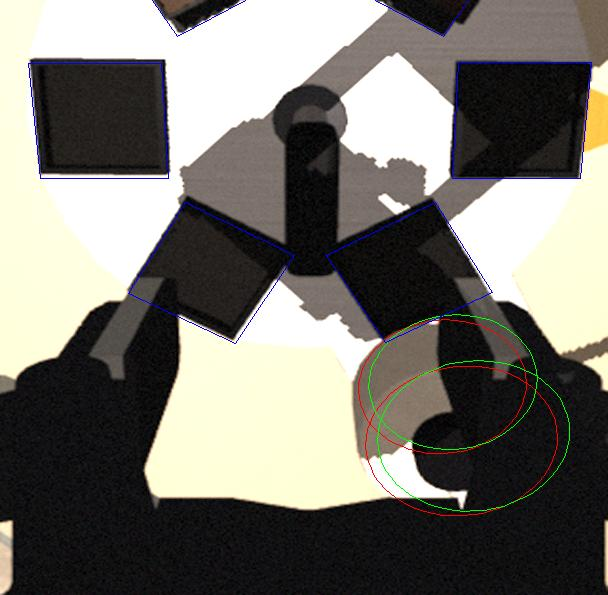

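>>> move_arm --pt "0 0 0 1.5 1" --pt "0 0 0 3 1" --pt "0 0 0 3 1" --pt "0 0 0 3 1"

```text
t: 29.5
tool_pos: [0.5735, 0.0711, 0.2074]
tool_rot: [0.479, 3.101, -0.002]
contact_force: [2.8, -4.7, 2.7]
opening: 0.0154
```

Run:
```python
from h import *
to(.573,.0705,.205,72.4); o=sensors.get_obs(); print(o['contact_force'],o['wrist_torque'],o['opening'])
snap('wrist','w25')
d=load('w25'); im=cv2.imread('pics/w25.png'); im=np.clip(im.astype(float)*1.4,0,255).astype('uint8')
for hd,col in((72.4,(0,0,255)),(75.4,(0,255,0))):
  for k in range(6):
    c,a=seatc(k,[.5743,.072],hd); e=np.array([np.cos(a),np.sin(a),0]); f=np.array([-np.sin(a),np.cos(a),0])
    P=[((proj(d,c+[0,0,.01]+.034*(i*e+j*f)))).astype(int) for i,j in((1,1),(1,-1),(-1,-1),(-1,1))]
    cv2.polylines(im,[np.array(P)],True,col,1)
cv2.imwrite('pics/c.png',im)
```

```text
pos [0.5735 0.0711 0.2074] yhead 72.5 tilt [ 0.0039 -0.0018] -> shift [ 0.03 -0.07  0.24] twist 0.1 rows>=0.0 q6 -1.27
[ 2.8084731  -4.68574718  2.73292641] [-0.39937049 -0.30294848 -0.00810631] 0.015388913735755747
```

View pics/c.png

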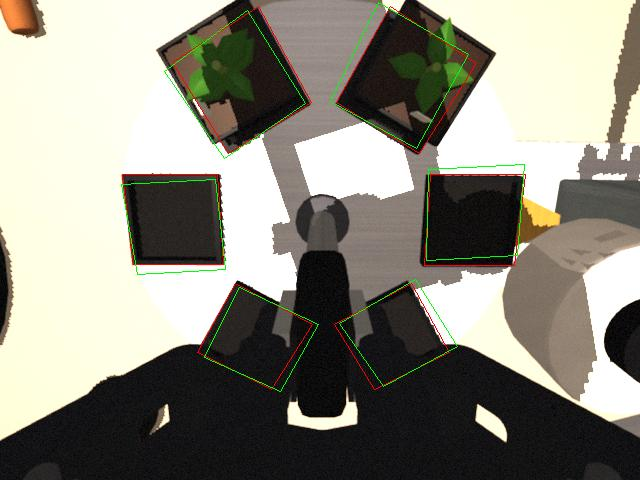

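Run:
```python
from h import *
d=load('w25'); im=cv2.imread('pics/w25.png'); im=np.clip(im.astype(float)*1.4,0,255).astype('uint8')
for hd,col in((72.4,(0,0,255)),(75.4,(0,200,0))):
    for z in(.165,.205):
        c=np.array([.5743+.11*np.cos(np.radians(hd)),.072+.11*np.sin(np.radians(hd)),z]); print(hd,z,proj(d,c))
        P=np.array([proj(d,c+.033*np.array([np.cos(t),np.sin(t),0])) for t in np.linspace(0,6.283,90)]).astype(int); cv2.polylines(im,[P],True,col,1)
cv2.imwrite('pics/c.png',cv2.resize(im[100:480,400:640],None,fx=1.57,fy=1.57))
```

```text
72.4 0.165 [580.3939456 286.3759238]
72.4 0.205 [651.5332555  329.58376228]
75.4 0.165 [582.27825105 273.72707874]
75.4 0.205 [654.72190292 313.88156199]
```

View pics/c.png

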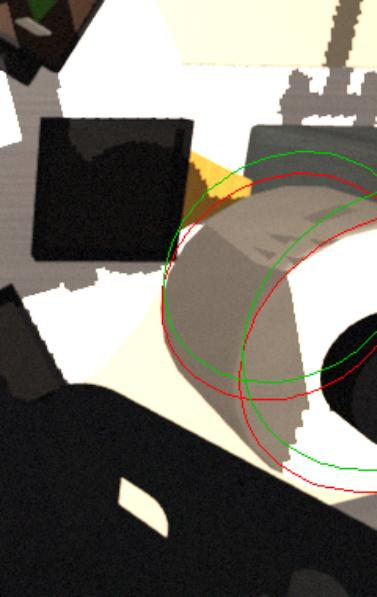

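>>> move_arm --pt "0 0 0 0 1" --pt "0 0 0 0 1" --pt "0 0 0 0 1" --pt "0 0 0 0 4" --pt "0 0 0 0 4"

```text
t: 30.18
tool_pos: [0.5718, 0.0724, 0.2055]
tool_rot: [-0.48, -3.104, -0.001]
contact_force: [0.0, 0.5, -0.5]
opening: 0.0398
```

>>> move_arm --pt "0 0 0 0 4" --pt "0 0 0 0 4" --pt "0 0 0 0 4" --pt "0 0 0 0 4"

```text
t: 30.68
tool_pos: [0.5722, 0.0721, 0.2058]
tool_rot: [-0.482, -3.104, -0.0]
contact_force: [-0.5, 1.0, -0.4]
opening: 0.0401
```

Run:
```python
from h import *
o=sensors.get_obs(); print(o['tool_pos'],o['contact_force'],o['wrist_torque'],o['opening'])
snap('wrist','w26')
d=load('w26'); im=cv2.imread('pics/w26.png'); im=np.clip(im.astype(float)*1.4,0,255).astype('uint8')
for hd,col in((72.4,(0,0,255)),(75.4,(0,255,0))):
  for k in range(6):
    c,a=seatc(k,[.5743,.072],hd); e=np.array([np.cos(a),np.sin(a),0]); f=np.array([-np.sin(a),np.cos(a),0])
    P=[((proj(d,c+[0,0,.01]+.034*(i*e+j*f)))).astype(int) for i,j in((1,1),(1,-1),(-1,-1),(-1,1))]
    cv2.polylines(im,[np.array(P)],True,col,1)
cv2.imwrite('pics/c.png',im)
```

```text
[0.57216517 0.07207425 0.20584586] [-0.4538433   1.03291662 -0.42047179] [ 0.00821901 -0.00096663 -0.02633831] 0.04006232777322824
```

View pics/c.png

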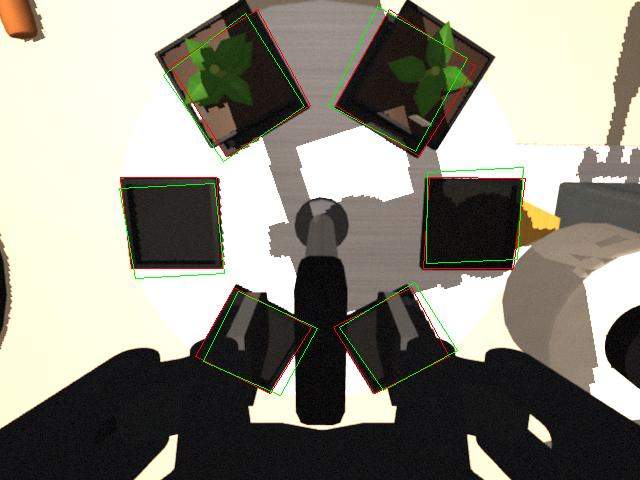

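>>> move_arm --pt "-0.1 -0.1 0 0 2.5" --pt "-0.1 -0.1 0 0 1" --pt "-0.1 -0.1 0 0 1" --pt "-0.1 -0.1 0 0 1" --pt "-0.1 -0.1 0 0 1"

```text
t: 31.35
tool_pos: [0.5731, 0.0711, 0.206]
tool_rot: [0.482, 3.104, 0.001]
contact_force: [2.4, 3.1, -0.7]
opening: 0.0151
```

>>> move_arm --pt "0 0 0 3 1" --pt "0 0 0 9 1" --pt "0 0 0 15 1" --pt "0 0 0 21 1" --pt "0 0 0 27 1"

```text
t: 31.98
tool_pos: [0.573, 0.071, 0.206]
tool_rot: [1.197, 2.904, 0.001]
contact_force: [2.5, 2.9, 0.3]
opening: 0.0153
```

>>> move_arm --pt "0 0 0 7 1" --pt "0 0 0 14 1" --pt "0 0 0 21 1" --pt "0 0 0 28 1" --pt "0 0 0 33 1"

```text
t: 32.6
tool_pos: [0.5729, 0.0709, 0.206]
tool_rot: [1.973, 2.445, 0.001]
contact_force: [0.6, 1.8, -0.0]
opening: 0.0154
```

>>> move_arm --pt "0 0 0 0 1" --pt "0 0 0 0 1" --pt "0 0 0 0 1" --pt "0 0 0 0 1" --pt "0 0 0 0 1"

```text
t: 33.22
tool_pos: [0.5729, 0.0709, 0.206]
tool_rot: [1.969, 2.448, 0.001]
contact_force: [1.6, 5.0, 0.2]
opening: 0.0153
```

Run:
```python
from h import *
to(.573,.0705,.205,12.4); o=sensors.get_obs(); print(o['contact_force'],o['wrist_torque'],o['opening'])
snap('scene','s27'); crop('s27',310,220,500,370,4,'c'); snap('wrist','w27')
```

```text
pos [0.5729 0.0709 0.206 ] yhead 12.4 tilt [0.0003 0.0003] -> shift [-0.04 -0.    0.1 ] twist -0.0 rows>=0.0 q6 -0.22
[1.64547069 4.98986605 0.18402493] [ 0.62195528 -0.22003978  0.0041253 ] 0.015345646713209494
```

View pics/c.png

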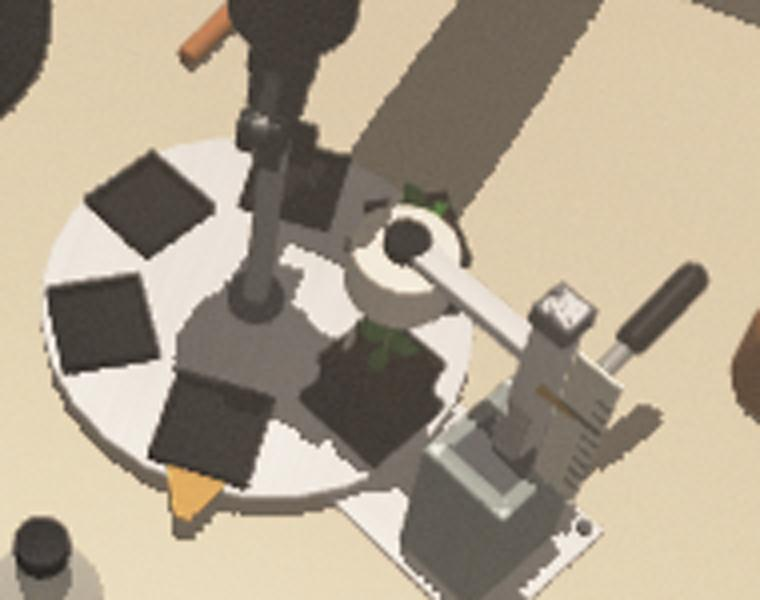

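View pics/w27.png

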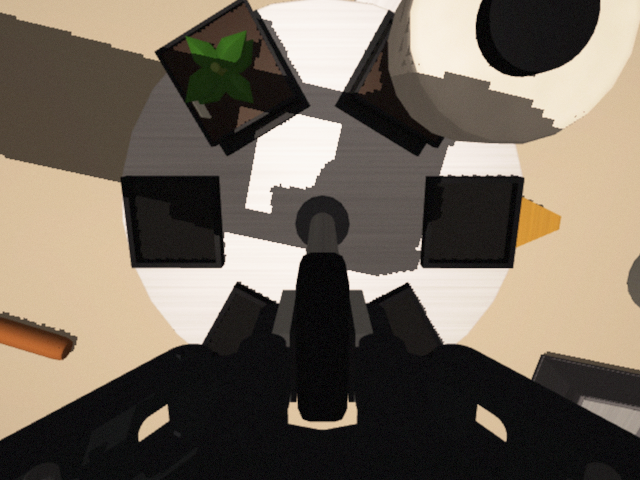

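Run:
```python
from h import *
d=load('w27'); im=cv2.imread('pics/w27.png'); im=np.clip(im.astype(float)*1.2,0,255).astype('uint8')
for hd,col in((71,(255,0,0)),(72.4,(0,0,255)),(75.4,(0,200,0))):
    for z in(.165,.205):
        c=np.array([.5743+.11*np.cos(np.radians(hd)),.072+.11*np.sin(np.radians(hd)),z])
        P=np.array([proj(d,c+.033*np.array([np.cos(t),np.sin(t),0])) for t in np.linspace(0,6.283,90)]).astype(int); cv2.polylines(im,[P],True,col,1)
cv2.imwrite('pics/c.png',cv2.resize(im[0:190,340:640],None,fx=2.5,fy=2.5))
```

```text
(no output)
```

View pics/c.png

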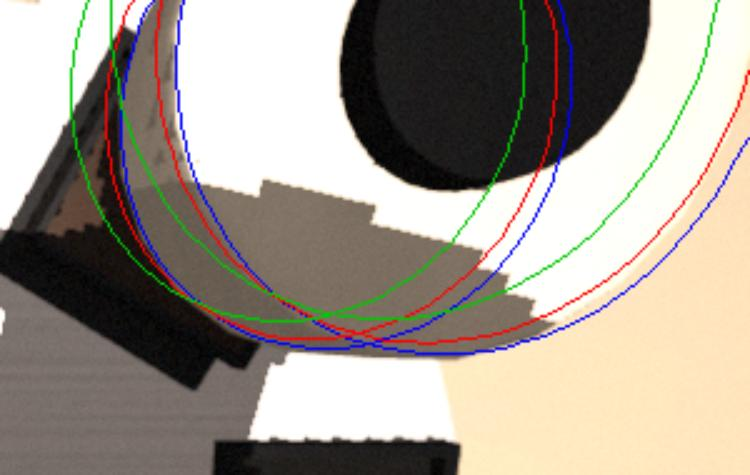

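>>> move_arm --pt "0 0 0 0.5 1" --pt "0 0 0 0.5 1" --pt "0 0 0 0.5 1" --pt "0 0 0 0.5 1" --pt "0 0 0 0.5 1"

```text
t: 33.95
tool_pos: [0.5729, 0.0709, 0.206]
tool_rot: [1.98, 2.439, 0.001]
contact_force: [0.9, 4.9, 1.1]
opening: 0.0152
```

>>> move_arm --pt "0 0 0 0 1" --pt "0 0 0 0 1" --pt "0 0 0 0 1" --pt "0 0 0 0 1" --pt "0 0 0 0 1"

```text
t: 34.58
tool_pos: [0.5729, 0.0709, 0.206]
tool_rot: [-1.98, -2.439, -0.001]
contact_force: [0.8, 6.2, 0.8]
opening: 0.0149
```

>>> move_arm --pt "0 0 0 3 1" --pt "0 0 0 9 1" --pt "0 0 0 15 1" --pt "0 0 0 21 1" --pt "0 0 0 27 1"

```text
t: 35.2
tool_pos: [0.5728, 0.0709, 0.206]
tool_rot: [-2.497, -1.906, -0.0]
contact_force: [1.7, 4.8, 2.6]
opening: 0.0159
```

>>> move_arm --pt "0 0 0 7 1" --pt "0 0 0 14 1" --pt "0 0 0 21 1" --pt "0 0 0 28 1" --pt "0 0 0 33 1"

```text
t: 35.83
tool_pos: [0.5727, 0.071, 0.206]
tool_rot: [-2.935, -1.118, 0.0]
contact_force: [-0.6, 4.3, 2.9]
opening: 0.0155
```

>>> move_arm --pt "0 0 0 0 1" --pt "0 0 0 0 1" --pt "0 0 0 0 1" --pt "0 0 0 0 1" --pt "0 0 0 0 1"

```text
t: 36.45
tool_pos: [0.5727, 0.071, 0.206]
tool_rot: [-2.934, -1.122, 0.0]
contact_force: [-0.9, 5.4, 2.8]
opening: 0.0153
```

Run:
```python
from h import *
to(.573,.0705,.205,-48.1); o=sensors.get_obs(); print(o['contact_force'],o['wrist_torque'],o['opening'])
snap('scene','s28'); crop('s28',310,220,500,370,4,'c'); snap('wrist','w28')
```

```text
pos [0.5727 0.071  0.206 ] yhead -48.1 tilt [-0.0004  0.0004] -> shift [-0.01  0.06  0.1 ] twist -0.0 rows>=0.0 q6 0.83
[-0.90349064  5.38574312  2.77544489] [ 0.70858777 -0.03612762  0.00214416] 0.015255790111945158
```

View pics/c.png

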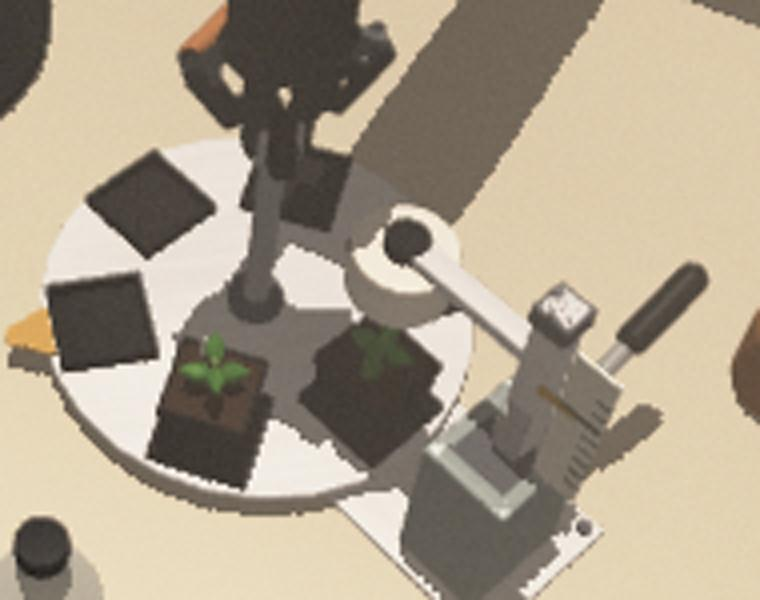

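View pics/w28.png

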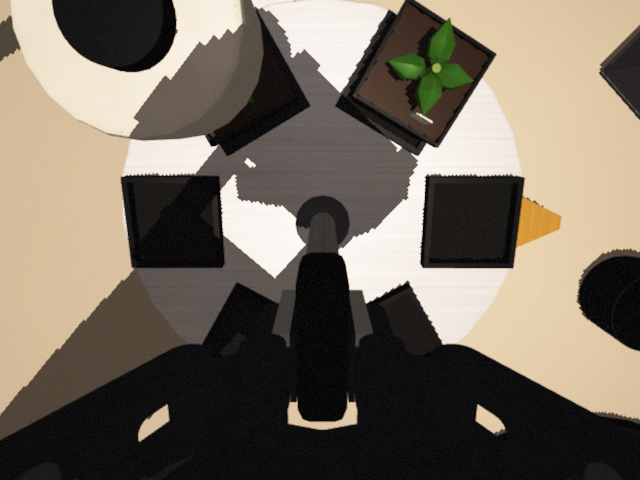

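Seat 3 is under the head, both pots are still seated and the carousel is at rest. I hold for the picture, then turn to seat 4.

>>> move_arm --pt "0 0 0 0 1" --pt "0 0 0 0 1" --pt "0 0 0 0 1" --pt "0 0 0 0 1" --pt "0 0 0 0 1"

```text
t: 37.17
tool_pos: [0.5727, 0.071, 0.206]
tool_rot: [-2.934, -1.122, 0.0]
contact_force: [-0.5, 4.7, 2.9]
opening: 0.0153
```

>>> move_arm --pt "0 0 0 0 1" --pt "0 0 0 0 1" --pt "0 0 0 0 1" --pt "0 0 0 0 1" --pt "0 0 0 0 1"

```text
t: 37.8
tool_pos: [0.5727, 0.071, 0.206]
tool_rot: [-2.934, -1.122, 0.0]
contact_force: [1.3, 4.7, 2.0]
opening: 0.0155
```

>>> move_arm --pt "0 0 0 3 1" --pt "0 0 0 9 1" --pt "0 0 0 15 1" --pt "0 0 0 21 1" --pt "0 0 0 27 1"

```text
t: 38.42
tool_pos: [0.5726, 0.0711, 0.206]
tool_rot: [-3.115, -0.402, 0.001]
contact_force: [0.0, 5.4, 2.1]
opening: 0.0154
```

>>> move_arm --pt "0 0 0 7 1" --pt "0 0 0 14 1" --pt "0 0 0 21 1" --pt "0 0 0 28 1" --pt "0 0 0 33 1"

```text
t: 39.05
tool_pos: [0.5726, 0.0712, 0.206]
tool_rot: [-3.101, 0.499, 0.001]
contact_force: [-0.3, 6.1, 2.3]
opening: 0.0149
```

>>> move_arm --pt "0 0 0 0 1" --pt "0 0 0 0 1" --pt "0 0 0 0 1" --pt "0 0 0 0 1" --pt "0 0 0 0 1"

```text
t: 39.67
tool_pos: [0.5726, 0.0712, 0.206]
tool_rot: [-3.102, 0.495, 0.001]
contact_force: [-0.0, 7.1, 2.8]
opening: 0.0152
```

Run:
```python
from h import *
to(.573,.0705,.205,-108.1); o=sensors.get_obs(); print(o['contact_force'],o['wrist_torque'],o['opening'])
snap('wrist','w29')
```

```text
pos [0.5726 0.0712 0.206 ] yhead -108.1 tilt [-0.0006  0.0009] -> shift [0.06 0.06 0.1 ] twist -0.0 rows>=0.0 q6 1.88
[-0.01251852  7.12758706  2.75940791] [ 0.85346895 -0.03059786  0.00911687] 0.015173830788254706
```

View pics/w29.png

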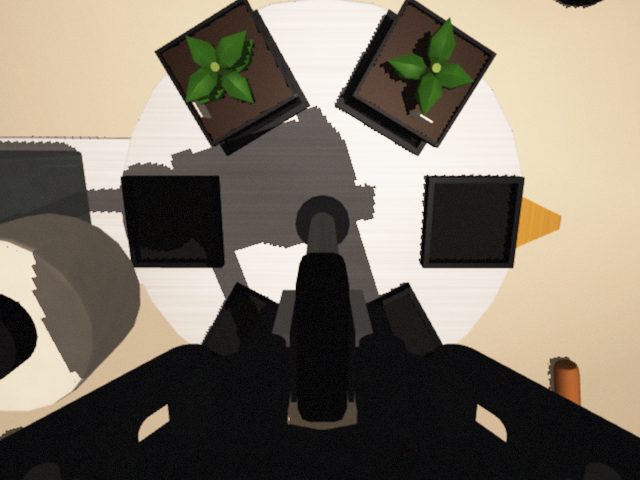

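Seat 4 (left, 172,222) is under the head. I hold, then turn to seat 5, where q6 will reach about 167°.

>>> move_arm --pt "0 0 0 0 1" --pt "0 0 0 0 1" --pt "0 0 0 0 1" --pt "0 0 0 0 1" --pt "0 0 0 0 1"

```text
t: 40.35
tool_pos: [0.5726, 0.0712, 0.206]
tool_rot: [-3.102, 0.495, 0.001]
contact_force: [0.1, 6.2, 1.9]
opening: 0.0151
```

>>> move_arm --pt "0 0 0 0 1" --pt "0 0 0 0 1" --pt "0 0 0 0 1" --pt "0 0 0 0 1" --pt "0 0 0 0 1"

```text
t: 40.98
tool_pos: [0.5726, 0.0712, 0.206]
tool_rot: [-3.102, 0.495, 0.001]
contact_force: [-0.9, 6.1, 1.1]
opening: 0.0151
```

>>> move_arm --pt "0 0 0 3 1" --pt "0 0 0 9 1" --pt "0 0 0 15 1" --pt "0 0 0 21 1" --pt "0 0 0 27 1"

```text
t: 41.6
tool_pos: [0.5727, 0.0713, 0.206]
tool_rot: [-2.899, 1.209, 0.001]
contact_force: [0.1, 6.3, 2.4]
opening: 0.0154
```

>>> move_arm --pt "0 0 0 7 1" --pt "0 0 0 14 1" --pt "0 0 0 21 1" --pt "0 0 0 28 1" --pt "0 0 0 33 1"

```text
t: 42.22
tool_pos: [0.5728, 0.0714, 0.206]
tool_rot: [-2.436, 1.983, 0.001]
contact_force: [1.8, 7.1, 2.4]
opening: 0.0156
```

>>> move_arm --pt "0 0 0 0 1" --pt "0 0 0 0 1" --pt "0 0 0 0 1" --pt "0 0 0 0 1" --pt "0 0 0 0 1"

```text
t: 42.85
tool_pos: [0.5728, 0.0714, 0.206]
tool_rot: [-2.438, 1.979, 0.001]
contact_force: [1.1, 7.1, 2.4]
opening: 0.0152
```

Run:
```python
from h import *
to(.573,.0705,.205,-168.1); o=sensors.get_obs(); print(o['contact_force'],o['wrist_torque'],o['opening'])
snap('wrist','w30')
```

```text
pos [0.5728 0.0714 0.206 ] yhead -168.1 tilt [0.     0.0013] -> shift [ 0.09 -0.    0.1 ] twist -0.0 rows>=0.0 q6 2.93
[1.09689909 7.06174526 2.42730979] [ 0.88001965 -0.11132568 -0.02783661] 0.01518051083821337
```

View pics/w30.png

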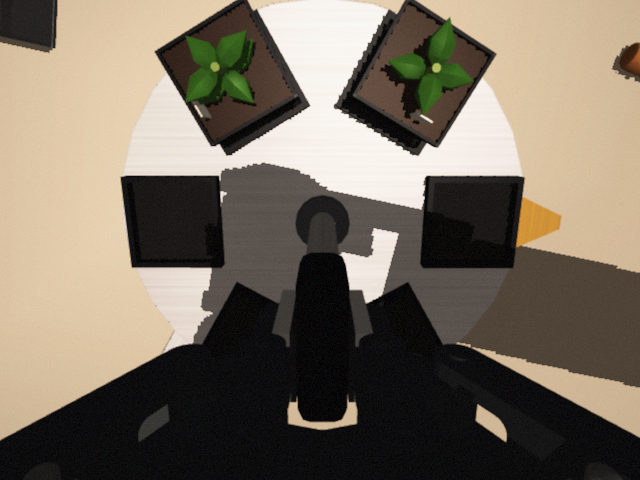

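>>> move_arm --pt "0 0 0 0 1" --pt "0 0 0 0 1" --pt "0 0 0 0 1" --pt "0 0 0 0 1" --pt "0 0 0 0 1"

```text
t: 43.52
tool_pos: [0.5728, 0.0714, 0.206]
tool_rot: [-2.439, 1.979, 0.001]
contact_force: [1.3, 6.7, 2.1]
opening: 0.0152
```

>>> move_arm --pt "0 0 0 0 1" --pt "0 0 0 0 1" --pt "0 0 0 0 3" --pt "0 0 0 0 5" --pt "0 0 0 0 5"

```text
t: 44.15
tool_pos: [0.5726, 0.0702, 0.2055]
tool_rot: [2.438, -1.98, -0.0]
contact_force: [0.2, -0.3, -1.0]
opening: 0.0497
```

>>> move_arm --pt "0 0 -2 0 5" --pt "0 0 -6 0 5" --pt "0 0 -8 0 5" --pt "0 0 -8 -10 5" --pt "0 0 -8 -20 5"

```text
t: 44.78
tool_pos: [0.5731, 0.0707, 0.2871]
tool_rot: [-2.75, 1.518, -0.002]
contact_force: [1.0, -0.4, -0.1]
opening: 0.0502
```

>>> move_arm --pt "0 0 0 -10 5" --pt "0 0 0 -20 5" --pt "0 0 0 -30 5" --pt "0 0 0 -40 5" --pt "0 0 0 -50 5"

```text
t: 45.4
tool_pos: [0.5729, 0.0707, 0.2864]
tool_rot: [3.134, -0.214, 0.001]
contact_force: [-1.1, -0.6, -0.5]
opening: 0.05
```

>>> move_arm --pt "0 0 0 -10 5" --pt "0 0 0 -20 5" --pt "0 0 0 -30 5" --pt "0 0 0 -40 5" --pt "0 0 0 -50 5"

```text
t: 46.02
tool_pos: [0.5729, 0.0707, 0.2864]
tool_rot: [2.931, 1.13, 0.001]
contact_force: [-0.1, -0.4, -0.7]
opening: 0.0499
```

>>> move_arm --pt "0 0 0 -10 5" --pt "0 0 0 -20 5" --pt "0 0 0 -30 5" --pt "0 0 0 -40 5" --pt "0 0 0 -50 5"

```text
t: 46.65
tool_pos: [0.5729, 0.0707, 0.2864]
tool_rot: [2.178, 2.263, 0.0]
contact_force: [-0.3, -0.4, 0.1]
opening: 0.05
```

>>> move_arm --pt "0 0 0 -10 5" --pt "0 0 0 -10 5" --pt "0 0 0 -10 5"

```text
t: 47.02
tool_pos: [0.5729, 0.0707, 0.2861]
tool_rot: [1.983, 2.436, 0.0]
contact_force: [-0.4, 0.5, -0.5]
opening: 0.0501
```

Run:
```python
from h import *
to(.573,.0711,.206,11.9); o=sensors.get_obs(); print(o['contact_force'],o['wrist_torque'],o['opening'])
snap('wrist','w31')
d=load('w31'); im=cv2.imread('pics/w31.png'); im=np.clip(im.astype(float)*1.4,0,255).astype('uint8')
for hd,col in((71.9,(0,0,255)),):
  for k in range(6):
    c,a=seatc(k,[.5743,.072],hd); e=np.array([np.cos(a),np.sin(a),0]); f=np.array([-np.sin(a),np.cos(a),0])
    P=[((proj(d,c+[0,0,.01]+.034*(i*e+j*f)))).astype(int) for i,j in((1,1),(1,-1),(-1,-1),(-1,1))]
    cv2.polylines(im,[np.array(P)],True,col,1)
cv2.imwrite('pics/c.png',im)
```

```text
pos [0.5729 0.0707 0.2861] yhead 11.7 tilt [ 0.0003 -0.0001] -> shift [0.04 0.02 8.01] twist -0.2 rows>=1.3 q6 -0.21
[-0.40778911  0.47089509 -0.48201433] [-0.0290255   0.04232186 -0.01553889] 0.050090871068756364
```

View pics/c.png

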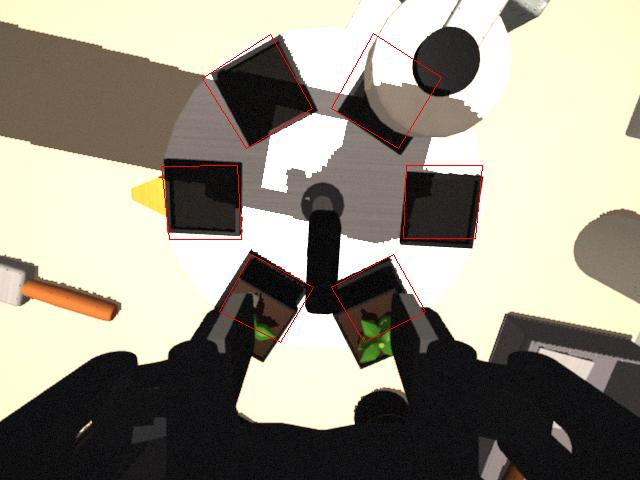

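Run:
```python
from h import *
d=load('w31'); im=cv2.imread('pics/w31.png'); im=np.clip(im.astype(float)*1.3,0,255).astype('uint8')
im=cv2.resize(im[0:340,130:530],None,fx=2*0.95,fy=1.9*.9)
S=np.array([1.9,1.71]); T=lambda P:((np.array(P)-[130,0])*S).astype(int)
for hd,col in((66,(255,0,0)),(68,(0,0,255)),(70,(0,200,0))):
  for k in range(6):
    c,a=seatc(k,[.5743,.072],hd); e=np.array([np.cos(a),np.sin(a),0]); f=np.array([-np.sin(a),np.cos(a),0])
    cv2.polylines(im,[T([proj(d,c+[0,0,.01]+.034*(i*e+j*f)) for i,j in((1,1),(1,-1),(-1,-1),(-1,1))])],True,col,1)
for hd,col in((68,(0,0,255)),(71,(255,0,255))):
    for z in(.165,.205):
        c=np.array([.5743+.11*np.cos(np.radians(hd)),.072+.11*np.sin(np.radians(hd)),z])
        cv2.polylines(im,[T([proj(d,c+.033*np.array([np.cos(t),np.sin(t),0])) for t in np.linspace(0,6.283,90)])],True,col,1)
cv2.imwrite('pics/c.png',im)
```

```text
(no output)
```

View pics/c.png

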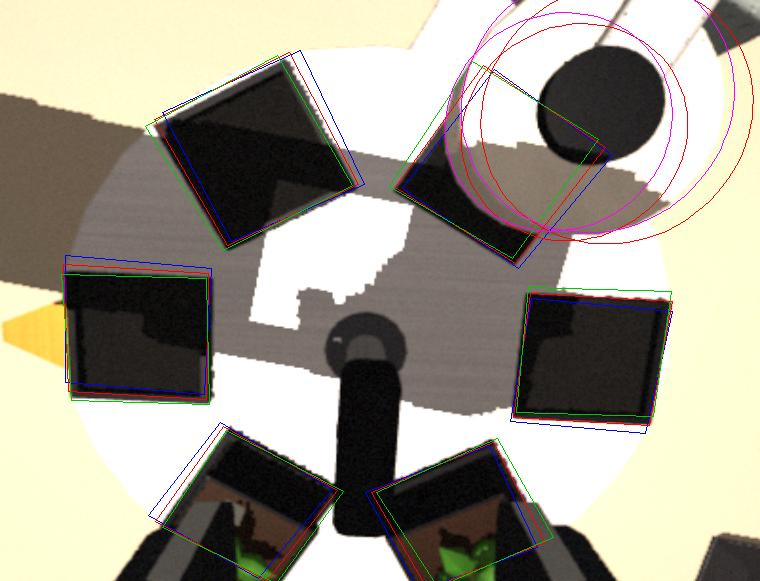

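>>> move_arm --pt "0 0 3 2.5 5" --pt "0 0 6 2.5 5" --pt "0 0 8 2.5 5" --pt "0 0 8 2.5 5" --pt "0 0 8 2.5 4"

```text
t: 47.7
tool_pos: [0.5735, 0.0708, 0.2072]
tool_rot: [2.032, 2.394, 0.002]
contact_force: [-0.7, -0.3, -0.1]
opening: 0.0402
```

>>> move_arm --pt "0 0 0 0 2.5" --pt "0 0 0 0 1" --pt "0 0 0 0 1" --pt "0 0 0 0 1" --pt "0 0 0 0 1"

```text
t: 48.32
tool_pos: [0.573, 0.0706, 0.2074]
tool_rot: [2.032, 2.395, 0.0]
contact_force: [-3.8, -0.2, 6.1]
opening: 0.0156
```

Run:
```python
from h import *
to(.573,.0711,.206,-48.5); o=sensors.get_obs(); print(o['contact_force'],o['wrist_torque'],o['opening'])
```

```text
pos [0.573  0.0706 0.2074] yhead 9.4 tilt [ 0.0006 -0.0004] -> shift [0.04 0.01 0.14] twist 57.9 rows>=5.4 q6 -0.17
[-3.82982843 -0.23630223  6.05778679] [-0.13504668  0.64530361  0.01354441] 0.015553897354218738
```

>>> move_arm --pt "0 0 0 3 1" --pt "0 0 0 9 1" --pt "0 0 0 15 1" --pt "0 0 0 21 1" --pt "0 0 0 27 1"

```text
t: 48.95
tool_pos: [0.5727, 0.0707, 0.2074]
tool_rot: [2.538, 1.851, -0.001]
contact_force: [-5.7, -1.3, 6.5]
opening: 0.0152
```

>>> move_arm --pt "0 0 0 7 1" --pt "0 0 0 14 1" --pt "0 0 0 21 1" --pt "0 0 0 27 1" --pt "0 0 0 31 1"

```text
t: 49.58
tool_pos: [0.5725, 0.0709, 0.2074]
tool_rot: [-2.94, -1.106, 0.001]
contact_force: [-4.6, 0.5, 6.4]
opening: 0.0151
```

>>> move_arm --pt "0 0 0 0 1" --pt "0 0 0 0 1" --pt "0 0 0 0 1" --pt "0 0 0 0 1" --pt "0 0 0 0 1"

```text
t: 50.2
tool_pos: [0.5725, 0.0709, 0.2074]
tool_rot: [-2.939, -1.109, 0.001]
contact_force: [-6.5, -0.9, 6.4]
opening: 0.0155
```

>>> move_arm --pt "0 0 0 0 1" --pt "0 0 0 0 1" --pt "0 0 0 0 1" --pt "0 0 0 0 1" --pt "0 0 0 0 1"

```text
t: 50.82
tool_pos: [0.5725, 0.0709, 0.2074]
tool_rot: [-2.939, -1.109, 0.001]
contact_force: [-6.4, -0.2, 7.0]
opening: 0.0151
```

>>> move_arm --pt "0 0 0 0 1" --pt "0 0 0 0 1" --pt "0 0 0 0 1" --pt "0 0 0 0 1" --pt "0 0 0 0 1"

```text
t: 51.45
tool_pos: [0.5725, 0.0709, 0.2074]
tool_rot: [-2.939, -1.109, 0.001]
contact_force: [-5.9, 0.6, 7.2]
opening: 0.0154
```

Run:
```python
from h import *
to(.573,.0711,.206,-108.5); o=sensors.get_obs(); print(o['contact_force'],o['wrist_torque'],o['opening'])
snap('wrist','w32')
```

```text
pos [0.5725 0.0709 0.2074] yhead -48.6 tilt [-0.0007  0.0001] -> shift [0.06 0.02 0.14] twist 59.9 rows>=5.6 q6 0.84
[-5.93025592  0.57357882  7.21681311] [-0.02356589  1.02274992 -0.05454245] 0.01540812948175827
```

View pics/w32.png

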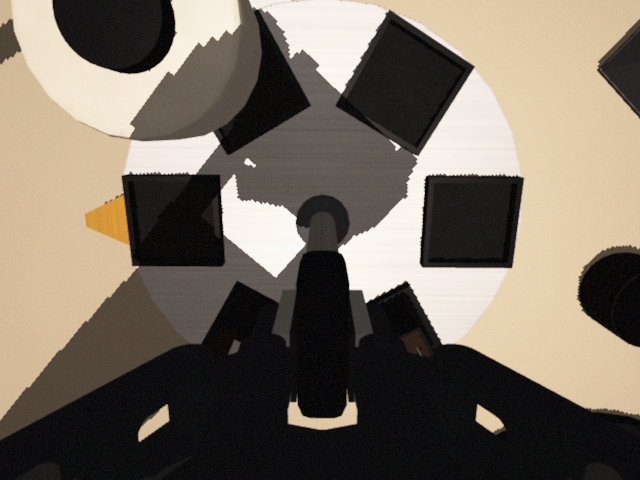

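Seat 6 is under the head, and the home seat with the tab (172,222) is next. I take the last click to home.

>>> move_arm --pt "0 0 0 3 1" --pt "0 0 0 9 1" --pt "0 0 0 15 1" --pt "0 0 0 21 1" --pt "0 0 0 27 1"

```text
t: 52.12
tool_pos: [0.5724, 0.0711, 0.2074]
tool_rot: [-3.117, -0.389, 0.002]
contact_force: [-7.5, 0.5, 6.5]
opening: 0.015
```

>>> move_arm --pt "0 0 0 7 1" --pt "0 0 0 14 1" --pt "0 0 0 21 1" --pt "0 0 0 28 1" --pt "0 0 0 33 1"

```text
t: 52.75
tool_pos: [0.5724, 0.0714, 0.2074]
tool_rot: [-3.098, 0.513, 0.002]
contact_force: [-6.9, 0.7, 7.4]
opening: 0.0153
```

>>> move_arm --pt "0 0 0 0 1" --pt "0 0 0 0 1" --pt "0 0 0 0 1" --pt "0 0 0 0 1" --pt "0 0 0 0 1"

```text
t: 53.38
tool_pos: [0.5724, 0.0714, 0.2074]
tool_rot: [-3.099, 0.508, 0.002]
contact_force: [-6.6, 2.2, 7.0]
opening: 0.015
```

>>> move_arm --pt "0 0 0 0 1" --pt "0 0 0 0 1" --pt "0 0 0 0 1" --pt "0 0 0 0 1" --pt "0 0 0 0 1"

```text
t: 54.0
tool_pos: [0.5724, 0.0714, 0.2074]
tool_rot: [-3.099, 0.508, 0.002]
contact_force: [-6.8, 0.9, 7.2]
opening: 0.0153
```

>>> move_arm --pt "0 0 0 0 1" --pt "0 0 0 0 1" --pt "0 0 0 0 1" --pt "0 0 0 0 1" --pt "0 0 0 0 1"

```text
t: 54.62
tool_pos: [0.5724, 0.0714, 0.2074]
tool_rot: [-3.099, 0.508, 0.002]
contact_force: [-6.1, 1.4, 7.3]
opening: 0.015
```

Run:
```python
from h import *
to(.573,.0711,.206,-108.5); o=sensors.get_obs(); print(o['contact_force'],o['wrist_torque'],o['opening'])
snap('wrist','w33'); snap('scene','s33'); crop('s33',310,220,500,370,4,'c')
```

```text
pos [0.5724 0.0714 0.2074] yhead -108.6 tilt [-0.0008  0.0012] -> shift [0.07 0.01 0.14] twist -0.1 rows>=0.0 q6 1.89
[-6.07898486  1.35462282  7.32861232] [ 0.26287049  0.94179355 -0.00835232] 0.015048788112411065
```

View pics/w33.png

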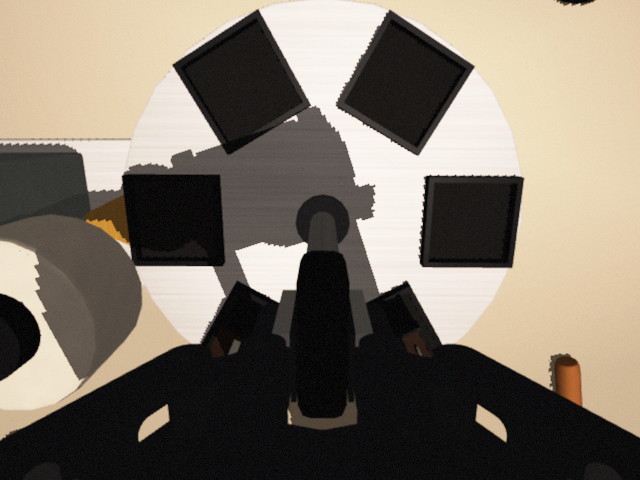

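View pics/c.png

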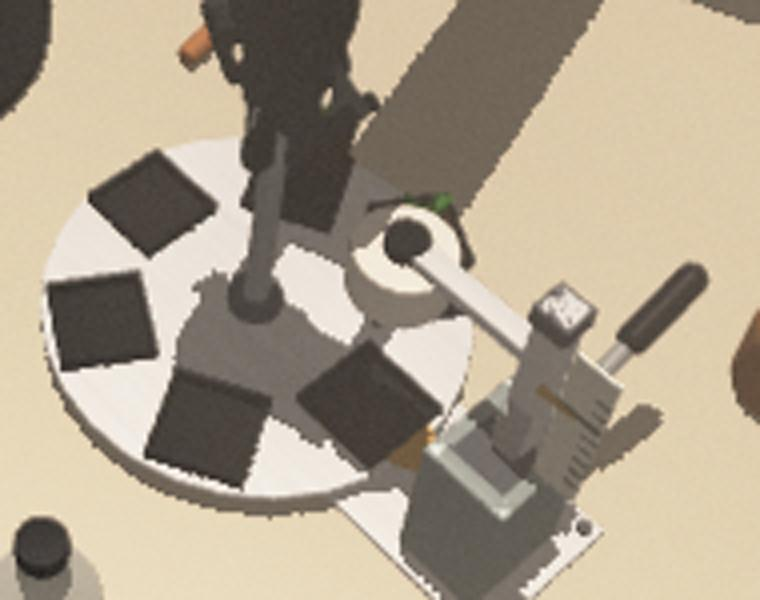

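>>> move_arm --pt "-0.1 0 0 0 1" --pt "-0.1 0 0 0 1.8" --pt "-0.1 0 0 0 2.5" --pt "-0.1 0 0 0 4" --pt "-0.1 0 0 0 5" --newtons 20

```text
t: 55.35
tool_pos: [0.5718, 0.071, 0.2056]
tool_rot: [3.1, -0.509, -0.0]
contact_force: [-0.5, 0.0, 0.1]
opening: 0.05
```

Run:
```python
from h import *
snap('wrist','w34')
```

```text
(no output)
```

View pics/w34.png

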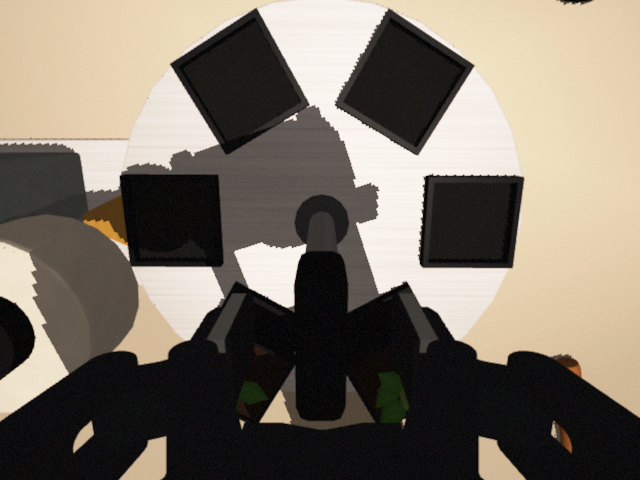

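>>> move_arm --pt "0 0 -2 0 5" --pt "0 0 -5 0 5" --pt "0 0 -9 0 5" --pt "0 0 -13 0 5" --pt "0 0 -16 0 5"

```text
t: 56.02
tool_pos: [0.5722, 0.0711, 0.3701]
tool_rot: [-3.099, 0.509, -0.007]
contact_force: [-0.1, 0.0, 0.1]
opening: 0.05
```

>>> move_arm --pt "0 0 0 0 5" --pt "0 0 0 0 5" --pt "0 0 0 0 5"

```text
t: 56.4
tool_pos: [0.5713, 0.0711, 0.3639]
tool_rot: [3.1, -0.509, -0.005]
contact_force: [0.2, -0.5, 1.1]
opening: 0.0498
```

Run:
```python
from h import *
snap('wrist','w35'); snap('scene','s35'); crop('s35',310,220,500,370,4,'cs'); snap('side','d35'); crop('d35',220,250,370,400,4,'cd')
d=load('w35'); im=cv2.imread('pics/w35.png'); im=np.clip(im.astype(float)*1.3,0,255).astype('uint8')
for hd,col in((69,(255,0,0)),(71.4,(0,0,255))):
  for k in range(6):
    c,a=seatc(k,[.5743,.072],hd); e=np.array([np.cos(a),np.sin(a),0]); f=np.array([-np.sin(a),np.cos(a),0])
    cv2.polylines(im,[np.array([proj(d,c+[0,0,.01]+.034*(i*e+j*f)) for i,j in((1,1),(1,-1),(-1,-1),(-1,1))]).astype(int)],True,col,1)
for hd,col in((71.4,(255,0,255)),):
    for z in(.165,.205):
        c=np.array([.5743+.11*np.cos(np.radians(hd)),.072+.11*np.sin(np.radians(hd)),z])
        cv2.polylines(im,[np.array([proj(d,c+.033*np.array([np.cos(t),np.sin(t),0])) for t in np.linspace(0,6.283,90)]).astype(int)],True,col,1)
cv2.imwrite('pics/c.png',im); o=sensors.get_obs(); print(o['t'],o['tool_pos'])
```

```text
56.55 [0.57151986 0.07111288 0.36445574]
```

View pics/c.png

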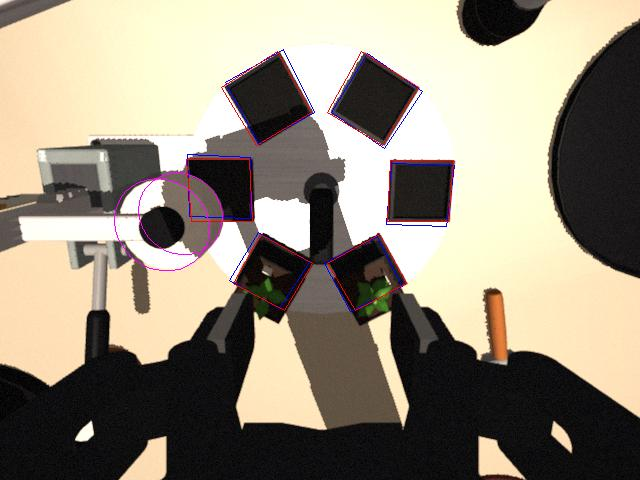

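View pics/cs.png

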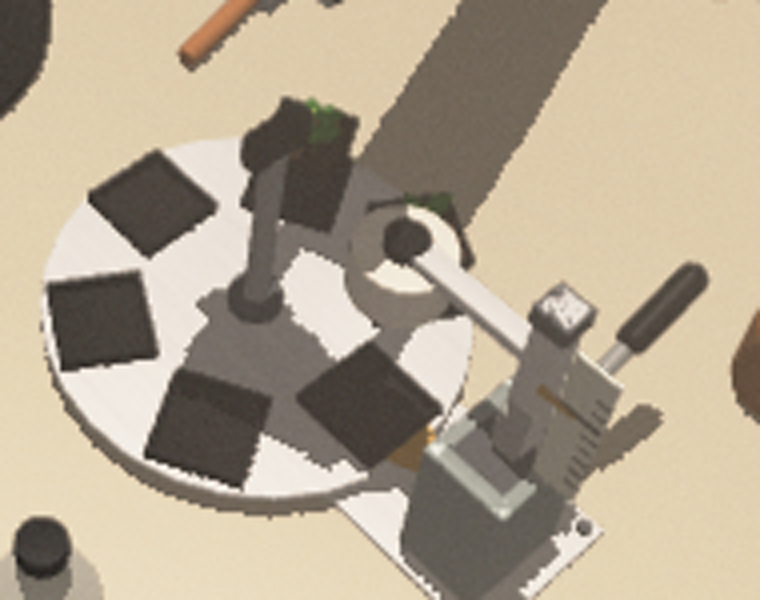

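View pics/cd.png

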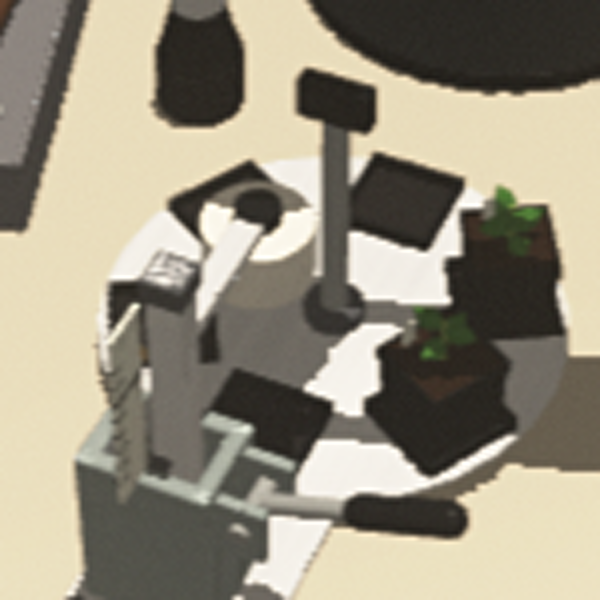

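>>> move_arm --pt "0 0 0 -10 5" --pt "0 0 0 -20 5" --pt "0 0 0 -30 5" --pt "0 0 0 -40 5" --pt "0 0 0 -50 5"

```text
t: 57.18
tool_pos: [0.5717, 0.0711, 0.3651]
tool_rot: [-3.022, -0.858, 0.002]
contact_force: [-0.6, -1.2, 0.6]
opening: 0.0501
```

>>> move_arm --pt "0 0 0 -10 5" --pt "0 0 0 -20 5" --pt "0 0 0 -30 5" --pt "0 0 0 -40 5" --pt "0 0 0 -50 5"

```text
t: 57.8
tool_pos: [0.5717, 0.0711, 0.3651]
tool_rot: [-2.376, -2.054, 0.001]
contact_force: [-0.4, -0.3, 0.6]
opening: 0.0503
```

>>> move_arm --pt "0 0 0 -10 5" --pt "0 0 0 -20 5" --pt "0 0 0 -30 5" --pt "0 0 0 -40 5" --pt "0 0 0 -50 5"

```text
t: 58.42
tool_pos: [0.5717, 0.0711, 0.3652]
tool_rot: [-1.285, -2.866, 0.001]
contact_force: [-1.3, -0.4, 0.1]
opening: 0.0501
```

>>> move_arm --pt "0 0 0 -10 5" --pt "0 0 0 -20 5" --pt "0 0 0 -30 5" --pt "0 0 0 -30 5" --pt "0 0 0 -30 5"

```text
t: 59.05
tool_pos: [0.5718, 0.0711, 0.3655]
tool_rot: [-0.513, -3.099, 0.0]
contact_force: [0.3, -0.1, -0.1]
opening: 0.0502
```

Run:
```python
from h import *
snap('wrist','w36')
d=load('w36'); im=cv2.imread('pics/w36.png'); im=np.clip(im.astype(float)*1.5,0,255).astype('uint8')
for k in range(6):
    c,a=seatc(k,[.5743,.072],71.3); e=np.array([np.cos(a),np.sin(a),0]); f=np.array([-np.sin(a),np.cos(a),0])
    cv2.polylines(im,[np.array([proj(d,c+[0,0,.01]+.034*(i*e+j*f)) for i,j in((1,1),(1,-1),(-1,-1),(-1,1))]).astype(int)],True,(0,0,255),1)
    cv2.polylines(im,[np.array([proj(d,c+[0,0,.06]+.029*(i*e+j*f)) for i,j in((1,1),(1,-1),(-1,-1),(-1,1))]).astype(int)],True,(255,255,0),1) if k in(1,2,3) else 0
cv2.imwrite('pics/c.png',cv2.resize(im[20:300,150:500],None,fx=2.1,fy=2.1)); o=sensors.get_obs(); print(o['t'],o['tool_pos'])
```

```text
59.1 [0.57182923 0.07108251 0.36558708]
```

View pics/c.png

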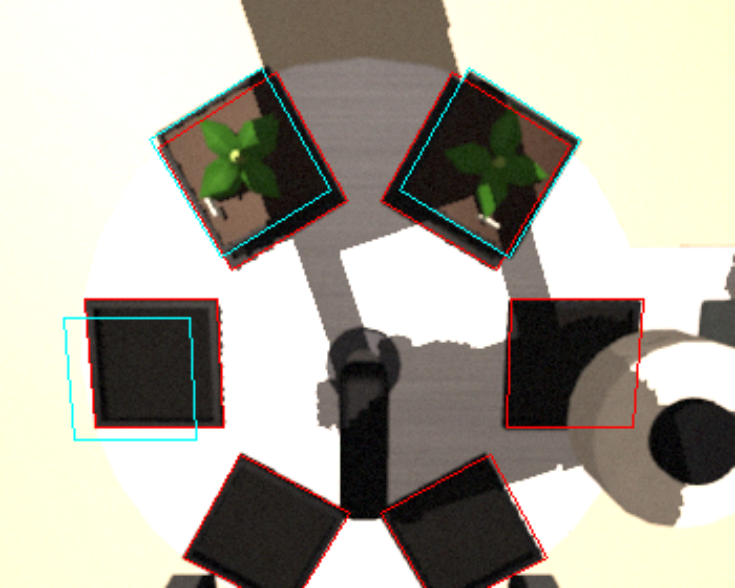

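Run:
```python
from h import *
print(order.finish_job())
```

```text
the job is handed in; nothing more can be done
None
```

The job is done and handed in at about 59 s of the 210 s allowed. The hand-in gave no verdict, so what follows rests on my own camera checks.

**What I did**
- I gave the lever four full strokes, which brought the brass pointer collinear with the broad line.
- The open saucer held two pots. I stood each in its own seat, using the two seats away from the head. The purple pot and the pots under the clear covers were left alone.
- I turned the carousel one click to home, then once round clockwise by the bar handle. It stopped roughly 2 s at each seat: 2, 3, 4, 5, 6 and home. I changed grip once, at seat 5.

**Last checks, after letting go and lifting clear**
- **Pots:** both rims match the height expected for a fully seated pot to within a couple of pixels, and both pots are upright.
- **Home seat:** it is within about 1° (2 mm) of the head by the wrist camera, and it did not move after release.
- **Pointer:** it is still level with the line.
- **Bystanders:** I never went near the logger or the jar.

**What disagreed**
- **Start position:** at the start the carousel sat about 4° from the head's direction by the wrist camera. The fixed cameras put it 2° further off. I centred the seats on the head by eye instead of relying on that first position.
- **Drift at seat 5:** when I let go to change grip, the carousel moved about 3° clockwise. This was after its stop there, and it still left the seat about 4 to 5 mm from the head. I corrected it before seat 6.

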